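# Shim the rattling coffee drawer

## Task

The little drawer rattles sideways in its wooden case. Try the three shim leaves in the gap beside it, from the thinnest up, until you find the first one that binds, and leave that one standing in the gap, pushed fully home and let go, with the other two standing in the rack. Work gently: do not force in a leaf that is far too thick, press the drawer hard, or disturb the jar, pitcher, scoop and coaster.

Things in the scene. Friction and masses are not known exactly. Their poses are not given: they have to be found in the camera images.
- case: Fixed dark wooden drawer case, 150 (x) x 160 (y) x 70 mm high, open on top; origin at the centre of its underside, z up, its front (drawer front with a round steel button latch) faces its -x. Its cheek, the wall on the -y side, is 14 mm thick with its inner face at y = -60 mm.
- gap (a point): Point on the case (axes as case): on the cheek's inner face, level with the case's top (z 70 mm), midway along the gap. The gap opens upward, runs along x, 36 mm long between fixed posts, 60 mm deep, from this rigid cheek to the drawer's white strip at +y. Its width is unknown, 2.8 to 9.4 mm. A leaf is fully home with its head's underside on the posts and cheek, level with this point.
- drawer: Pale wooden drawer in the case; axes, and at rest origin, as the case. It moves only sideways to +y, up to 9 mm, against a spring: 4 N to start, then 0.9 N per mm. A white wear strip fixed on its side faces the gap; its top is 5 mm below the case's top, the upper 13 mm slope back as a lead-in. The leaf that suits pushes it 0 to 2.5 mm; over 4.8 mm is too far.
- rack: Fixed pale wooden block 225 (x) x 60 (y) x 64 mm high, origin at the centre of its underside, long side along its x. Three upright slots, 34 mm (x) x 13.5 mm (y), at x = -70, 0 and +70 mm, y = 0, each holding a leaf, in any order.
- leaf_thin: Thinnest shim leaf: wooden head 44 (x) x 16 (y) x 38 mm high, below it a plain metal blade 30 mm wide (x), 5 mm thick (y), 50 mm long with a rounded end. Origin at the centre of the head's underside, z up; stands in the rack with the head's underside on the rack's top, long side along the rack's x. About 70 g.
- leaf_mid: Middle leaf: the same, but head 52 mm long (x) and blade 7.5 mm thick.
- leaf_thick: Thickest leaf: the same, but head 60 mm long (x) and blade 10 mm thick.
- jar: Bystander: closed glass coffee jar, 76 mm across, 125 mm tall, origin at the centre of its base.
- pitcher: Bystander: stainless milk pitcher, 80 mm across, 92 mm tall, origin at the centre of its base.
- scoop: Bystander: pink plastic scoop, cup 38 mm across and 26 mm tall, handle 85 mm long to its -x, origin under the cup.
- coaster: Bystander: white square ceramic coaster 95 x 95 x 9 mm, origin at the centre of its underside.
Mind the look-alikes: they are no part of the job. Leave any purple or white look-alike of the leaf_thin alone.

How it is judged:
By the outcome, as a careful person would: the job done as asked, in the order asked, and still so for the second after the job is handed in, with the robot touching nothing.
It also fails if it takes over 72 s, if anything falls off the work surface, if the arm or the gripper's body presses on something with over 40 N, if the wrist force passes 120 N, or if a joint passes its speed limit or range.

## Robot

A 6-joint arm with a two-finger parallel gripper is mounted at the origin on the work surface. World frame = base frame: x ahead of the robot, y to its left, z up, the work surface at z = 0. Lengths are in m, angles in rad, forces in N, time in s.
With the tool pointing down it reaches from about 0.3 to 0.85 m from the base axis. Payload 4.2 kg.
Tool frame: the origin (TCP) lies at the very end of the fingers, on their centre line; the grasp point (between the pads) lies 19 mm behind it; x points along the fingers, z is the direction in which the jaws open and shut, and the axes are right-handed (so a half turn about x gives the same grasp; the last joint's range is limited). The gripper opens to 91 mm and grips with 3 to 60 N. Pads are 32 mm wide; open, the fingers measure 118 mm over their backs; the gripper's body (76 mm by 178 mm) begins 60 mm behind the grasp point.
Start: joints at [1.272, 0.32, 1.565, -0, 1.257, -0.02], TCP at [0.158, 0.553, 0.214] pointing down, gripper open.
Joint ranges: [-3.11, 3.11], [-0.84, 2.01], [0.21, 2.61], [-1.34, 4.49], [0.05, 2.63], [-2.56, 2.56]. Speed limits (rad/s): [2.57, 2.57, 3.14, 3.14, 3.14, 3.14].

## Interface

Orientations are given as a unit quaternion [w, x, y, z].
In Python, from workcell import ctrl, optics, ticket, nets gives the robot as it stands.
- The arm moves only by the tool send_rows, never from a script. Its argument "moves" is a list of rows, each a list of 4 numbers: the shift along the tool's x, y, z in m, then the turn about the tool's x in degrees. A call has 1 to 10 rows; each row shifts and turns the pose as measured when the row begins, along the tool's axes as they then stand; what a row does not reach is not made up. A row lasts 1/12 s, in which the tool goes at most 41.7 mm and 7.16 degrees, less where a joint would pass 70% of its speed; a pose out of reach is approached as far as the arm can. A call is refused whole if a number of a shift passes 0.0417 or a number of a turn 7.16, either way. A call with a gripper value outside its range is refused whole. "fingers" is the opening, from -1 (shut) to 1 (fully open), so that 0 is half open, set as the call begins (left out, the last holds). The fingers move at their own pace and stop on an object; "grip_force" is the grip in N (left out, the last holds). Time passes only in rows, so rows that do not move let the fingers close. It gives the time, the measured TCP pose, the force and the opening at its end, in the units of the state.
- ctrl.sense(): the state, without advancing time (a new reading comes with each control period).
- optics.get_image(name): name is "side" or "top" or "wrist"; returns (picture, depth): 480x640x3 uint8, red, green, blue; 480x640 float32, m along the optical axis (not along the pixel's ray), 0 where there is no reading.
- optics.camera_model(name): a dict with "fx", "fy", "cx", "cy" (pixels), "position" and "attitude" of the camera in the world. Camera axes: x right, y down, z forward; pixel columns grow to the right and rows downward; lengths in m; the calibration is good to about 2 mm. A picture is of the moment at which its call begins: read the wrist's pose just before it. camera_model takes no time and is no camera call; for the wrist camera it gives the pose at the moment of the call.
- ticket.hand_in(): hands the job in, once; it reports no verdict.
Trained networks look in the newest picture that a camera, given by its name, has taken for a name from the list of things; names that differ only in an ending like _2 or _b are one class to them, and where a whole thing is asked for, a point or a joint stands for the part that bears it (a point fixed in the world has none). Each returns a list of dicts, best first, with "p" (0 to 1); they miss things now and then, are a little off and sometimes report something else, mostly with a low value. They report only what shows in the picture. A call takes as long as a camera call. They do not tell look-alikes from the thing itself.
- nets.look_for(thing, camera): "at" ([x, y, z] in m, in world coordinates, good to about 4 mm: the middle of the surface that is visible of it).
- nets.place_of(thing, camera): "at" ([x, y, z] in m, in world coordinates, good to about 4 mm: a listed point, or the origin of a listed thing).
The state is a dict: "clock": time; "joints": joint angles; "qvel": joint speeds; "joint_torque": joint torques, N m; "position": TCP position; "ee_rot": TCP orientation; "contact_force": force on the tool from outside, world axes, zero at the start; "wrist_torque": the same for the moment, N m; "grip_width": opening from 0.0 (shut) to 1.0 (fully open).
Only numpy, scipy, OpenCV 4.12 (cv2) and the standard library are available. Lean on these libraries where they do the work, as an engineer would, in place of code of your own. Each camera call takes 0.05 s, during which the arm holds its last target.

## Working session

There is one attempt and no reset: what is moved stays moved. The work goes in short steps, Python scripts to look and compute and a tool call to move; the robot and the scene stay as the last step left them, time stands still between calls to the robot, and variables do not carry over. Pictures are saved under pics/ and viewed, and the job is handed in when it is done.

Besides the shell and the picture viewer there is one more tool, called after ">>>" as a command line: name --pt "numbers of a row" for each row, then --argument value for the rest. send_rows: Moves the arm, as the interface text tells. Its arguments: {"type":"object","properties":{"moves":{"type":"array"},"fingers":{"type":"number"},"grip_force":{"type":"number"}},"required":["moves"]}

```bash
ls; mkdir -p pics
cat > h.py <<'E'
import numpy as np, cv2
from workcell import ctrl, optics, ticket, nets
from scipy.spatial.transform import Rotation as R
def rot(q): return R.from_quat([q[1],q[2],q[3],q[0]]).as_matrix()
def snap(n,f):
    im,d=optics.get_image(n); cv2.imwrite('pics/'+f,im[:,:,::-1]); return im,d,optics.camera_model(n)
def cammat(m):
    a=np.array(m['attitude'],float); return a if a.shape==(3,3) else rot(a)
def cloud(d,m):
    v,u=np.mgrid[0:480,0:640]
    P=np.stack([(u-m['cx'])/m['fx']*d,(v-m['cy'])/m['fy']*d,d],-1)
    return P@cammat(m).T+np.array(m['position'])
E
python3 - <<'E'
from h import *
s=ctrl.sense(); print(s)
for n in ['top','side']:
    im,d,m=snap(n,n+'0.png'); print(n,m); np.savez('pics/'+n+'0.npz',d=d,im=im)
    for t in ['case','gap','rack','leaf_thin','leaf_mid','leaf_thick','jar','pitcher','scoop','coaster']:
        for r in nets.place_of(t,n)[:4]: print(n,t,np.round(r['at'],3),round(r['p'],2))
print(ctrl.sense()['clock'])
E
```

```text
pics
{'clock': 0.0, 'joints': array([ 1.27198212e+00,  3.20328250e-01,  1.56567670e+00, -8.67411493e-06,
        1.25736938e+00, -1.99770629e-02]), 'qvel': array([ 9.32243058e-05,  3.60204234e-04, -3.64844772e-04, -2.81553798e-04,
       -5.68041038e-04,  1.91084701e-04]), 'joint_torque': array([-3.40431598e-04, -4.12462270e+01, -2.31969595e+01,  7.27216084e-02,
        4.56438074e-02, -1.33033723e-04]), 'position': array([0.15810518, 0.55232087, 0.2131003 ]), 'ee_rot': array([ 0.5641226 , -0.42603683,  0.56514012,  0.42529396]), 'contact_force': array([0.75250492, 0.29182534, 0.39873872]), 'wrist_torque': array([-0.04656845, -0.00391398, -0.00772527]), 'grip_width': 0.9984927849322138}
top {'fx': 481.6950463739106, 'fy': 481.6950463739106, 'cx': 315.7637252867387, 'cy': 237.71877103173026, 'position': array([ 0.46930176, -0.01246815,  1.3633355 ]), 'attitude': array([ 0.03503568, -0.70431695,  0.70808079, -0.03649281])}
top case [ 0.565 -0.22   0.001] 0.77
top gap [ 0.546 -0.282  0.07 ] 0.66
top rack [ 0.517  0.193 -0.   ] 0.63
top leaf_thin [0.581 0.197 0.057] 0.66
top leaf_thin [0
[... 407 characters left out ...]
y': 445.48139589986835, 'cx': 316.8319821210106, 'cy': 242.68510250787267, 'position': array([0.22140725, 0.57913778, 0.63668752]), 'attitude': array([ 0.11346926, -0.23540276,  0.87004779, -0.41800372])}
side case [ 0.565 -0.227  0.002] 0.73
side case [0.774 0.035 0.003] 0.5
side gap [ 0.546 -0.284  0.07 ] 0.93
side rack [0.513 0.192 0.002] 0.64
side leaf_thin [0.696 0.159 0.05 ] 0.98
side leaf_thin [0.581 0.197 0.062] 0.94
side leaf_thin [0.659 0.098 0.049] 0.77
side leaf_mid [0.512 0.189 0.064] 0.62
side leaf_thick [0.442 0.186 0.066] 0.89
side jar [0.647 0.365 0.   ] 0.71
side pitcher [0.774 0.033 0.004] 0.71
side scoop [ 0.427 -0.412 -0.003] 0.65
side coaster [0.417 0.011 0.002] 0.8
1.1
```

View pics/top0.png

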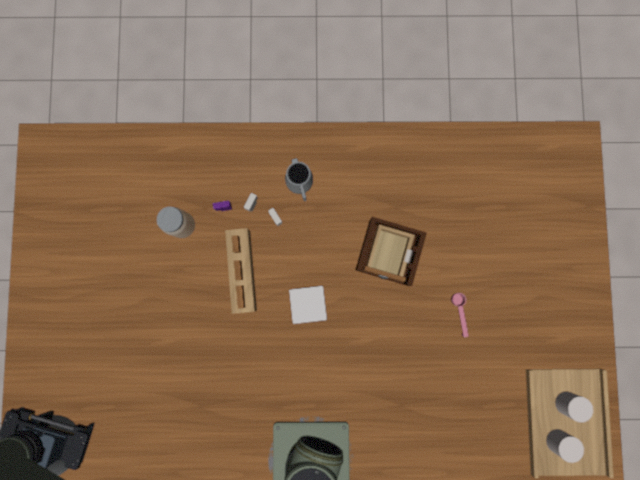

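View pics/side0.png

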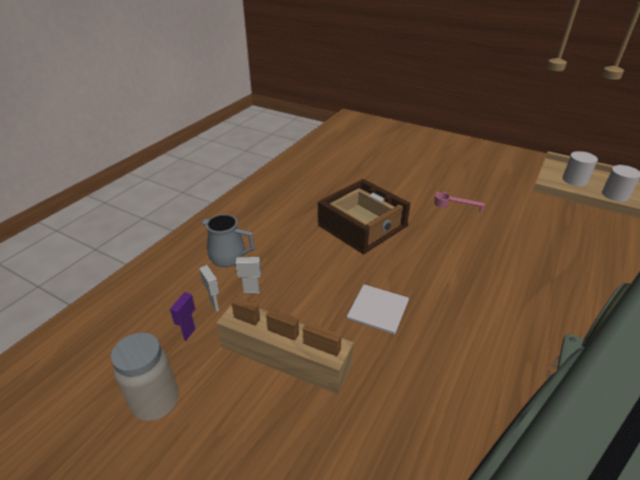

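Run:
```python
from h import *
m=optics.camera_model('top'); z=np.load('pics/top0.npz'); d=z['d'];im=z['im']; P=cloud(d,m)
def rect(name,lo,hi,z0,z1):
    mk=(P[...,0]>lo[0])&(P[...,0]<hi[0])&(P[...,1]>lo[1])&(P[...,1]<hi[1])&(P[...,2]>z0)&(P[...,2]<z1)&(d>0)
    p=P[mk]; 
    if len(p)<10: print(name,len(p));return
    r=cv2.minAreaRect((p[:,:2]*1000).astype(np.float32)); print(name,len(p),'c',np.round(r[0],1),'size',np.round(r[1],1),'ang',round(r[2],1),'z',np.round(np.median(p[:,2]),4))
rect('rack',(.38,.13),(.65,.26),.055,.075)
for n,x in [('A',.444),('B',.514),('C',.581)]: rect(n,(x-.034,.16),(x+.034,.22),.09,.13)
rect('case',(.45,-.33),(.68,-.12),.06,.08)
rect('case all',(.45,-.33),(.68,-.12),.03,.08)
c=im[270:420,200:400] if 0 else im
print(P[240,320])
# crop zoom
M=cammat(m)
def px(p):
    q=M.T@(np.array(p)-m['position']); return m['fx']*q[0]/q[2]+m['cx'],m['fy']*q[1]/q[2]+m['cy']
for p in [(.546,-.283,.07),(.514,.19,.1)]:
    u,v=map(int,px(p)); print(u,v)
    cr=im[max(v-50,0):v+50,max(0,u-60):u+60]; cv2.imwrite('pics/c%d.png'%u,cv2.resize(cr,None,fx=6,fy=6,interpolation=cv2.INTER_CUBIC)[:,:,::-1])
```

```text
rack 1441 c [515.2 191.8] size [225.3  61.3] ang 5.3 z 0.0636
A 158 c [445.4 185. ] size [59.7 16.8] ang 5.2 z 0.1009
B 133 c [514.9 191.8] size [50.8 16.8] ang 4.7 z 0.1011
C 111 c [584.7 198. ] size [43.1 16.9] ang 3.4 z 0.1013
case 1197 c [ 565.8 -219.2] size [154.6 151. ] ang 73.2 z 0.0679
case all 1858 c [ 564.3 -218.7] size [154.7 154.1] ang 73.1 z 0.0647
[ 6.01098745e-01 -2.76615415e-02  5.61126028e-04]
415 257
237 269
```

View pics/c415.png

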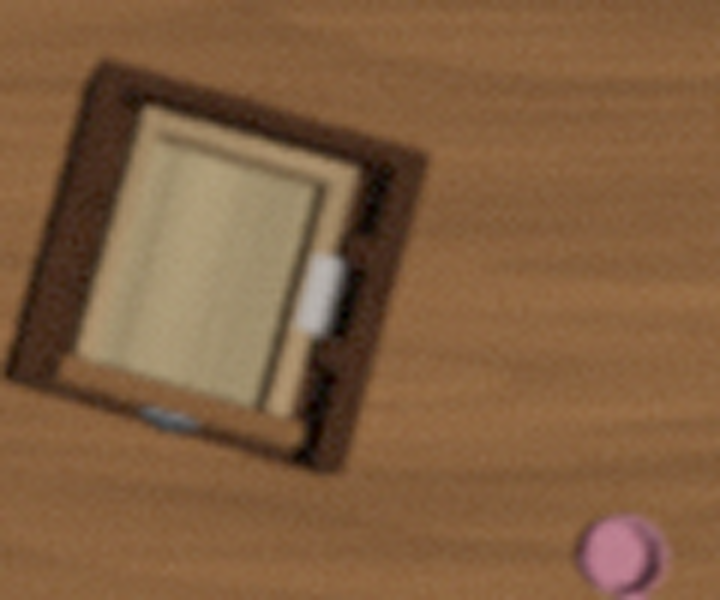

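Run:
```python
from h import *
s=ctrl.sense(); Rm=rot(s['ee_rot']); print(np.round(Rm,3)); print(s['position'])
m=optics.camera_model('wrist'); print(m); print(np.round(Rm.T@(np.array(m['position'])-s['position']),4), np.round(Rm.T@cammat(m),3))
```

```text
[[ 0.    -0.961  0.275]
 [ 0.     0.275  0.961]
 [-1.     0.     0.   ]]
[0.1582433  0.55280542 0.21397061]
{'fx': 355.20560227443303, 'fy': 355.20560227443303, 'cx': 321.9208736155286, 'cy': 241.22337735434462, 'position': array([0.08844797, 0.57186178, 0.38545409]), 'attitude': array([0.10209512, 0.79215956, 0.59674587, 0.07716332])}
[-0.1715  0.0723 -0.0009] [[-0.    -0.254  0.967]
 [-0.001 -0.967 -0.254]
 [ 1.    -0.001  0.   ]]
```

```bash
cat >> h.py <<'E'
def plan(tx,ty,tz,jaw):
    "remaining shift in tool axes AFTER the turn, and turn (deg about tool x, + = clockwise from above)"
    s=ctrl.sense(); Rm=rot(s['ee_rot']); z=Rm[:,2]; a=np.degrees(np.arctan2(z[1],z[0]))
    dt=(jaw-a+90)%180-90
    R2=R.from_euler('z',dt,degrees=True).as_matrix()@Rm
    dv=np.array([tx,ty,tz])-s['position']
    print('t',round(s['clock'],2),'pos',np.round(s['position'],4),'jaw',round(a,2),'TURN',round(-dt,2),'shift post',np.round(R2.T@dv,4),'pre',np.round(Rm.T@dv,4),'tilt',np.round(Rm[:2,0],4),'F',np.round(s['contact_force'],1),'grip',round(s['grip_width'],3),'j6',round(s['joints'][5],2))
E
python3 -c "
from h import *
plan(.5849,.1982,.150,95.3)"
```

```text
t 1.1 pos [0.1582 0.5528 0.214 ] jaw 74.02 TURN -21.28 shift post [ 0.0639 -0.3921 -0.3925] pre [ 0.0639 -0.5078 -0.2235] tilt [0.     0.0001] F [0.3 0.2 0.1] grip 1.002 j6 -0.02
```

>>> send_rows --pt "0 0 0 -7.1" --pt "0 0 0 -7.1" --pt "0 0 0 -7.1" --pt "0 -0.028 -0.028 0" --pt "0 -0.028 -0.028 0" --pt "0 -0.028 -0.028 0" --pt "0 -0.028 -0.028 0" --pt "0 -0.028 -0.028 0" --pt "0 -0.028 -0.028 0" --pt "0 -0.028 -0.028 0" --fingers 0.1 --grip_force 20

```text
clock: 1.93
position: [0.3765, 0.3789, 0.2131]
ee_rot: [0.47, -0.528, 0.468, 0.531]
contact_force: [0.9, 0.4, 0.5]
grip_width: 0.548
```

>>> send_rows --pt "0 -0.028 -0.028 0" --pt "0 -0.028 -0.028 0" --pt "0 -0.028 -0.028 0" --pt "0 -0.028 -0.028 0" --pt "0 -0.028 -0.028 0" --pt "0 -0.028 -0.028 0" --pt "0 -0.028 -0.028 0"

```text
clock: 2.52
position: [0.6043, 0.1973, 0.2133]
ee_rot: [0.471, -0.528, 0.467, 0.531]
contact_force: [0.9, 0.7, -0.3]
grip_width: 0.548
```

```bash
python3 -c "
from h import *
plan(.5849,.1982,.150,95.3)"
```

```text
t 2.52 pos [0.6043 0.1973 0.2133] jaw 96.9 TURN 1.6 shift post [0.0633 0.0194 0.0023] pre [0.0633 0.0193 0.0028] tilt [0.0012 0.0076] F [ 0.9  0.7 -0.3] grip 0.548 j6 -1.4
```

>>> send_rows --pt "0.02 0.019 0.0025 1.6" --pt "0 0 0 0" --pt "0 0 0 0"

```text
clock: 2.77
position: [0.5913, 0.1897, 0.19]
ee_rot: [0.481, -0.519, 0.478, 0.521]
contact_force: [0.9, 0.3, 0.7]
grip_width: 0.546
```

```bash
python3 -c "
from h import *
plan(.5849,.1982,.072,95.3)
im,d,m=snap('wrist','w1.png')
for r in nets.place_of('leaf_thin','wrist')[:3]: print(r)
P=cloud(d,m)
for lo,hi in [((.54,.16),(.64,.24))]:
    k=(P[...,0]>lo[0])&(P[...,0]<hi[0])&(P[...,1]>lo[1])&(P[...,1]<hi[1])&(P[...,2]>.09)&(P[...,2]<.108)&(d>0)
    print(k.sum(), cv2.minAreaRect((P[k][:,:2]*1000).astype(np.float32)))
"
```

```text
t 2.77 pos [0.5913 0.1897 0.19  ] jaw 94.67 TURN -0.63 shift post [0.118  0.0058 0.0085] pre [0.118  0.0059 0.0085] tilt [0.0018 0.0042] F [0.9 0.3 0.7] grip 0.546 j6 -1.36
{'at': [0.6909, 0.2371, 0.0474], 'p': 0.81}
{'at': [0.5861, 0.1991, 0.0615], 'p': 0.75}
{'at': [0.6992, 0.1642, 0.0485], 'p': 0.6}
1228 ((581.0629272460938, 195.95199584960938), (43.668601989746094, 15.39647102355957), 4.892412185668945)
```

View pics/w1.png

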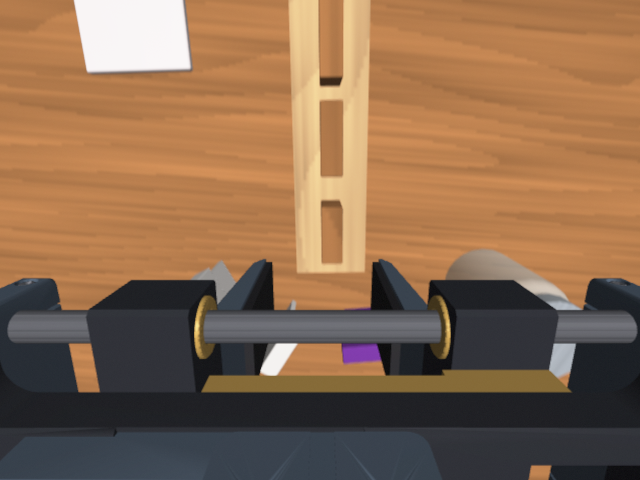

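>>> send_rows --pt "0.0 0.006 0.0085 -0.6" --pt "0 0 0 0" --pt "0 0 0 0"

```text
clock: 3.12
position: [0.5839, 0.202, 0.1928]
ee_rot: [0.478, -0.523, 0.472, 0.524]
contact_force: [0.1, -0.5, 0.1]
grip_width: 0.552
```

```bash
python3 -c "
from h import *
plan(.584,.1975,.070,95.2)
im,d,m=snap('wrist','w2.png')
P=cloud(d,m)
for lo,hi in [((.54,.16),(.64,.24))]:
    k=(P[...,0]>lo[0])&(P[...,0]<hi[0])&(P[...,1]>lo[1])&(P[...,1]<hi[1])&(P[...,2]>.09)&(P[...,2]<.108)&(d>0)
    print(k.sum(), cv2.minAreaRect((P[k][:,:2]*1000).astype(np.float32)))
plan(.584,.1975,.070,95.2)
"
```

```text
t 3.12 pos [0.5839 0.202  0.1928] jaw 95.6 TURN 0.4 shift post [ 0.1227  0.001  -0.0053] pre [ 0.1227  0.001  -0.0053] tilt [0.0047 0.0065] F [ 0.1 -0.5  0.1] grip 0.552 j6 -1.36
1212 ((582.6917724609375, 196.13027954101562), (43.402183532714844, 15.65616226196289), 5.516327857971191)
t 3.17 pos [0.5838 0.2023 0.1929] jaw 95.6 TURN 0.4 shift post [ 0.1229  0.0009 -0.0056] pre [ 0.1229  0.0009 -0.0056] tilt [0.0047 0.007 ] F [-1.3  0.5 -0.9] grip 0.553 j6 -1.36
```

>>> send_rows --pt "0.028 0 -0.005 0.4" --pt "0.028 0 0 0" --pt "0.028 0 0 0" --pt "0.015 0 0 0" --pt "0 0 0 0"

```text
clock: 3.58
position: [0.5885, 0.2022, 0.0966]
ee_rot: [-0.483, 0.526, -0.468, -0.521]
contact_force: [-0.4, 0.8, -1.4]
grip_width: 0.554
```

```bash
python3 -c "
from h import *
plan(.5835,.197,.070,95.2)"
```

```text
t 3.58 pos [0.5885 0.2022 0.0966] jaw 95.5 TURN 0.3 shift post [ 0.0264  0.006  -0.005 ] pre [ 0.0264  0.006  -0.005 ] tilt [0.0186 0.0113] F [-0.4  0.8 -1.4] grip 0.554 j6 -1.36
```

>>> send_rows --pt "0.01 0.003 -0.0025 0.3" --pt "0.01 0.003 -0.0025 0"

```text
clock: 3.75
position: [0.5855, 0.1986, 0.0787]
ee_rot: [-0.485, 0.526, -0.467, -0.519]
contact_force: [0.3, 0.3, -0.5]
grip_width: 0.549
```

```bash
python3 -c "
from h import *
plan(.5835,.197,.070,95.2)"
```

```text
t 3.75 pos [0.5855 0.1986 0.0787] jaw 95.29 TURN 0.09 shift post [ 0.0086  0.0023 -0.0015] pre [ 0.0086  0.0023 -0.0015] tilt [0.0237 0.0131] F [ 0.3  0.3 -0.5] grip 0.549 j6 -1.36
```

>>> send_rows --pt "0 0 0 0" --pt "0 0 0 0"

```text
clock: 3.92
position: [0.5852, 0.1989, 0.0793]
ee_rot: [-0.485, 0.526, -0.467, -0.52]
contact_force: [0.5, -0.4, -0.2]
grip_width: 0.55
```

```bash
python3 -c "
from h import *
plan(.5835,.197,.070,95.2)"
```

```text
t 3.92 pos [0.5852 0.1989 0.0793] jaw 95.33 TURN 0.13 shift post [ 0.0092  0.0021 -0.0018] pre [ 0.0092  0.0021 -0.0018] tilt [0.0232 0.0128] F [ 0.5 -0.4 -0.2] grip 0.55 j6 -1.36
```

>>> send_rows --pt "0 0 0 0" --pt "0 0 0 0"

```text
clock: 4.08
position: [0.5868, 0.1998, 0.0819]
ee_rot: [-0.486, 0.526, -0.466, -0.519]
contact_force: [-0.5, -1.2, 1.1]
grip_width: 0.551
```

```bash
python3 -c "
from h import *
plan(.5835,.197,.070,95.2)"
```

```text
t 4.08 pos [0.5868 0.1998 0.0819] jaw 95.36 TURN 0.16 shift post [ 0.0117  0.0038 -0.0026] pre [ 0.0117  0.0038 -0.0026] tilt [0.0271 0.0142] F [-0.5 -1.2  1.1] grip 0.551 j6 -1.36
```

>>> send_rows --pt "0.013 0.004 -0.002 0"

```text
clock: 4.17
position: [0.5866, 0.1989, 0.0723]
ee_rot: [-0.489, 0.528, -0.463, -0.518]
contact_force: [0.5, 0.3, 0.9]
grip_width: 0.552
```

```bash
python3 -c "
from h import *
plan(.5835,.197,.070,95.2)
im,d,m=snap('wrist','w3.png')
plan(.5835,.197,.070,95.2)
"
```

```text
t 4.17 pos [0.5866 0.1989 0.0723] jaw 95.38 TURN 0.18 shift post [ 0.0021  0.0033 -0.0016] pre [ 0.0021  0.0033 -0.0016] tilt [0.0353 0.0169] F [0.5 0.3 0.9] grip 0.552 j6 -1.36
t 4.22 pos [0.5831 0.1976 0.0684] jaw 95.38 TURN 0.18 shift post [-0.0016 -0.0004 -0.0006] pre [-0.0016 -0.0004 -0.0006] tilt [0.0274 0.0142] F [-1.2 -0.8 -2. ] grip 0.551 j6 -1.36
```

View pics/w3.png

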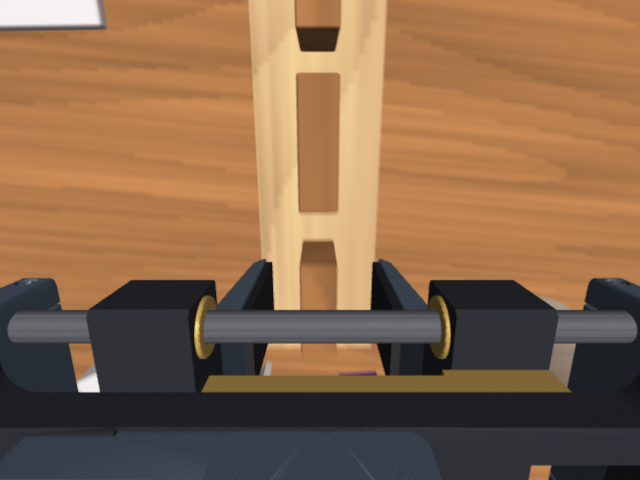

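>>> send_rows --pt "0 0 0 0" --fingers -1 --grip_force 25

```text
clock: 4.3
position: [0.5827, 0.1975, 0.0685]
ee_rot: [-0.486, 0.526, -0.466, -0.519]
contact_force: [0.3, -0.1, 0.1]
grip_width: 0.507
```

```bash
cat >> h.py <<'E'
def wait(n=2):
    for _ in range(n): optics.get_image('wrist')
E
python3 -c "
from h import *
for i in range(5):
    wait(2); plan(.5835,.197,.17,95.2)
"
```

```text
t 4.4 pos [0.5835 0.1977 0.069 ] jaw 95.38 TURN 0.18 shift post [-0.1009 -0.0029  0.0005] pre [-0.1009 -0.0029  0.0005] tilt [0.0282 0.0145] F [ 0.5 -0.2 -0.2] grip 0.418 j6 -1.36
t 4.5 pos [0.5836 0.1978 0.0691] jaw 95.38 TURN 0.18 shift post [-0.1008 -0.0028  0.0004] pre [-0.1008 -0.0028  0.0004] tilt [0.0287 0.0146] F [-0.   0.3  0.5] grip 0.33 j6 -1.36
t 4.6 pos [0.5835 0.1977 0.0689] jaw 95.38 TURN 0.18 shift post [-0.101  -0.0029  0.0005] pre [-0.101  -0.0029  0.0005] tilt [0.0284 0.0145] F [0.  0.8 0.3] grip 0.244 j6 -1.36
t 4.7 pos [0.5834 0.1976 0.0687] jaw 95.38 TURN 0.18 shift post [-0.1012 -0.0031  0.0005] pre [-0.1012 -0.0031  0.0005] tilt [0.028  0.0143] F [0.  0.3 0.5] grip 0.175 j6 -1.36
t 4.8 pos [0.5834 0.1976 0.0688] jaw 95.38 TURN 0.18 shift post [-0.1012 -0.003   0.0006] pre [-0.1012 -0.003   0.0006] tilt [0.0281 0.0144] F [-0.2 -1.2  1.5] grip 0.174 j6 -1.36
```

>>> send_rows --pt "-0.025 -0.0008 0 0" --pt "-0.03 -0.001 0 0" --pt "-0.03 -0.001 0 0" --pt "-0.03 -0.001 0 0"

```text
clock: 5.13
position: [0.5808, 0.195, 0.1789]
ee_rot: [-0.482, 0.524, -0.47, -0.521]
contact_force: [1.1, -0.5, -0.5]
grip_width: 0.174
```

```bash
python3 -c "
from h import *
plan(.545,-.283,.20,73.1)
wait(2)
plan(.545,-.283,.20,73.1)
"
```

```text
t 5.13 pos [0.5808 0.195  0.1789] jaw 95.38 TURN 22.28 shift post [-0.0233 -0.105  -0.4676] pre [-0.0261  0.0801 -0.4724] tilt [0.014  0.0093] F [ 1.1 -0.5 -0.5] grip 0.174 j6 -1.36
t 5.23 pos [0.5845 0.1962 0.1838] jaw 95.38 TURN 22.28 shift post [-0.0184 -0.1021 -0.4697] pre [-0.0235  0.0836 -0.4732] tilt [0.0262 0.0131] F [ 0.2  0.9 -0.2] grip 0.175 j6 -1.36
```

>>> send_rows --pt "0 0 0 7.1" --pt "0 0 0 7.1" --pt "0 0 0 7.1" --pt "0 -0.0085 -0.0385 0" --pt "0 -0.0085 -0.0385 0" --pt "0 -0.0085 -0.0385 0" --pt "0 -0.0085 -0.0385 0" --pt "0 -0.0085 -0.0385 0" --pt "0 -0.0085 -0.0385 0" --pt "0 -0.0085 -0.0385 0"

```text
clock: 6.07
position: [0.5608, -0.0804, 0.1705]
ee_rot: [0.573, -0.424, 0.556, 0.427]
contact_force: [0.3, 0.4, -1.5]
grip_width: 0.174
```

```bash
python3 -c "
from h import *
wait(2)
plan(.545,-.283,.18,73.1)
"
```

```text
t 6.17 pos [ 0.5605 -0.0842  0.1702] jaw 73.72 TURN 0.62 shift post [-0.013  -0.0431 -0.1946] pre [-0.0131 -0.041  -0.195 ] tilt [0.0158 0.0152] F [ 0.3  0.4 -0.4] grip 0.173 j6 -1.47
```

>>> send_rows --pt "-0.002 -0.0085 -0.039 0.5" --pt "-0.002 -0.0085 -0.038 0" --pt "-0.002 -0.0085 -0.038 0" --pt "-0.002 -0.0085 -0.038 0"

```text
clock: 6.5
position: [0.5481, -0.2335, 0.1712]
ee_rot: [0.574, -0.419, 0.558, 0.428]
contact_force: [0.4, -0.4, -0.7]
grip_width: 0.175
```

```bash
python3 -c "
from h import *
wait(2)
plan(.545,-.283,.18,73.1)
im,d,m=snap('wrist','w4.png'); np.savez('pics/w4.npz',im=im,d=d,**{k:np.array(v) for k,v in m.items()})
for t in ['gap','case']:
  for r in nets.place_of(t,'wrist')[:2]: print(t,r)
"
```

```text
t 6.6 pos [ 0.548  -0.2375  0.171 ] jaw 73.23 TURN 0.13 shift post [-0.01   -0.0103 -0.0442] pre [-0.01   -0.0102 -0.0442] tilt [0.0107 0.0205] F [-0.   0.6 -1.6] grip 0.175 j6 -1.73
gap {'at': [0.5492, -0.2818, 0.0714], 'p': 0.82}
case {'at': [0.563, -0.2245, -0.001], 'p': 0.73}
```

View pics/w4.png

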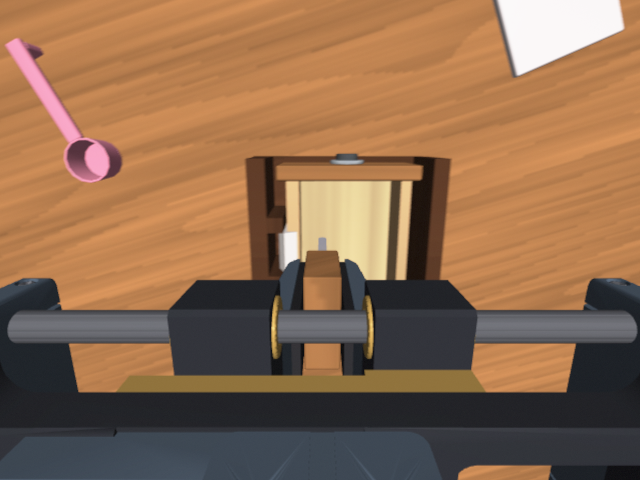

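Run:
```python
from h import *
z=np.load('pics/w4.npz'); im=z['im']; d=z['d']
cv2.imwrite('pics/w4c.png',cv2.resize(im[180:290,235:355],None,fx=6.5,fy=5,interpolation=cv2.INTER_CUBIC)[:,:,::-1])
m={k:z[k] for k in ['fx','fy','cx','cy','position','attitude']}
P=cloud(d,m)
c=np.array([.565,-.22]); th=np.radians(-16.9); Rc=np.array([[np.cos(th),np.sin(th)],[-np.sin(th),np.cos(th)]])
for v in (200,225,240,252):
    print(v,[(u,*np.round((Rc@(P[v,u,:2]-c))*1000,1),round(float(P[v,u,2])*1000,1)) for u in range(246,306,3)])
```

```text
200 [(246, np.float64(-45.3), np.float64(-75.5), 69.8), (249, np.float64(-45.6), np.float64(-72.9), 71.7), (252, np.float64(-45.4), np.float64(-70.9), 70.2), (255, np.float64(-45.2), np.float64(-68.7), 69.2), (258, np.float64(-45.6), np.float64(-66.1), 71.6), (261, np.float64(-45.2), np.float64(-64.1), 69.3), (264, np.float64(-45.2), np.float64(-61.9), 68.9), (267, np.float64(-42.5), np.float64(-61.9), 50.7), (270, np.float64(-39.7), np.float64(-61.8), 31.4), (273, np.float64(-36.7), np.float64(-61.5), 10.8), (276, np.float64(-36.7), np.float64(-58.8), 10.3), (279, np.float64(-36.7), np.float64(-56.0), 10.4), (282, np.float64(-36.7), np.float64(-53.2), 10.2), (285, np.float64(-43.9), np.float64(-46.4), 60.5), (288, np.float64(-43.9), np.float64(-44.1), 60.1), (291, np.float64(-44.0), np.float64(-41.6), 61.2), (294, np.float64(-43.9), np.float64(-39.3), 60.4), (297, np.float64(-43.9), np.float64(-36.9), 60.4), (300, np.float64(-38.2), np.float64(-36.0), 20.6), (303, np.float64(-38.2), np.float64(-33.3), 21.0)]
225 [(246, np.float64(-10.8), np.float64(-89.8), 0.6), (249, np.float64(-26
[... 2265 characters left out ...]
3), (264, np.float64(-3.7), np.float64(-63.4), 69.8), (267, np.float64(-1.7), np.float64(-61.9), 63.1), (270, np.float64(4.1), np.float64(-61.9), 43.5), (273, np.float64(10.3), np.float64(-61.8), 22.8), (276, np.float64(14.3), np.float64(-60.4), 9.3), (279, np.float64(0.1), np.float64(-52.7), 57.2), (282, np.float64(-2.1), np.float64(-49.6), 64.5), (285, np.float64(-2.5), np.float64(-47.0), 66.0), (288, np.float64(-2.6), np.float64(-44.6), 66.3), (291, np.float64(-2.0), np.float64(-42.3), 64.2), (294, np.float64(-1.4), np.float64(-40.0), 62.4), (297, np.float64(-0.7), np.float64(-37.6), 60.1), (300, np.float64(11.1), np.float64(-36.6), 20.4), (303, np.float64(11.2), np.float64(-33.8), 20.3)]
```

View pics/w4c.png

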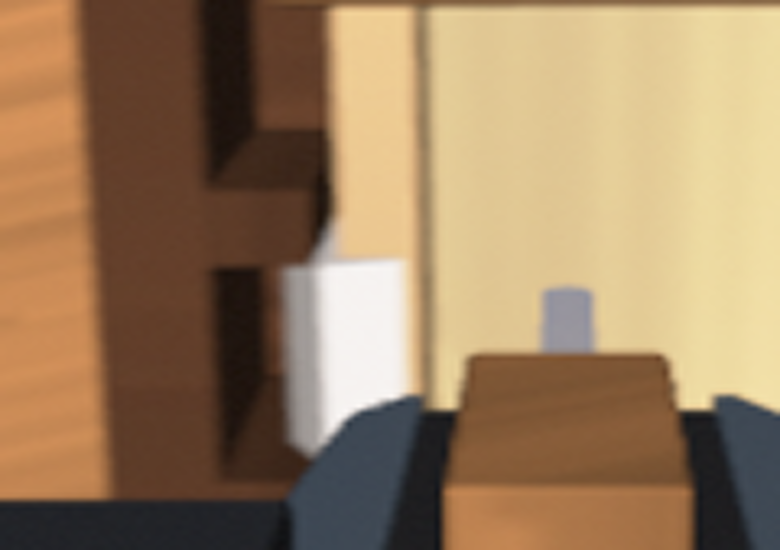

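Run:
```python
from h import *
z=np.load('pics/w4.npz'); im=z['im']; d=z['d']
m={k:z[k] for k in ['fx','fy','cx','cy','position','attitude']}
P=cloud(d,m)
c=np.array([.565,-.22]); th=np.radians(-16.9); Rc=np.array([[np.cos(th),np.sin(th)],[-np.sin(th),np.cos(th)]])
for v in (240,245,260,282,290):
    print(v,[(u,*np.round((Rc@(P[v,u,:2]-c))*1000,1).tolist(),round(float(P[v,u,2])*1000,1)) for u in range(300,348,2)])
s=ctrl.sense(); print('tcp case',Rc@(s['position'][:2]-c)*1000)
```

```text
240 [(300, -0.6, -36.5, 20.3), (302, -0.7, -34.6, 21.0), (304, -0.7, -32.7, 20.8), (306, -0.4, -30.9, 19.9), (308, -0.2, -29.0, 18.9), (310, -0.6, -27.1, 20.7), (312, -0.6, -25.3, 20.8), (314, -0.5, -23.4, 20.4), (316, -0.2, -21.5, 19.3), (318, -27.8, -21.2, 124.6), (320, -27.9, -19.9, 125.0), (322, -27.4, -18.6, 123.2), (324, -27.7, -17.4, 124.3), (326, -0.5, -12.2, 20.3), (328, -0.5, -10.3, 20.7), (330, -0.4, -8.4, 20.3), (332, -0.6, -6.6, 21.0), (334, -0.6, -4.7, 21.0), (336, -0.5, -2.8, 20.6), (338, -0.7, -1.0, 21.3), (340, -0.6, 0.9, 21.2), (342, -0.6, 2.8, 21.0), (344, -0.6, 4.7, 21.3), (346, -0.6, 6.6, 21.0)]
245 [(300, 4.3, -36.6, 20.2), (302, 4.0, -34.6, 21.4), (304, 4.5, -32.8, 19.7), (306, 4.2, -30.9, 20.6), (308, 4.2, -29.0, 20.6), (310, 4.4, -27.2, 19.9), (312, 4.1, -25.3, 21.0), (314, 4.1, -23.4, 21.2), (316, 4.5, -21.5, 19.7), (318, -27.5, -21.3, 135.3), (320, -27.4, -20.1, 135.2), (322, -27.4, -18.9, 135.2), (324, -27.5, -17.7, 135.4), (326, 4.6, -12.1, 19.5), (328, 4.3, -10.3, 20.7), (330, 4.3, -8.4, 20.7), (332, 4.4, -6.5, 20.4), (334, 4.2, -4.6, 21.0), (336, 4.0, -
[... 1479 characters left out ...]
8.4, -29.7, 207.3), (302, -27.7, -29.0, 205.6), (304, -27.3, -28.2, 204.7), (306, -27.5, -27.3, 205.1), (308, -27.9, -26.5, 206.0), (310, -27.5, -25.7, 205.2), (312, -27.4, -24.9, 204.8), (314, -27.6, -24.0, 205.4), (316, -27.6, -23.2, 205.3), (318, -27.3, -22.4, 204.7), (320, -27.2, -21.5, 204.4), (322, -27.8, -20.7, 206.0), (324, -27.4, -19.9, 205.1), (326, -27.3, -19.0, 204.7), (328, -27.3, -18.2, 204.7), (330, -28.1, -17.5, 206.7), (332, -27.0, -16.5, 204.1), (334, -27.5, -15.7, 205.3), (336, -27.5, -14.9, 205.4), (338, -27.7, -14.1, 205.8), (340, -27.1, -13.2, 204.3), (342, -29.0, -12.7, 208.9), (344, -28.7, -11.9, 208.3), (346, -29.1, -11.2, 209.1)]
tcp case [-12.48859096 -16.41086618]
```

>>> send_rows --pt "0 -0.01 -0.0405 0"

```text
clock: 6.83
position: [0.547, -0.2665, 0.1703]
ee_rot: [0.574, -0.418, 0.556, 0.431]
contact_force: [0.2, -0.1, -0.8]
grip_width: 0.179
```

```bash
python3 -c "
from h import *
wait(2)
plan(.545,-.283,.18,73.1)
"
```

```text
t 6.93 pos [ 0.5467 -0.2754  0.1697] jaw 73.5 TURN 0.4 shift post [-0.0105 -0.0006 -0.0075] pre [-0.0105 -0.0006 -0.0075] tilt [0.0098 0.0217] F [ 0.4  0.4 -1.2] grip 0.175 j6 -1.79
```

>>> send_rows --pt "0 0 -0.04 0"

```text
clock: 7.02
position: [0.5374, -0.3077, 0.1687]
ee_rot: [0.574, -0.419, 0.557, 0.43]
contact_force: [0.7, 0.5, -0.6]
grip_width: 0.175
```

```bash
python3 -c "
from h import *
wait(2)
plan(.545,-.283,.18,73.1)
"
```

```text
t 7.12 pos [ 0.5347 -0.3158  0.1682] jaw 73.44 TURN 0.34 shift post [-0.0111 -0.0004  0.0346] pre [-0.0111 -0.0006  0.0346] tilt [0.0086 0.0197] F [-0.2  0.3 -0.3] grip 0.176 j6 -1.85
```

>>> send_rows --pt "0 0 0.02 0" --pt "0 0 0.02 0" --pt "0 0 0 0"

```text
clock: 7.37
position: [0.5463, -0.2734, 0.1679]
ee_rot: [0.574, -0.418, 0.56, 0.427]
contact_force: [0.1, 0.3, -1.4]
grip_width: 0.177
```

```bash
python3 -c "
from h import *
wait(2)
plan(.545,-.283,.18,73.1)
"
```

```text
t 7.47 pos [ 0.5459 -0.2757  0.168 ] jaw 73.37 TURN 0.27 shift post [-0.0122 -0.0013 -0.0069] pre [-0.0122 -0.0013 -0.007 ] tilt [0.0068 0.0195] F [ 0.2  0.7 -0.8] grip 0.175 j6 -1.79
```

>>> send_rows --pt "0.03 0 0 0.3"

```text
clock: 7.55
position: [0.55, -0.2767, 0.1434]
ee_rot: [0.576, -0.422, 0.56, 0.421]
contact_force: [0.8, -0.4, -0.4]
grip_width: 0.176
```

```bash
cat >> h.py <<'E'
CC=np.array([.565,-.22]); th=np.radians(-16.9); Rc=np.array([[np.cos(th),np.sin(th)],[-np.sin(th),np.cos(th)]])
def caseview(f,box=(180,290,235,355)):
    im,d,m=snap('wrist',f); P=cloud(d,m)
    a,b,c,e=box
    cv2.imwrite('pics/z'+f,cv2.resize(im[a:b,c:e],(780,int(780*(b-a)/(e-c))),interpolation=cv2.INTER_CUBIC)[:,:,::-1])
    Q=P.copy(); Q[...,:2]=(P[...,:2]-CC)@Rc.T; Q*=1000
    return im,d,Q
E
python3 -c "
from h import *
wait(2)
plan(.545,-.283,.137,73.1)
im,d,Q=caseview('w5.png',(150,330,210,430))
np.save('pics/w5Q.npy',Q)
"
```

```text
t 7.65 pos [ 0.5436 -0.2733  0.1345] jaw 73.12 TURN 0.02 shift post [-0.0028 -0.0041 -0.0088] pre [-0.0028 -0.0041 -0.0088] tilt [-0.0005  0.0232] F [-0.2 -0.3 -0.9] grip 0.173 j6 -1.78
```

View pics/zw5.png

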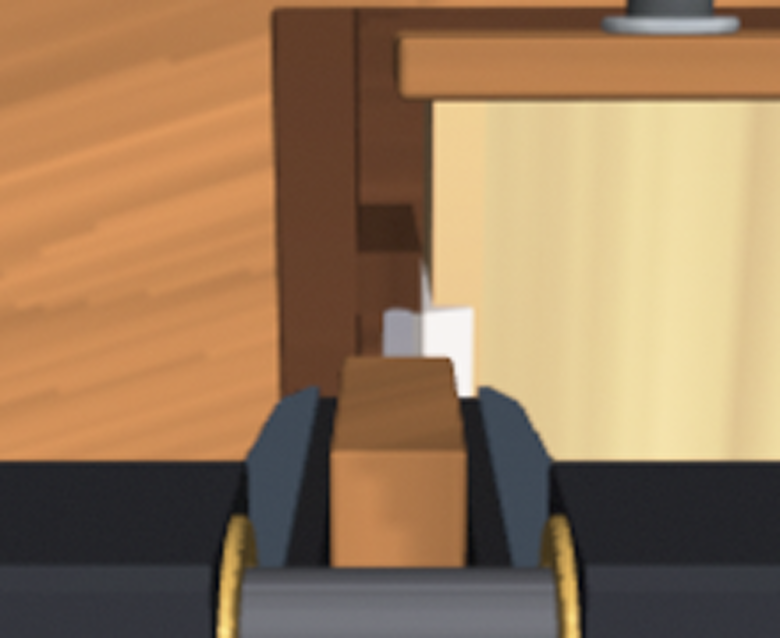

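Run:
```python
import numpy as np
Q=np.load('pics/w5Q.npy')
for v in (228,234,237,239,241,244,247,250):
    print(v,[(u,*np.round(Q[v,u],1).tolist()) for u in range(306,346,2)])
```

```text
228 [(306, -24.1, -68.0, 72.7), (308, -24.0, -66.7, 72.2), (310, -24.0, -65.3, 72.3), (312, -23.8, -63.9, 71.7), (314, -23.9, -62.6, 72.1), (316, -24.0, -61.2, 72.6), (318, -23.7, -59.9, 71.4), (320, -24.0, -58.5, 72.5), (322, -23.7, -57.1, 71.1), (324, -24.1, -55.8, 73.0), (326, -23.9, -54.4, 72.2), (328, -24.1, -53.1, 73.0), (330, -17.8, -50.5, 44.5), (332, -21.8, -49.9, 62.8), (334, -21.5, -48.4, 61.5), (336, -21.7, -47.0, 62.3), (338, -21.6, -45.6, 61.8), (340, -21.7, -44.2, 62.2), (342, -21.7, -42.8, 62.4), (344, -21.8, -41.4, 63.0)]
234 [(306, -19.7, -68.1, 71.6), (308, -19.7, -66.7, 71.8), (310, -19.9, -65.3, 72.8), (312, -19.6, -64.0, 71.5), (314, -19.6, -62.6, 71.5), (316, -19.7, -61.3, 71.9), (318, -19.9, -59.9, 72.8), (320, -19.9, -58.5, 72.8), (322, -19.8, -57.2, 72.4), (324, -19.9, -55.8, 72.8), (326, -19.9, -54.5, 72.9), (328, -19.8, -53.1, 72.5), (330, -15.9, -51.0, 56.0), (332, -17.2, -49.8, 61.6), (334, -17.2, -48.4, 61.9), (336, -17.4, -47.0, 62.6), (338, -17.3, -45.6, 62.3), (340, -17.4, -44.2, 62.5), (342, -17.4, -42.8, 62.8), (344, -17.1, -41.2, 61.5)]
237 [(306,
[... 2516 characters left out ...]
 -50.0, 67.2), (334, -9.2, -48.6, 67.5), (336, -8.7, -47.1, 65.6), (338, -8.9, -45.7, 66.5), (340, -8.3, -44.2, 64.5), (342, -8.0, -42.7, 63.2), (344, -7.6, -41.1, 62.0)]
250 [(306, -8.8, -68.2, 73.5), (308, -8.4, -66.8, 72.1), (310, -8.5, -65.4, 72.2), (312, 8.6, -64.5, 12.1), (314, 8.3, -62.8, 13.3), (316, 8.4, -61.1, 13.2), (318, -19.6, -60.3, 111.5), (320, -19.3, -59.2, 110.6), (322, -75.4, -62.3, 307.9), (324, -19.2, -56.8, 110.4), (326, -6.0, -54.1, 64.0), (328, -6.8, -52.8, 66.6), (330, -6.8, -51.4, 66.9), (332, -7.4, -50.1, 68.7), (334, -6.5, -48.5, 65.6), (336, -6.7, -47.1, 66.4), (338, -6.4, -45.7, 65.5), (340, -6.0, -44.1, 64.0), (342, -6.2, -42.7, 64.7), (344, -5.6, -41.1, 62.6)]
```

>>> send_rows --pt "0 -0.0055 -0.0032 0"

```text
clock: 7.78
position: [0.5485, -0.2785, 0.1368]
ee_rot: [0.573, -0.415, 0.563, 0.427]
contact_force: [-0.1, 0.2, -0.1]
grip_width: 0.176
```

```bash
cat >> h.py <<'E'
def rel(Q,v0=236,v1=262):
    "blade y-range and cheek edge per row near the gap"
    out=[]
    for v in range(v0,v1,3):
        q=Q[v,290:345]; u=np.arange(290,345)
        ch=q[(q[:,2]>68)&(q[:,2]<76)&(q[:,1]<-55)&(q[:,1]>-82)]
        bl=q[(q[:,2]>78)&(q[:,2]<118)]
        out.append((v,np.round(ch[:,1].max(),1) if len(ch) else None, np.round([bl[:,1].min(),bl[:,1].max(),bl[:,0].mean(),bl[:,2].mean()],1).tolist() if len(bl) else None))
    print(out)
E
python3 -c "
from h import *
wait(2)
plan(.545,-.283,.137,73.1)
im,d,Q=caseview('w6.png',(150,330,210,430)); rel(Q)
np.save('pics/w6Q.npy',Q)
"
```

```text
t 7.88 pos [ 0.5499 -0.2799  0.137 ] jaw 73.09 TURN -0.01 shift post [-0.0001  0.0038 -0.0044] pre [-0.0001  0.0038 -0.0044] tilt [0.0038 0.0205] F [ 0.6 -1.   0.2] grip 0.173 j6 -1.79
[(236, np.float64(-65.1), None), (239, np.float64(-65.1), [-63.9, -59.4, -13.3, 88.0]), (242, np.float64(-65.1), [-64.0, -59.6, -13.1, 94.7]), (245, np.float64(-65.1), [-64.1, -59.8, -13.0, 101.4]), (248, np.float64(-65.2), [-64.1, -60.0, -12.8, 107.7]), (251, np.float64(-72.1), None), (254, np.float64(-72.9), None), (257, np.float64(-72.9), None), (260, np.float64(-73.6), None)]
```

View pics/zw6.png

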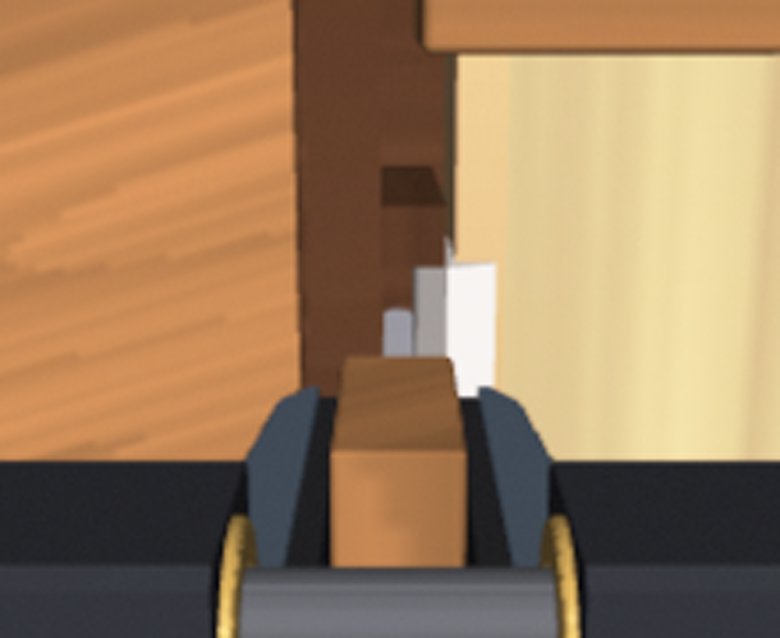

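>>> send_rows --pt "0.02 0.001 -0.0004 0"

```text
clock: 8.02
position: [0.5518, -0.2813, 0.1217]
ee_rot: [0.575, -0.419, 0.561, 0.423]
contact_force: [-6.5, 4.5, 31.0]
grip_width: 0.174
```

```bash
python3 -c "
from h import *
Q=np.load('pics/w6Q.npy')
for v in (228,232,240): print([(u,*np.round(Q[v,u],1).tolist()) for u in range(314,334)])
wait(2)
plan(.5505,-.281,.075,73.1)
im,d,Q=caseview('w7.png',(150,330,210,430)); rel(Q)
"
```

```text
[(314, -17.2, -66.5, 72.6), (315, -17.0, -65.8, 71.7), (316, -17.0, -65.1, 72.1), (317, -3.5, -64.0, 10.8), (318, -3.6, -63.1, 11.0), (319, -3.6, -62.3, 11.1), (320, -3.5, -61.4, 10.5), (321, -3.6, -60.6, 11.2), (322, -3.4, -59.7, 10.4), (323, -3.5, -58.8, 10.8), (324, -3.7, -58.0, 11.6), (325, -3.8, -57.2, 12.1), (326, -6.4, -56.7, 24.0), (327, -13.1, -57.0, 54.3), (328, -13.4, -56.3, 56.0), (329, -13.8, -55.6, 57.7), (330, -14.0, -54.9, 58.6), (331, -14.4, -54.3, 60.6), (332, -14.9, -53.7, 62.5), (333, -15.0, -53.0, 63.3)]
[(314, -14.0, -66.5, 71.2), (315, -14.0, -65.8, 70.9), (316, -14.0, -65.1, 71.2), (317, 0.2, -64.0, 10.1), (318, -0.1, -63.2, 11.3), (319, 0.1, -62.3, 10.4), (320, 0.2, -61.4, 9.9), (321, 0.0, -60.6, 10.7), (322, 0.1, -59.7, 10.2), (323, -0.0, -58.8, 11.0), (324, -0.2, -58.0, 11.6), (325, 0.3, -57.1, 9.6), (326, -2.8, -56.7, 23.1), (327, -9.9, -56.9, 53.4), (328, -10.0, -56.2, 54.2), (329, -10.9, -55.6, 57.9), (330, -11.3, -55.0, 59.6), (331, -11.2, -54.2, 59.0), (332, -11.5, -53.6, 60.8), (333, -11.9, -53.0, 62.3)]
[(314, -8.1, -66.5, 70.1), (315, -8.2, -65.8, 7
[... 319 characters left out ...]
.0), (328, -4.3, -56.2, 55.4), (329, -4.5, -55.5, 56.1), (330, -5.0, -54.9, 58.3), (331, -5.7, -54.3, 61.2), (332, -5.6, -53.6, 60.8), (333, -6.5, -53.0, 64.1)]
t 8.12 pos [ 0.55   -0.2805  0.1186] jaw 73.06 TURN -0.04 shift post [ 0.0436 -0.0006 -0.0012] pre [ 0.0436 -0.0006 -0.0012] tilt [0.0076 0.0186] F [0.3 0.1 2.3] grip 0.177 j6 -1.79
[(236, np.float64(-65.2), None), (239, np.float64(-65.2), None), (242, np.float64(-65.2), None), (245, np.float64(-65.2), [-61.5, -61.5, -11.1, 78.1]), (248, np.float64(-65.2), [-64.7, -60.5, -11.0, 84.5]), (251, np.float64(-65.2), [-64.8, -60.7, -11.2, 91.5]), (254, np.float64(-73.0), None), (257, np.float64(-73.6), None), (260, np.float64(-73.7), None)]
```

View pics/zw7.png

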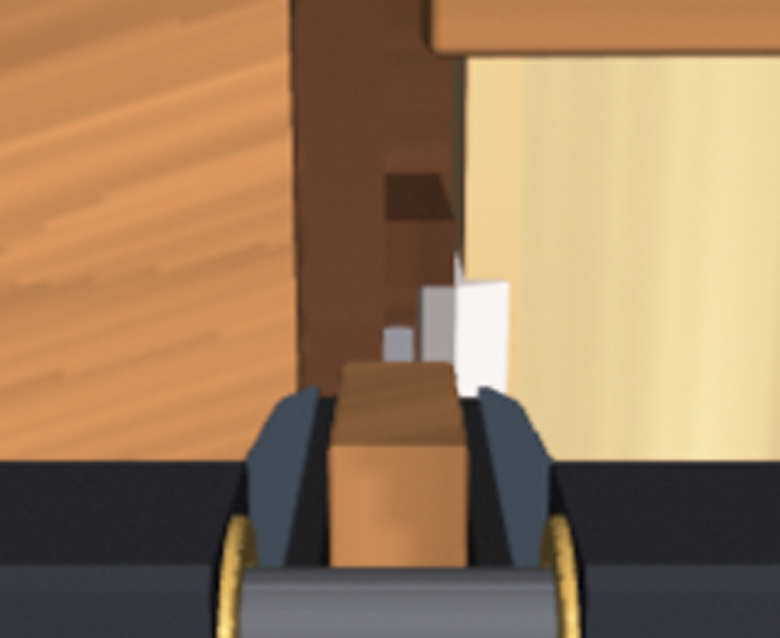

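```bash
python3 -c "
from h import *
im,d,Q=caseview('w8.png',(150,330,210,430)); np.save('pics/w8Q.npy',Q)
for u in (321,324):
  print([(v,*np.round(Q[v,u],1).tolist()) for v in range(196,252,2)])
for u in (335,345):
  print([(v,*np.round(Q[v,u],1).tolist()) for v in range(216,266,3)])
for v in (262,270,280): print([(u,*np.round(Q[v,u],1).tolist()) for u in range(300,346,3)])
print(ctrl.sense()['contact_force'],ctrl.sense()['clock'])
"
```

```text
[(196, -32.6, -61.5, 10.0), (198, -31.2, -61.5, 11.0), (200, -30.3, -61.6, 16.0), (202, -30.6, -61.8, 28.1), (204, -30.3, -62.0, 36.2), (206, -30.3, -62.1, 45.2), (208, -30.4, -62.3, 54.0), (210, -30.4, -62.4, 61.8), (212, -30.4, -62.5, 69.4), (214, -29.3, -62.6, 70.6), (216, -27.9, -62.6, 69.8), (218, -27.0, -62.6, 71.8), (220, -25.7, -62.6, 71.8), (222, -24.4, -62.6, 71.7), (224, -22.7, -62.6, 69.6), (226, -21.6, -62.6, 70.4), (228, -20.4, -62.6, 71.0), (230, -19.0, -62.6, 70.5), (232, -3.5, -61.5, 10.3), (234, -2.1, -61.6, 11.2), (236, -0.0, -61.5, 9.6), (238, 1.5, -61.5, 10.3), (240, 3.2, -61.5, 10.1), (242, 4.8, -61.6, 10.6), (244, -10.7, -62.7, 73.7), (246, -11.1, -62.8, 79.8), (248, -11.3, -62.9, 85.0), (250, -11.4, -62.9, 89.6)]
[(196, -32.7, -59.1, 11.0), (198, -31.3, -59.2, 11.6), (200, -30.2, -59.2, 15.1), (202, -30.4, -59.6, 27.2), (204, -30.5, -59.8, 37.1), (206, -30.4, -60.0, 45.7), (208, -30.3, -60.2, 53.4), (210, -30.3, -60.5, 61.5), (212, -30.3, -60.6, 68.8), (214, -29.3, -60.7, 70.4), (216, -27.9, -60.7, 69.9), (218, -26.6, -60.7, 69.9), (220, -25.6, -60.7, 71.1), (
[... 2003 characters left out ...]
8, 149.9), (327, -20.3, -61.5, 150.4), (330, -19.9, -60.2, 149.1), (333, -19.7, -58.9, 148.7), (336, -19.9, -57.7, 149.3), (339, -19.9, -56.4, 149.3), (342, -14.1, -53.9, 133.0), (345, -14.0, -52.4, 132.5)]
[(300, -13.8, -73.1, 144.8), (303, -18.7, -71.3, 157.4), (306, -18.2, -70.1, 156.2), (309, -18.5, -68.9, 156.9), (312, -18.0, -67.7, 155.8), (315, -18.4, -66.5, 156.8), (318, -18.2, -65.3, 156.4), (321, -18.4, -64.1, 156.8), (324, -18.2, -62.9, 156.4), (327, -18.6, -61.8, 157.4), (330, -18.4, -60.5, 156.9), (333, -19.0, -59.4, 158.6), (336, -18.5, -58.1, 157.1), (339, -18.8, -57.0, 157.9), (342, -13.7, -54.8, 144.9), (345, -13.9, -53.5, 145.2)]
[-0.12613143  0.18826416  3.70302059] 8.2167
```

>>> send_rows --pt "-0.008 0.0045 0.001 0" --grip_force 30

```text
clock: 8.3
position: [0.5454, -0.2782, 0.1262]
ee_rot: [0.574, -0.416, 0.563, 0.425]
contact_force: [-0.6, -0.2, -1.9]
grip_width: 0.175
```

```bash
python3 -c "
from h import *
wait(2)
plan(.5465,-.279,.075,73.1)
im,d,Q=caseview('w9.png',(150,330,210,430)); rel(Q,227,262)
print([(v,*np.round(Q[v,322],1).tolist()) for v in range(226,250,2)])
print([(v,*np.round(Q[v,322],1).tolist()) for v in range(270,300,6)])
"
```

```text
t 8.4 pos [ 0.5458 -0.2784  0.1286] jaw 73.06 TURN -0.04 shift post [ 0.0536 -0.0007 -0.0014] pre [ 0.0536 -0.0007 -0.0014] tilt [0.0087 0.0179] F [0.4 1.  0. ] grip 0.175 j6 -1.79
[(227, np.float64(-55.1), None), (230, np.float64(-55.1), None), (233, np.float64(-55.0), None), (236, np.float64(-65.0), None), (239, np.float64(-65.0), None), (242, np.float64(-65.0), [-61.9, -61.2, -15.1, 78.1]), (245, np.float64(-65.1), [-63.9, -59.5, -15.3, 86.3]), (248, np.float64(-65.1), [-63.9, -59.7, -15.4, 93.4]), (251, np.float64(-65.1), [-64.0, -59.9, -15.8, 101.0]), (254, np.float64(-72.5), None), (257, np.float64(-73.2), None), (260, np.float64(-73.2), None)]
[(226, -23.6, -61.0, 68.9), (228, -22.5, -61.0, 69.9), (230, -21.2, -61.0, 70.3), (232, -19.8, -61.0, 70.0), (234, -18.5, -61.0, 70.2), (236, -2.4, -59.9, 11.4), (238, -0.4, -59.8, 10.1), (240, 1.0, -59.9, 11.6), (242, -15.0, -61.2, 78.0), (244, -15.1, -61.3, 83.1), (246, -15.5, -61.4, 89.4), (248, -15.6, -61.5, 93.9)]
[(270, -24.5, -62.8, 158.6), (276, -24.9, -63.0, 166.9), (282, -21.5, -63.0, 164.7), (288, -19.5, -63.0, 166.2), (294, -16.8, -63.0, 165.9)]
```

>>> send_rows --pt "0.014 0 0 0"

```text
clock: 8.53
position: [0.5474, -0.2789, 0.1165]
ee_rot: [0.575, -0.419, 0.561, 0.422]
contact_force: [0.4, -0.6, -0.6]
grip_width: 0.171
```

```bash
python3 -c "
from h import *
plan(.5465,-.2785,.075,73.1)
wait(2)
plan(.5465,-.2785,.075,73.1)
"
```

```text
t 8.53 pos [ 0.5474 -0.2789  0.1165] jaw 73.06 TURN -0.04 shift post [ 0.0415  0.0013 -0.0006] pre [ 0.0415  0.0013 -0.0006] tilt [0.0133 0.0154] F [ 0.4 -0.6 -0.6] grip 0.171 j6 -1.79
t 8.63 pos [ 0.5445 -0.2773  0.1124] jaw 73.06 TURN -0.04 shift post [ 0.0374 -0.0023 -0.0013] pre [ 0.0374 -0.0023 -0.0013] tilt [0.0047 0.0201] F [-0.3  0.  -1.3] grip 0.171 j6 -1.79
```

>>> send_rows --pt "0.014 -0.002 -0.0006 0"

```text
clock: 8.72
position: [0.5475, -0.2788, 0.1005]
ee_rot: [0.574, -0.418, 0.562, 0.424]
contact_force: [0.7, -0.5, -0.9]
grip_width: 0.179
```

```bash
python3 -c "
from h import *
wait(2)
plan(.5465,-.2785,.075,73.1)
"
```

```text
t 8.82 pos [ 0.5449 -0.2774  0.0966] jaw 73.05 TURN -0.05 shift post [ 0.0215 -0.0019 -0.001 ] pre [ 0.0215 -0.0019 -0.001 ] tilt [0.0005 0.0224] F [-0.2  0.8 -0.8] grip 0.176 j6 -1.79
```

>>> send_rows --pt "0.01 -0.0005 -0.0004 0"

```text
clock: 8.9
position: [0.5465, -0.2783, 0.0881]
ee_rot: [0.574, -0.416, 0.563, 0.426]
contact_force: [0.9, 0.4, -0.1]
grip_width: 0.177
```

```bash
python3 -c "
from h import *
wait(2)
plan(.5465,-.2785,.075,73.1)
im,d,Q=caseview('w10.png',(150,330,210,430)); 
print([(v,*np.round(Q[v,322],1).tolist()) for v in range(230,300,4)])
for v in (245,): print([(u,*np.round(Q[v,u],1).tolist()) for u in range(310,346,2)])
"
```

```text
t 9.0 pos [ 0.5443 -0.2772  0.0851] jaw 73.05 TURN -0.05 shift post [ 0.0101 -0.0025 -0.0008] pre [ 0.0101 -0.0025 -0.0008] tilt [-0.0024  0.024 ] F [-1.   0.3 -1.6] grip 0.176 j6 -1.79
[(230, -29.8, -61.0, 59.4), (234, -29.7, -61.2, 68.7), (238, -28.0, -61.3, 71.0), (242, -25.7, -61.3, 70.9), (246, -23.5, -61.3, 71.1), (250, -21.6, -61.3, 72.3), (254, -24.7, -61.7, 90.6), (258, -25.0, -61.9, 98.2), (262, -25.4, -62.1, 105.9), (266, -25.4, -62.2, 111.5), (270, -25.2, -62.3, 116.2), (274, -25.2, -62.4, 121.4), (278, -24.4, -62.5, 123.7), (282, -23.4, -62.5, 125.6), (286, -21.0, -62.5, 123.8), (290, -19.7, -62.5, 124.8), (294, -18.0, -62.5, 125.0), (298, -16.3, -62.5, 124.9)]
[(310, -24.2, -67.8, 71.3), (312, -24.0, -66.7, 70.8), (314, -24.3, -65.7, 72.0), (316, -24.5, -64.6, 72.7), (318, -24.3, -63.5, 71.7), (320, -24.2, -62.4, 71.6), (322, -24.1, -61.3, 71.1), (324, -24.2, -60.2, 71.4), (326, -24.0, -59.1, 71.0), (328, -24.2, -58.1, 71.6), (330, -24.0, -56.9, 70.9), (332, -24.0, -55.8, 70.9), (334, -24.1, -54.8, 71.3), (336, -24.2, -53.7, 71.9), (338, -23.8, -52.5, 70.5), (340, -18.1, -49.8, 49.0), (342, -21.3, -49.6, 60.8), (344, -21.4, -48.5, 61.4)]
```

View pics/zw10.png

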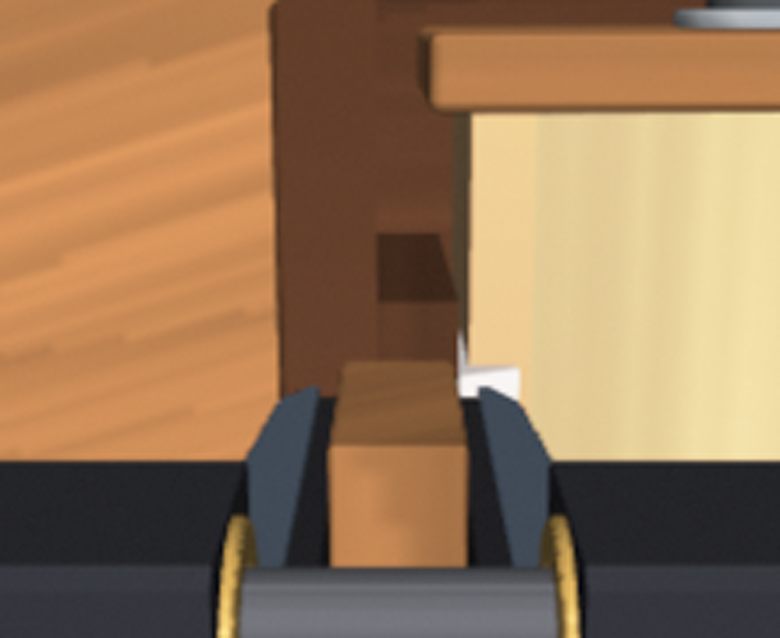

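>>> send_rows --pt "0.009 -0.0022 -0.0002 0"

```text
clock: 9.13
position: [0.5479, -0.2787, 0.0785]
ee_rot: [0.573, -0.415, 0.563, 0.427]
contact_force: [0.7, 0.3, 0.3]
grip_width: 0.173
```

```bash
python3 -c "
from h import *
wait(2)
plan(.5465,-.2785,.075,73.1)
im,d,Q=caseview('w11.png',(150,330,210,430)); 
print([(v,*np.round(Q[v,322],1).tolist()) for v in range(230,300,6)])
"
```

```text
t 9.23 pos [ 0.5464 -0.2778  0.0757] jaw 73.05 TURN -0.05 shift post [ 0.0006 -0.0003 -0.0007] pre [ 0.0006 -0.0003 -0.0007] tilt [-0.0028  0.0242] F [-0.9  0.2 -0.6] grip 0.175 j6 -1.79
[(230, -30.1, -61.1, 59.1), (236, -29.4, -61.4, 70.2), (242, -26.2, -61.4, 70.3), (248, -23.1, -61.4, 70.6), (254, -23.2, -61.7, 81.9), (260, -23.3, -61.9, 92.3), (266, -23.6, -62.1, 102.0), (272, -23.8, -62.3, 110.5), (278, -22.9, -62.4, 115.1), (284, -20.0, -62.4, 114.2), (290, -18.1, -62.4, 115.7), (296, -15.1, -62.4, 114.8)]
```

>>> send_rows --pt "0 0 0.0012 0"

```text
clock: 9.37
position: [0.547, -0.2769, 0.0762]
ee_rot: [0.573, -0.414, 0.564, 0.428]
contact_force: [-0.4, 0.5, 0.1]
grip_width: 0.176
```

```bash
cat >> h.py <<'E'
def force(n=4):
    F=[];p=[]
    for _ in range(n):
        optics.get_image('wrist'); s=ctrl.sense(); F.append(s['contact_force']); p.append(s['position'])
    F=np.mean(F,0); p=np.mean(p,0); a=Rc@F[:2]; b=Rc@(p[:2]-CC)
    print('t',round(s['clock'],2),'Fcase',np.round([*a,F[2]],2),'poscase mm',np.round([*b*1000,p[2]*1000],2), 'torque',np.round(s['wrist_torque'],2))
E
python3 -c "
from h import *
wait(1);force()"
```

```text
t 9.62 Fcase [-0.03  0.31 -0.91] poscase mm [ -0.74 -59.47  76.4 ] torque [-0.01 -0.   -0.01]
```

>>> send_rows --pt "0 0 0.0012 0"

```text
clock: 9.7
position: [0.5472, -0.2762, 0.0766]
ee_rot: [0.572, -0.414, 0.564, 0.428]
contact_force: [-1.2, -3.8, -2.4]
grip_width: 0.173
```

```bash
python3 -c "
from h import *
wait(1);force()"
```

```text
t 9.95 Fcase [-0.07 -3.17 -1.58] poscase mm [ -0.69 -58.99  76.56] torque [-0.79  0.27  0.02]
```

>>> send_rows --pt "0 0 0.0012 0"

```text
clock: 10.03
position: [0.5473, -0.2759, 0.0766]
ee_rot: [0.572, -0.415, 0.564, 0.428]
contact_force: [-2.7, -3.5, -3.0]
grip_width: 0.172
```

```bash
python3 -c "
from h import *
wait(1);force()"
```

```text
t 10.28 Fcase [-0.08 -4.33 -2.15] poscase mm [ -0.7  -58.27  76.55] torque [-1.06  0.34  0.09]
```

>>> send_rows --pt "0 0 -0.0025 0"

```text
clock: 10.37
position: [0.5469, -0.2772, 0.0766]
ee_rot: [0.572, -0.414, 0.564, 0.428]
contact_force: [-0.5, 0.4, -0.9]
grip_width: 0.176
```

```bash
python3 -c "
from h import *
wait(1);force(3)"
```

```text
t 10.57 Fcase [-0.31  0.26 -1.21] poscase mm [ -0.67 -59.79  76.55] torque [ 0.02 -0.   -0.02]
```

>>> send_rows --pt "0 0 -0.0007 0"

```text
clock: 10.65
position: [0.547, -0.277, 0.0766]
ee_rot: [0.573, -0.413, 0.563, 0.428]
contact_force: [0.6, 0.6, -1.4]
grip_width: 0.172
```

```bash
python3 -c "
from h import *
wait(1);force(3)"
```

```text
t 10.85 Fcase [-0.16  0.01 -1.45] poscase mm [ -0.68 -60.14  76.56] torque [-0.03  0.02 -0.  ]
```

>>> send_rows --pt "0 0 -0.0007 0"

```text
clock: 10.93
position: [0.5467, -0.2779, 0.0765]
ee_rot: [0.573, -0.414, 0.564, 0.428]
contact_force: [-0.6, 0.1, -1.1]
grip_width: 0.17
```

```bash
python3 -c "
from h import *
wait(1);force(3)"
```

```text
t 11.13 Fcase [ 0.41 -0.17 -0.75] poscase mm [ -0.68 -60.93  76.54] torque [-0.01  0.02 -0.01]
```

>>> send_rows --pt "0 0 -0.001 0"

```text
clock: 11.22
position: [0.5465, -0.2785, 0.0765]
ee_rot: [0.573, -0.413, 0.563, 0.428]
contact_force: [0.9, 3.4, -0.7]
grip_width: 0.177
```

```bash
python3 -c "
from h import *
wait(1);force(3)"
```

```text
t 11.42 Fcase [-0.11  2.98 -0.76] poscase mm [ -0.67 -61.31  76.53] torque [ 0.54 -0.21  0.02]
```

>>> send_rows --pt "0 0 -0.001 0"

```text
clock: 11.5
position: [0.5465, -0.2785, 0.0765]
ee_rot: [0.574, -0.413, 0.563, 0.429]
contact_force: [1.8, 4.5, 0.4]
grip_width: 0.175
```

```bash
python3 -c "
from h import *
wait(1);force(3)"
```

```text
t 11.7 Fcase [ 0.28  5.13 -0.21] poscase mm [ -0.7  -61.36  76.53] torque [ 0.93 -0.37  0.06]
```

>>> send_rows --pt "0.0045 0 0.0015 0"

```text
clock: 11.78
position: [0.5474, -0.2777, 0.0728]
ee_rot: [0.574, -0.414, 0.563, 0.428]
contact_force: [0.0, -0.7, -1.9]
grip_width: 0.178
```

```bash
python3 -c "
from h import *
wait(2);force(2)
im,d,Q=caseview('w12.png',(150,330,210,430)); 
print([(v,*np.round(Q[v,322],1).tolist()) for v in range(242,300,6)])
plan(.5465,-.279,.14,73.1)"
```

```text
t 11.98 Fcase [-0.15 -0.2  -0.93] poscase mm [ -1.01 -60.25  71.63] torque [-0.05 -0.04 -0.  ]
[(242, -27.3, -61.0, 70.4), (248, -24.6, -61.0, 72.1), (254, -23.1, -61.2, 77.6), (260, -23.1, -61.4, 87.7), (266, -23.5, -61.7, 97.6), (272, -23.2, -61.9, 104.5), (278, -22.8, -62.0, 110.6), (284, -19.9, -62.0, 109.8), (290, -17.1, -62.0, 109.2), (296, -14.8, -62.0, 110.1)]
t 12.03 pos [ 0.5467 -0.2774  0.0719] jaw 73.02 TURN -0.08 shift post [-0.0681  0.0004  0.0001] pre [-0.0681  0.0004  0.0001] tilt [-0.0015  0.0261] F [-0.3 -0.3 -0.9] grip 0.174 j6 -1.79
```

View pics/zw12.png

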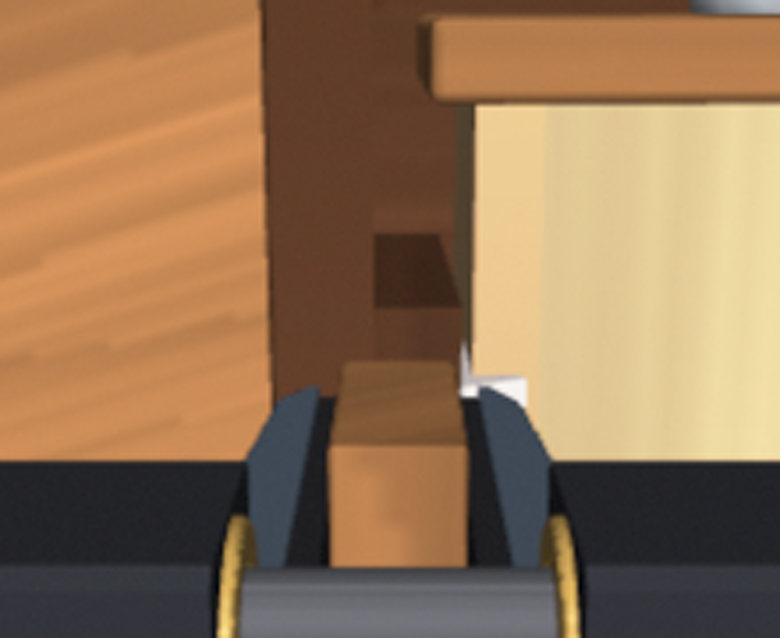

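>>> send_rows --pt "-0.015 0 0 0" --pt "-0.025 0 0 0" --pt "-0.03 0 0 0" --pt "-0.03 0 0 0" --pt "-0.005 0 0.03 0" --pt "0 0 0.038 0" --pt "0 0 0.038 0" --pt "0 0 0.038 0"

```text
clock: 12.7
position: [0.5894, -0.1503, 0.1849]
ee_rot: [0.575, -0.412, 0.567, 0.422]
contact_force: [1.1, 0.1, -1.1]
grip_width: 0.176
```

```bash
python3 -c "
from h import *
wait(2)
plan(.583,.198,.17,95.3)"
```

```text
t 12.8 pos [ 0.5905 -0.1462  0.1847] jaw 72.64 TURN -22.66 shift post [ 0.0213 -0.0244  0.3431] pre [0.0216 0.1097 0.326 ] tilt [0.0011 0.0201] F [-0.4 -1.4 -1.2] grip 0.175 j6 -1.55
```

>>> send_rows --pt "0 0.008 0.03 -7.1" --pt "0 0.005 0.03 -7.1" --pt "0 0 0.03 -7.1" --pt "0 0 0.036 0" --pt "0 0 0.036 0" --pt "0 0 0.036 0" --pt "0 0 0.036 0" --pt "0 0 0.036 0"

```text
clock: 13.47
position: [0.5811, 0.122, 0.188]
ee_rot: [0.485, -0.516, 0.479, 0.518]
contact_force: [0.5, -1.0, -0.8]
grip_width: 0.175
```

```bash
python3 -c "
from h import *
wait(2)
plan(.583,.198,.17,95.3)"
```

```text
t 13.57 pos [0.5809 0.1254 0.1879] jaw 94.38 TURN -0.92 shift post [ 0.0187 -0.0087  0.0719] pre [ 0.0187 -0.0076  0.0721] tilt [0.0034 0.0109] F [ 0.2 -1.3 -1.3] grip 0.175 j6 -1.46
```

>>> send_rows --pt "0.01 -0.004 0.036 -0.9" --pt "0.015 -0.004 0.034 0" --pt "0.01 0 0 0"

```text
clock: 13.82
position: [0.5864, 0.195, 0.1556]
ee_rot: [-0.482, 0.523, -0.472, -0.521]
contact_force: [0.7, 0.5, -1.0]
grip_width: 0.174
```

```bash
cat >> h.py <<'E'
def rackview(f,box=(150,330,210,430)):
    im,d,m=snap('wrist',f); P=cloud(d,m); a,b,c,e=box
    cv2.imwrite('pics/z'+f,cv2.resize(im[a:b,c:e],(780,int(780*(b-a)/(e-c))),interpolation=cv2.INTER_CUBIC)[:,:,::-1])
    t=np.radians(5.2); Rr=np.array([[np.cos(t),np.sin(t)],[-np.sin(t),np.cos(t)]])
    Q=P.copy(); Q[...,:2]=(P[...,:2]-np.array([.5152,.1918]))@Rr.T; return im,d,Q*1000
E
python3 -c "
from h import *
wait(2)
plan(.583,.198,.125,95.3)
im,d,Q=rackview('w13.png'); np.save('pics/w13Q.npy',Q)"
```

```text
t 13.92 pos [0.5851 0.1906 0.1544] jaw 95.14 TURN -0.16 shift post [0.0294 0.0016 0.0074] pre [0.0294 0.0016 0.0074] tilt [0.0073 0.0045] F [-0.   0.2 -1. ] grip 0.175 j6 -1.37
```

View pics/zw13.png

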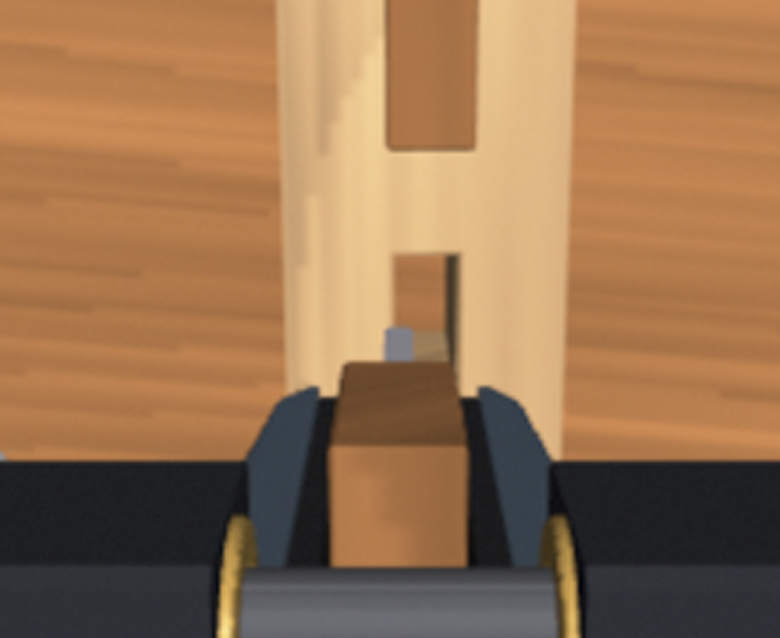

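```bash
python3 -c "
from h import *
Q=np.load('pics/w13Q.npy')
print([(v,*np.round(Q[v,325],1).tolist()) for v in range(200,260,3)])
print([(u,*np.round(Q[230,u],1).tolist()) for u in range(314,346,2)])
print([(u,*np.round(Q[246,u],1).tolist()) for u in range(314,346,2)])
"
```

```text
[(200, 35.5, -5.8, 64.6), (203, 37.5, -5.8, 66.1), (206, 39.7, -5.8, 66.2), (209, 42.1, -5.8, 65.5), (212, 44.5, -5.8, 65.1), (215, 46.3, -5.8, 67.1), (218, 48.9, -5.8, 65.7), (221, 51.6, -5.8, 63.9), (224, 67.6, -5.0, 2.0), (227, 70.5, -5.0, 1.5), (230, 73.3, -5.0, 2.2), (233, 76.4, -5.0, 1.2), (236, 79.3, -5.0, 1.3), (239, 82.1, -5.0, 1.9), (242, 85.1, -5.0, 1.7), (245, 56.2, -6.5, 113.9), (248, 56.0, -6.5, 121.2), (251, 55.4, -6.7, 129.2), (254, 47.9, -7.0, 159.2), (257, 47.3, -7.1, 165.8)]
[(314, 58.1, -14.1, 65.6), (316, 57.9, -12.6, 66.5), (318, 58.0, -11.1, 66.0), (320, 58.3, -9.6, 65.0), (322, 73.3, -7.8, 2.2), (324, 73.3, -5.9, 2.0), (326, 73.3, -4.1, 2.2), (328, 73.1, -2.2, 2.8), (330, 73.5, -0.3, 1.3), (332, 73.6, 1.6, 1.1), (334, 73.3, 3.4, 2.3), (336, 67.7, 4.3, 25.6), (338, 59.4, 4.2, 60.3), (340, 58.3, 5.5, 64.9), (342, 58.2, 7.0, 65.3), (344, 58.0, 8.5, 66.5)]
[(314, 70.5, -14.2, 65.9), (316, 70.5, -12.7, 66.1), (318, 56.0, -10.8, 116.7), (320, 56.0, -9.6, 116.7), (322, 56.1, -8.3, 116.4), (324, 55.9, -7.1, 116.9), (326, 86.2, -4.2, 11.4), (328, 86.0, -2.4, 12.2), (330, 86.0, -0.6, 12.4), (332, 86.0, 1.3, 12.3), (334, 86.1, 3.1, 12.2), (336, 81.2, 4.2, 29.1), (338, 71.5, 4.2, 62.9), (340, 70.8, 5.6, 65.3), (342, 70.6, 7.1, 66.2), (344, -4.2, -9.2, 326.4)]
```

>>> send_rows --pt "0 0.0015 0.0064 0"

```text
clock: 14.05
position: [0.5843, 0.1941, 0.1561]
ee_rot: [-0.481, 0.523, -0.475, -0.519]
contact_force: [0.5, 0.3, -1.1]
grip_width: 0.175
```

```bash
python3 -c "
from h import *
wait(2)
plan(.583,.198,.067,95.3)"
```

```text
t 14.15 pos [0.5839 0.1955 0.1563] jaw 94.99 TURN -0.31 shift post [0.0893 0.0015 0.0022] pre [0.0893 0.0015 0.0022] tilt [0.0097 0.0052] F [-0.3 -0.2 -0.5] grip 0.171 j6 -1.36
```

>>> send_rows --pt "0.02 0 0 0" --pt "0.015 0 0 0"

```text
clock: 14.32
position: [0.5876, 0.1947, 0.1258]
ee_rot: [-0.485, 0.524, -0.471, -0.517]
contact_force: [-0.7, 0.4, -1.4]
grip_width: 0.176
```

```bash
python3 -c "
from h import *
wait(2)
plan(.583,.198,.067,95.3)"
```

```text
t 14.42 pos [0.5864 0.1944 0.1243] jaw 94.87 TURN -0.43 shift post [0.0573 0.004  0.0036] pre [0.0573 0.004  0.0036] tilt [0.0159 0.0066] F [-0.3  0.   0.2] grip 0.177 j6 -1.36
```

>>> send_rows --pt "0 0.004 0.003 -0.4"

```text
clock: 14.5
position: [0.5831, 0.1963, 0.1251]
ee_rot: [-0.483, 0.525, -0.471, -0.519]
contact_force: [0.1, 0.5, -1.3]
grip_width: 0.171
```

```bash
python3 -c "
from h import *
wait(2)
plan(.583,.1975,.067,95.3)
im,d,Q=rackview('w14.png')"
```

```text
t 14.6 pos [0.582  0.197  0.1253] jaw 95.27 TURN -0.03 shift post [ 0.0583 -0.0001  0.0001] pre [ 0.0583 -0.0001  0.0001] tilt [0.0164 0.0069] F [ 0.   0.6 -1.2] grip 0.173 j6 -1.36
```

View pics/zw14.png

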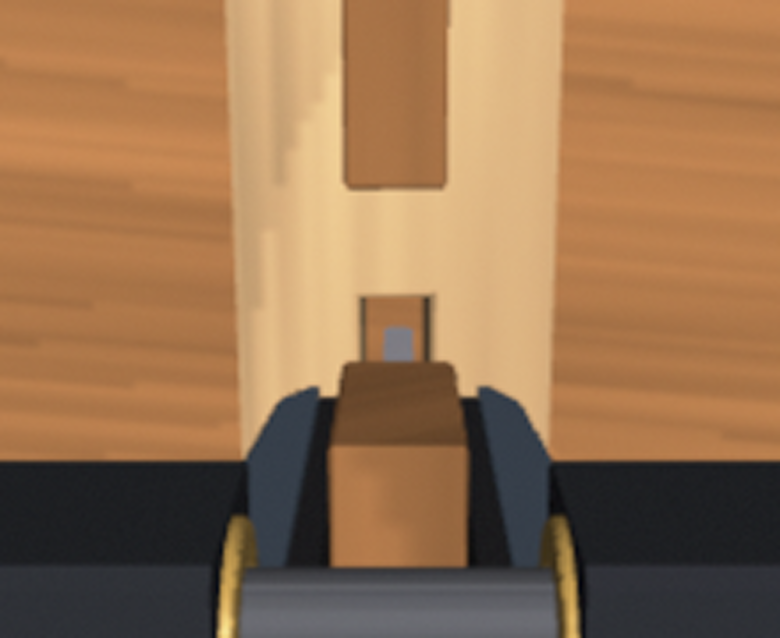

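>>> send_rows --pt "0.018 0 0 0"

```text
clock: 14.73
position: [0.5854, 0.1981, 0.1117]
ee_rot: [-0.485, 0.527, -0.468, -0.518]
contact_force: [-6.5, -1.1, 33.8]
grip_width: 0.177
```

```bash
python3 -c "
from h import *
wait(2)
plan(.583,.1975,.067,95.3)"
```

```text
t 14.83 pos [0.5842 0.1979 0.1092] jaw 95.28 TURN -0.02 shift post [ 0.0422  0.0022 -0.0006] pre [ 0.0422  0.0022 -0.0006] tilt [0.0219 0.009 ] F [0.3 1.  2.7] grip 0.176 j6 -1.36
```

>>> send_rows --pt "0.02 0 0 0"

```text
clock: 14.92
position: [0.5885, 0.1987, 0.0978]
ee_rot: [-0.487, 0.529, -0.465, -0.516]
contact_force: [-8.1, -6.8, 41.4]
grip_width: 0.175
```

```bash
python3 -c "
from h import *
wait(2)
plan(.583,.1975,.067,95.3)"
```

```text
t 15.02 pos [0.5878 0.1986 0.0946] jaw 95.31 TURN 0.01 shift post [ 0.0275  0.0058 -0.0008] pre [ 0.0275  0.0058 -0.0008] tilt [0.0316 0.0107] F [-2.4 -2.6 17.3] grip 0.176 j6 -1.36
```

>>> send_rows --pt "-0.015 0 0 0"

```text
clock: 15.1
position: [0.5866, 0.198, 0.1095]
ee_rot: [-0.486, 0.528, -0.467, -0.517]
contact_force: [-1.8, -0.1, -1.5]
grip_width: 0.172
```

```bash
python3 -c "
from h import *
wait(2)
plan(.583,.1975,.067,95.3)
im,d,Q=rackview('w15.png')
print([(v,*np.round(Q[v,325],1).tolist()) for v in range(215,300,3)])
print([(v,*np.round(Q[v,321],1).tolist()) for v in range(225,255,3)])
"
```

```text
t 15.2 pos [0.5899 0.1992 0.1137] jaw 95.32 TURN 0.02 shift post [ 0.0464  0.0089 -0.0015] pre [ 0.0464  0.0089 -0.0015] tilt [0.0395 0.0132] F [ 0.5 -0.2 -1.3] grip 0.174 j6 -1.36
[(215, 43.8, 2.2, 62.6), (218, 45.8, 2.2, 62.2), (221, 47.6, 2.2, 63.0), (224, 50.0, 2.3, 61.2), (227, 67.8, 3.4, 0.0), (230, 70.9, 3.5, -1.8), (233, 73.5, 3.5, -1.9), (236, 76.2, 3.5, -2.5), (239, 78.4, 3.5, -1.0), (242, 81.2, 3.5, -1.7), (245, 83.1, 3.5, 0.4), (248, 58.5, 1.9, 84.3), (251, 57.7, 1.8, 92.4), (254, 45.6, 1.0, 132.7), (257, 44.5, 0.9, 140.1), (260, 44.1, 0.8, 144.7), (263, 43.6, 0.7, 149.6), (266, 43.1, 0.6, 154.1), (269, 42.5, 0.5, 158.8), (272, 42.2, 0.5, 162.4), (275, 42.8, 0.4, 163.9), (278, 44.1, 0.4, 163.5), (281, 45.2, 0.5, 163.6), (284, 46.2, 0.4, 164.1), (287, 47.2, 0.4, 164.4), (290, 48.1, 0.4, 165.0), (293, 49.9, 0.5, 163.6), (296, 50.4, 0.4, 165.1), (299, 52.1, 0.5, 164.0)]
[(225, 66.3, 0.2, -0.4), (228, 68.8, 0.2, -0.5), (231, 71.5, 0.2, -1.1), (234, 74.4, 0.2, -2.2), (237, 76.8, 0.2, -1.5), (240, 79.5, 0.2, -2.0), (243, 81.8, 0.2, -0.9), (246, 59.2, -0.4, 78.4), (249, 58.0, -0.4, 87.9), (252, 46.4, -0.7, 127.6)]
```

View pics/zw15.png

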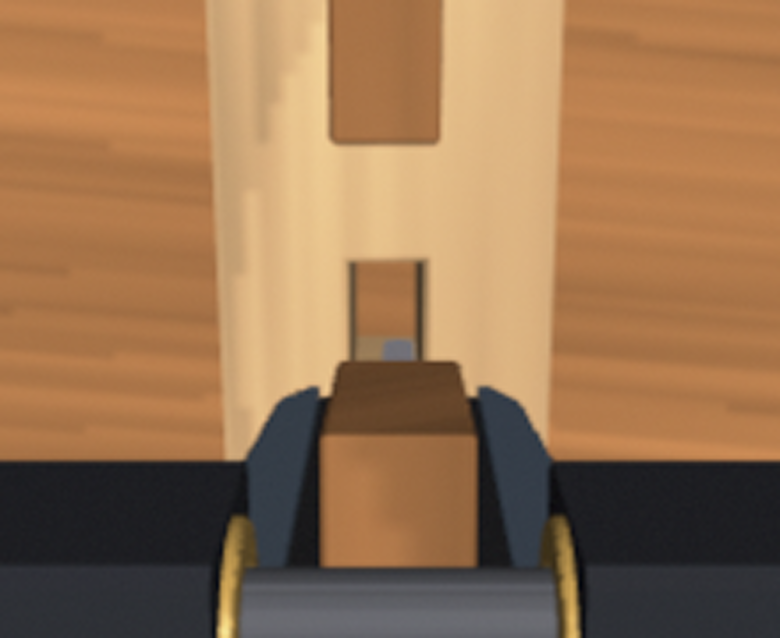

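>>> send_rows --pt "-0.03 0.002 0 0" --pt "-0.03 0.002 0 0" --pt "-0.005 0.002 0 0"

```text
clock: 15.5
position: [0.578, 0.1968, 0.1739]
ee_rot: [-0.485, 0.527, -0.467, -0.518]
contact_force: [0.6, -0.6, -0.3]
grip_width: 0.177
```

```bash
python3 -c "
from h import *
plan(.583,.1975,.067,95.3)
wait(2)
plan(.583,.1975,.067,95.3)
"
```

```text
t 15.5 pos [0.578  0.1968 0.1739] jaw 95.32 TURN 0.02 shift post [ 0.107  -0.0021 -0.0005] pre [ 0.107  -0.0021 -0.0005] tilt [0.0272 0.0094] F [ 0.6 -0.6 -0.3] grip 0.177 j6 -1.35
t 15.6 pos [0.5764 0.1964 0.1708] jaw 95.32 TURN 0.02 shift post [ 1.04e-01 -4.20e-03 -1.00e-04] pre [ 1.04e-01 -4.20e-03 -1.00e-04] tilt [0.023  0.0081] F [-0.4  0.7 -0.7] grip 0.176 j6 -1.35
```

>>> send_rows --pt "-0.035 0 0 0" --pt "-0.035 0 0 0" --pt "0 0 0 0"

```text
clock: 15.85
position: [0.5714, 0.1948, 0.2342]
ee_rot: [-0.479, 0.524, -0.473, -0.521]
contact_force: [0.8, 1.1, -1.0]
grip_width: 0.173
```

```bash
python3 -c "
from h import *
wait(2)
plan(.583,.1975,.13,95.3)
"
```

```text
t 15.95 pos [0.569  0.194  0.2288] jaw 95.33 TURN 0.03 shift post [ 0.0988 -0.0143  0.0021] pre [ 0.0988 -0.0143  0.0021] tilt [-0.0008  0.0005] F [-1.2 -0.2 -2. ] grip 0.178 j6 -1.35
```

>>> send_rows --pt "0.038 -0.005 0.001 0"

```text
clock: 16.03
position: [0.577, 0.1966, 0.1953]
ee_rot: [-0.48, 0.525, -0.473, -0.521]
contact_force: [1.3, 0.9, -0.2]
grip_width: 0.174
```

```bash
python3 -c "
from h import *
wait(3)
plan(.583,.1975,.13,95.3)
"
```

```text
t 16.18 pos [0.5708 0.1945 0.1857] jaw 95.33 TURN 0.03 shift post [ 0.0556 -0.0131  0.0019] pre [ 0.0556 -0.0131  0.0019] tilt [-0.0118 -0.003 ] F [ 0.1  0.6 -0.8] grip 0.177 j6 -1.36
```

>>> send_rows --pt "0.038 0 0.001 0"

```text
clock: 16.27
position: [0.575, 0.1968, 0.155]
ee_rot: [-0.477, 0.523, -0.476, -0.523]
contact_force: [1.8, 1.1, 0.6]
grip_width: 0.173
```

```bash
python3 -c "
from h import *
wait(3)
plan(.583,.1975,.13,95.3)
im,d,Q=rackview('w16.png')
print([(v,*np.round(Q[v,322],1).tolist()) for v in range(205,280,3)])
for v in (225,243):print([(u,*np.round(Q[v,u],1).tolist()) for u in range(310,344,2)])
"
```

```text
t 16.42 pos [0.5683 0.1948 0.147 ] jaw 95.33 TURN 0.03 shift post [ 0.0167 -0.0152  0.0014] pre [ 0.0167 -0.0152  0.0014] tilt [-0.0188 -0.0053] F [-1.4 -0.  -0.2] grip 0.173 j6 -1.35
[(205, 15.5, -2.1, 105.2), (208, 17.4, -2.1, 104.8), (211, 19.2, -2.1, 105.0), (214, 21.3, -2.1, 103.9), (217, 23.2, -2.1, 103.8), (220, 24.7, -2.0, 105.7), (223, 34.1, -2.1, 66.9), (226, 36.6, -2.1, 65.8), (229, 38.8, -2.1, 66.1), (232, 40.6, -2.1, 67.9), (235, 43.1, -2.1, 67.2), (238, 45.3, -2.1, 67.1), (241, 47.5, -2.1, 67.7), (244, 50.0, -2.1, 66.8), (247, 38.4, -2.0, 119.0), (250, 37.9, -2.0, 127.7), (253, 27.8, -1.9, 169.7), (256, 27.6, -1.9, 175.2), (259, 27.3, -1.9, 180.6), (262, 26.9, -1.9, 185.9), (265, 26.7, -1.9, 190.7), (268, 26.5, -1.9, 194.9), (271, 25.5, -1.9, 201.2), (274, 26.5, -1.9, 201.5), (277, 27.1, -1.9, 203.0)]
[(310, 35.7, -10.9, 66.8), (312, 35.6, -9.4, 67.0), (314, 35.8, -8.0, 66.2), (316, 35.7, -6.5, 66.5), (318, 35.7, -5.0, 66.6), (320, 35.5, -3.6, 67.7), (322, 35.5, -2.1, 67.4), (324, 35.6, -0.6, 67.1), (326, 35.3, 0.8, 68.4), (328, 35.6, 2.3, 67.1), (330, 35.6, 3.7, 67.0), (332, 35.6, 5.2, 67.1), (334, -15.3, -1.7, 321.7), (336, 35.7, 8.1, 66.6), (338, 35.5, 9.6, 67.4), (340, 35.6, 11.0, 67.1), (342, 35.6, 12.5, 66.7)]
[(310, 49.3, -11.0, 66.7), (312, 49.2, -9.5, 67.1), (314, 49.2, -8.0, 66.7), (316, 49.1, -6.5, 67.4), (318, 49.1, -5.0, 67.4), (320, -15.3, -1.7, 321.7), (322, 49.5, -2.1, 65.8), (324, 49.3, -0.6, 66.4), (326, 49.3, 0.9, 66.5), (328, 49.3, 2.4, 66.5), (330, 49.1, 3.8, 67.2), (332, 49.2, 5.3, 66.6), (334, 49.0, 6.8, 67.7), (336, 49.3, 8.3, 66.5), (338, 49.1, 9.8, 67.0), (340, 48.9, 11.2, 67.8), (342, 49.0, 12.7, 67.3)]
```

View pics/zw16.png

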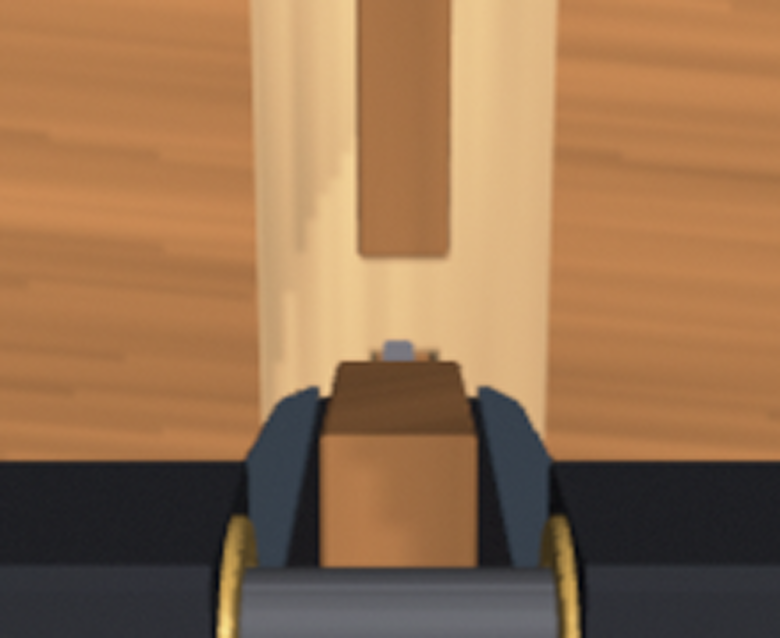

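>>> send_rows --pt "0.025 -0.0145 0.0014 0"

```text
clock: 16.55
position: [0.5865, 0.199, 0.1305]
ee_rot: [0.475, -0.522, 0.477, 0.524]
contact_force: [0.9, 0.8, -0.1]
grip_width: 0.174
```

```bash
python3 -c "
from h import *
wait(3)
plan(.583,.1975,.13,95.3)
im,d,Q=rackview('w17.png')
print([(v,*np.round(Q[v,322],1).tolist()) for v in range(205,280,3)])
for v in (225,243):print([(u,*np.round(Q[v,u],1).tolist()) for u in range(310,344,2)])
"
```

```text
t 16.7 pos [0.5844 0.198  0.1246] jaw 95.32 TURN 0.02 shift post [-0.0054  0.0015 -0.0004] pre [-0.0054  0.0015 -0.0004] tilt [-0.0141 -0.0038] F [-1.1  0.9 -1.2] grip 0.173 j6 -1.36
[(205, 32.6, -0.6, 64.8), (208, 34.5, -0.6, 65.1), (211, 36.2, -0.6, 67.1), (214, 38.4, -0.6, 65.8), (217, 40.3, -0.6, 66.3), (220, 42.6, -0.6, 65.0), (223, 44.7, -0.6, 64.5), (226, 46.5, -0.6, 65.8), (229, 48.6, -0.6, 65.4), (232, 50.7, -0.6, 65.1), (235, 67.4, -0.7, 1.7), (238, 69.8, -0.6, 2.6), (241, 72.7, -0.6, 1.6), (244, 75.2, -0.6, 2.5), (247, 53.2, -0.5, 94.9), (250, 52.4, -0.5, 104.6), (253, 42.6, -0.5, 145.1), (256, 42.2, -0.5, 151.4), (259, 41.8, -0.5, 157.0), (262, 41.5, -0.5, 162.1), (265, 41.4, -0.5, 166.4), (268, 40.9, -0.4, 171.7), (271, 40.7, -0.4, 175.6), (274, 40.8, -0.4, 178.6), (277, 41.9, -0.4, 178.7)]
[(310, 45.7, -8.5, 66.7), (312, 45.7, -7.2, 66.6), (314, 46.0, -5.9, 65.1), (316, 45.9, -4.6, 65.4), (318, 45.8, -3.3, 65.9), (320, 45.7, -1.9, 66.3), (322, 45.9, -0.6, 65.2), (324, 45.8, 0.7, 65.7), (326, 45.9, 2.1, 65.3), (328, 45.8, 3.4, 65.9), (330, 46.0, 4.8, 64.9), (332, 45.8, 6.1, 65.8), (334, 45.8, 7.4, 66.1), (336, 46.0, 8.8, 64.7), (338, 46.0, 10.1, 64.8), (340, 45.7, 11.4, 66.1), (342, 45.9, 12.7, 65.5)]
[(310, 58.6, -8.7, 64.1), (312, 69.1, -8.6, 23.0), (314, 74.6, -7.5, 1.4), (316, 74.5, -5.8, 1.7), (318, 74.3, -4.1, 2.3), (320, 74.3, -2.4, 2.5), (322, 74.6, -0.6, 1.0), (324, 74.5, 1.1, 1.7), (326, 74.2, 2.8, 2.7), (328, 74.5, 4.5, 1.6), (330, 60.0, 5.0, 58.7), (332, 58.1, 6.2, 66.1), (334, 58.3, 7.5, 65.2), (336, 57.7, 8.8, 67.4), (338, 58.1, 10.2, 66.0), (340, 58.1, 11.5, 66.0), (342, 58.0, 12.9, 66.2)]
```

View pics/zw17.png

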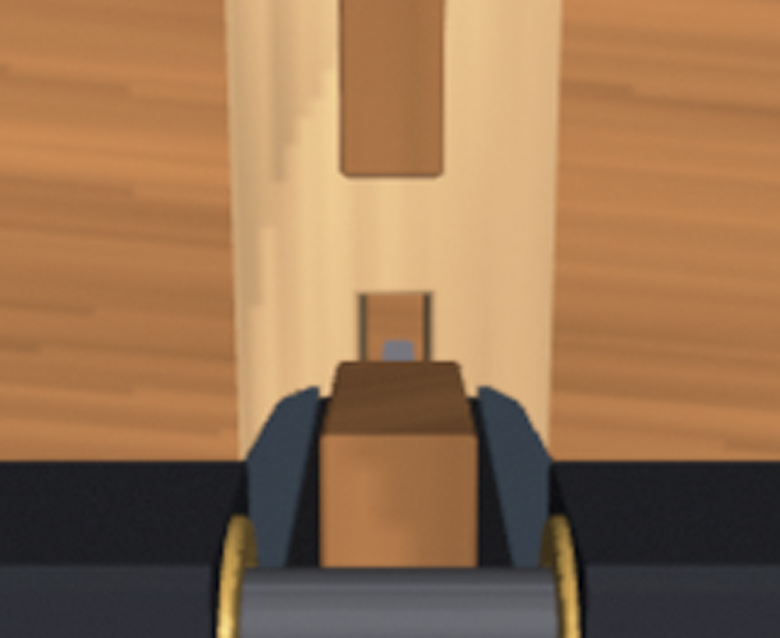

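>>> send_rows --pt "0.02 0 0 0" --grip_force 10

```text
clock: 16.83
position: [0.5875, 0.1991, 0.1107]
ee_rot: [0.476, -0.522, 0.477, 0.523]
contact_force: [1.0, 0.4, -0.0]
grip_width: 0.177
```

```bash
python3 -c "
from h import *
plan(.583,.1975,.067,95.3)
wait(3)
plan(.583,.1975,.067,95.3)
"
```

```text
t 16.83 pos [0.5875 0.1991 0.1107] jaw 95.32 TURN 0.02 shift post [ 0.0438  0.0045 -0.0012] pre [ 0.0438  0.0045 -0.0012] tilt [-0.0029 -0.0002] F [ 1.   0.4 -0. ] grip 0.177 j6 -1.36
t 16.98 pos [0.5837 0.1979 0.1062] jaw 95.32 TURN 0.02 shift post [ 0.0392  0.0002 -0.0003] pre [ 0.0392  0.0002 -0.0003] tilt [-0.0134 -0.0035] F [ 0.6 -0.4 -1.4] grip 0.174 j6 -1.36
```

>>> send_rows --pt "0.015 -0.0005 0 0"

```text
clock: 17.07
position: [0.5863, 0.1987, 0.0954]
ee_rot: [0.474, -0.521, 0.478, 0.524]
contact_force: [0.9, 0.0, -0.2]
grip_width: 0.171
```

```bash
python3 -c "
from h import *
plan(.583,.1975,.067,95.3)
wait(3)
plan(.583,.1975,.067,95.3)
im,d,Q=rackview('w18.png')
print([(v,*np.round(Q[v,322],1).tolist()) for v in range(225,280,3)])
"
```

```text
t 17.07 pos [0.5863 0.1987 0.0954] jaw 95.33 TURN 0.03 shift post [ 0.0284  0.0033 -0.0008] pre [ 0.0284  0.0033 -0.0008] tilt [-0.0062 -0.0012] F [ 0.9  0.  -0.2] grip 0.171 j6 -1.36
t 17.22 pos [0.5838 0.1978 0.092 ] jaw 95.33 TURN 0.03 shift post [ 0.025   0.0004 -0.0002] pre [ 0.025   0.0004 -0.0002] tilt [-0.0138 -0.0036] F [-1.1 -0.1 -0.4] grip 0.176 j6 -1.36
[(225, 38.9, -0.6, 66.1), (228, 40.9, -0.6, 64.4), (231, 42.6, -0.6, 65.0), (234, 44.4, -0.6, 64.9), (237, 46.2, -0.6, 64.8), (240, 48.0, -0.6, 64.6), (243, 49.7, -0.6, 64.9), (246, 53.2, -0.6, 58.6), (249, 52.3, -0.6, 68.7), (252, 42.3, -0.6, 110.6), (255, 42.1, -0.6, 116.1), (258, 41.7, -0.6, 122.2), (261, 41.4, -0.5, 127.3), (264, 41.1, -0.5, 132.3), (267, 40.8, -0.5, 136.8), (270, 40.3, -0.5, 142.0), (273, 40.6, -0.5, 144.4), (276, 41.6, -0.5, 144.8), (279, 42.7, -0.5, 144.8)]
```

View pics/zw18.png

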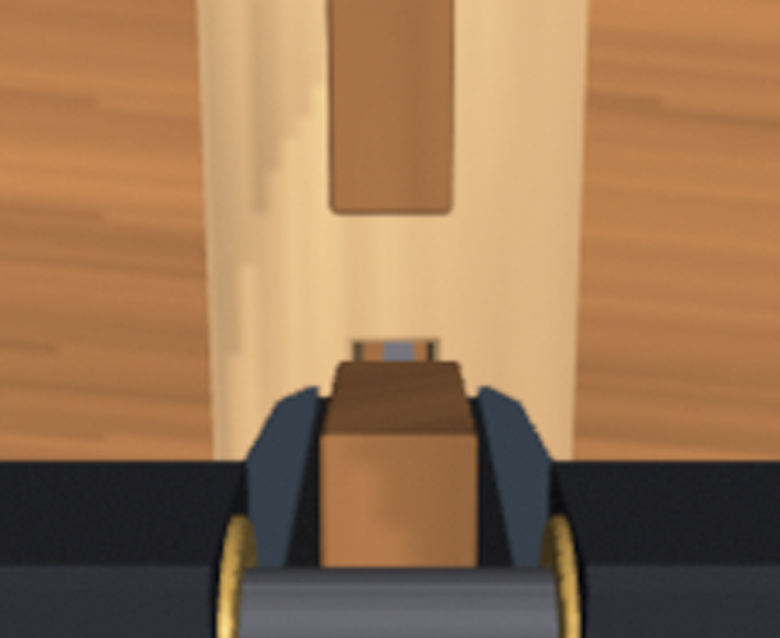

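>>> send_rows --pt "0.018 -0.001 0 0"

```text
clock: 17.35
position: [0.5872, 0.1989, 0.0787]
ee_rot: [0.475, -0.521, 0.478, 0.524]
contact_force: [-2.5, 0.2, 1.1]
grip_width: 0.175
```

```bash
python3 -c "
from h import *
plan(.583,.1975,.067,95.3)
wait(3)
plan(.583,.1975,.067,95.3)
"
```

```text
t 17.35 pos [0.5872 0.1989 0.0787] jaw 95.32 TURN 0.02 shift post [ 0.0117  0.0042 -0.001 ] pre [ 0.0117  0.0042 -0.001 ] tilt [-0.006  -0.0009] F [-2.5  0.2  1.1] grip 0.175 j6 -1.36
t 17.5 pos [0.585  0.198  0.0747] jaw 95.33 TURN 0.03 shift post [ 0.0077  0.0019 -0.0003] pre [ 0.0077  0.0019 -0.0003] tilt [-0.0129 -0.0034] F [-0.1  1.5 -1.3] grip 0.175 j6 -1.36
```

Deep enough; release partway and let it drop home.

>>> send_rows --pt "0 0 0 0" --pt "0 0 0 0" --pt "0 0 0 0" --fingers -0.1

```text
clock: 17.75
position: [0.5865, 0.1984, 0.0779]
ee_rot: [0.474, -0.521, 0.479, 0.525]
contact_force: [-0.6, 0.2, -0.1]
grip_width: 0.362
```

>>> send_rows --pt "-0.03 0 0 0" --pt "-0.035 0 0 0" --pt "-0.02 0 0 0"

```text
clock: 18.0
position: [0.5845, 0.1977, 0.1619]
ee_rot: [0.47, -0.519, 0.482, 0.526]
contact_force: [-0.5, -0.1, -0.3]
grip_width: 0.451
```

```bash
python3 -c "
from h import *
wait(2)
plan(.5149,.1918,.16,95.3)
im,d,Q=rackview('w19.png',(100,400,160,480))
for lo,hi in [((.55,.16),(.63,.24)),((.48,.16),(.549,.24))]:
    m=optics.camera_model('wrist'); P=cloud(d,m)
    k=(P[...,0]>lo[0])&(P[...,0]<hi[0])&(P[...,1]>lo[1])&(P[...,1]<hi[1])&(P[...,2]>.085)&(P[...,2]<.125)&(d>0)
    if k.sum(): print(k.sum(), cv2.minAreaRect((P[k][:,:2]*1000).astype(np.float32)), np.percentile(P[k][:,2],[5,50,95]))
"
```

```text
t 18.1 pos [0.5861 0.1983 0.1635] jaw 95.33 TURN 0.03 shift post [0.0045 0.0715 0.0002] pre [0.0045 0.0715 0.0002] tilt [-0.0134 -0.0037] F [-0.1  0.9 -0.3] grip 0.453 j6 -1.36
1494 ((582.8961181640625, 196.8386688232422), (43.447364807128906, 15.824825286865234), 5.279804706573486) [0.09719222 0.10009518 0.10123411]
2094 ((511.9617004394531, 189.06326293945312), (51.3126106262207, 15.744614601135254), 5.469860553741455) [0.09937821 0.10053773 0.10166006]
```

View pics/zw19.png

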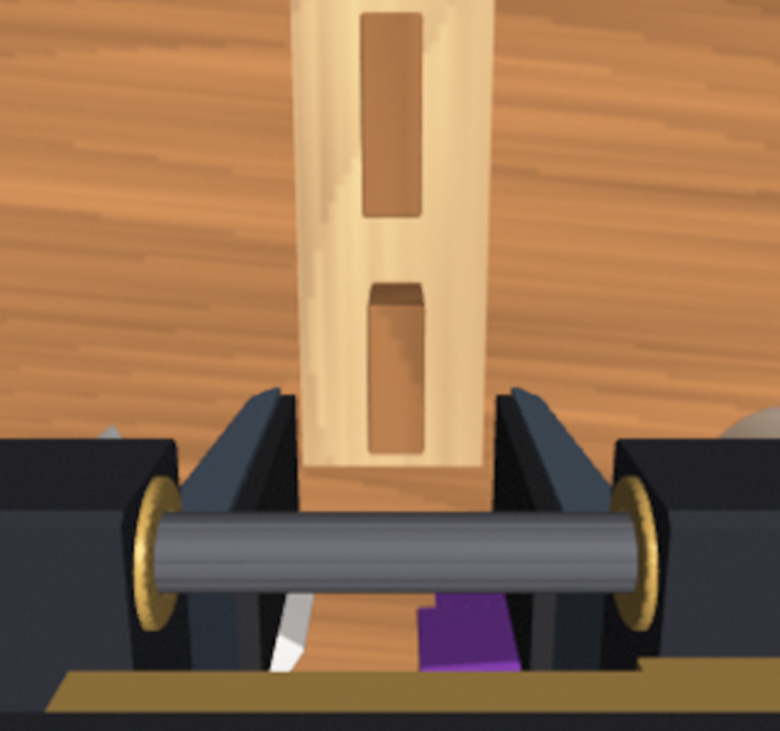

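>>> send_rows --pt "0 0.036 0 0" --pt "0 0.036 0 0"

```text
clock: 18.32
position: [0.5167, 0.1913, 0.1595]
ee_rot: [0.472, -0.519, 0.481, 0.525]
contact_force: [-0.4, 0.0, -0.2]
grip_width: 0.449
```

```bash
python3 -c "
from h import *
wait(3)
plan(.5137,.1912,.069,95.3)
"
```

```text
t 18.47 pos [0.5144 0.191  0.1596] jaw 95.31 TURN 0.01 shift post [ 0.0906 -0.0009  0.0006] pre [ 0.0906 -0.0009  0.0006] tilt [-0.0171 -0.0055] F [1.  0.3 0.8] grip 0.447 j6 -1.33
```

>>> send_rows --pt "0.03 0 0 0" --pt "0.03 0 0 0" --pt "0.02 0 0 0"

```text
clock: 18.72
position: [0.5195, 0.1925, 0.0817]
ee_rot: [0.476, -0.522, 0.477, 0.523]
contact_force: [0.6, 0.0, -0.4]
grip_width: 0.448
```

```bash
python3 -c "
from h import *
wait(3)
plan(.5137,.1912,.069,95.3)
"
```

```text
t 18.87 pos [0.5187 0.1923 0.082 ] jaw 95.32 TURN 0.02 shift post [ 0.013   0.005  -0.0006] pre [ 0.013   0.005  -0.0006] tilt [-0.0056 -0.0019] F [ 0.4 -0.3 -0.3] grip 0.452 j6 -1.33
```

>>> send_rows --pt "0.013 0.005 -0.0006 0"

```text
clock: 18.95
position: [0.5177, 0.1923, 0.0716]
ee_rot: [-0.477, 0.523, -0.476, -0.522]
contact_force: [-0.4, -0.4, -0.1]
grip_width: 0.451
```

```bash
python3 -c "
from h import *
wait(3)
plan(.5137,.1912,.069,95.3)
"
```

```text
t 19.1 pos [0.5142 0.1912 0.0695] jaw 95.32 TURN 0.02 shift post [0.0005 0.0005 0.    ] pre [0.0005 0.0005 0.    ] tilt [-0.0054 -0.0019] F [0.6 0.1 1. ] grip 0.454 j6 -1.33
```

>>> send_rows --pt "0 0 0 0" --fingers -1 --grip_force 45

```text
clock: 19.18
position: [0.5153, 0.1915, 0.0707]
ee_rot: [0.475, -0.522, 0.477, 0.523]
contact_force: [0.8, -0.6, 0.8]
grip_width: 0.405
```

```bash
python3 -c "
from h import *
wait(8)
plan(.5137,.1912,.16,95.3)
"
```

```text
t 19.58 pos [0.5147 0.1913 0.0702] jaw 95.32 TURN 0.02 shift post [-0.0898  0.0014 -0.0001] pre [-0.0898  0.0014 -0.0001] tilt [-0.0041 -0.0015] F [-0.  -0.1  3.5] grip 0.171 j6 -1.33
```

>>> send_rows --pt "-0.025 0 0 0" --pt "-0.03 0 0 0" --pt "-0.035 0 0 0" --pt "-0.03 0 -0.02 0" --pt "0 0 -0.038 0" --pt "0 0 -0.038 0" --pt "0 0 -0.038 0" --pt "0 0 -0.038 0" --pt "0 0 -0.038 0"

```text
clock: 20.33
position: [0.5375, -0.0176, 0.1961]
ee_rot: [-0.473, 0.526, -0.472, -0.526]
contact_force: [-0.3, 0.5, -1.7]
grip_width: 0.172
```

```bash
cat >> h.py <<'E'
def c2w(x,y): return CC+Rc.T@np.array([x,y])/1000
def planc(x,y,z,jaw=73.1):
    w=c2w(x,y); plan(w[0],w[1],z,jaw); s=ctrl.sense(); print('tcp case',np.round(Rc@(s['position'][:2]-CC)*1000,2), 'tilt case', np.round(Rc@rot(s['ee_rot'])[:2,0],4))
E
python3 -c "
from h import *
wait(3)
planc(-1,-59.5,.16)
"
```

```text
t 20.48 pos [ 0.5375 -0.0184  0.1956] jaw 95.79 TURN 22.69 shift post [ 0.0356 -0.0838 -0.2444] pre [ 0.0355  0.0169 -0.2579] tilt [0.0008 0.0005] F [-0.   1.2 -1.5] grip 0.173 j6 -1.73
tcp case [-84.87 184.9 ] tilt case [0.0006 0.0008]
```

>>> send_rows --pt "0 0 -0.02 7.1" --pt "0 0 -0.02 7.1" --pt "0 0 -0.02 7.1" --pt "0 -0.016 -0.035 0.8" --pt "0 -0.016 -0.035 0" --pt "0 -0.016 -0.035 0" --pt "0 -0.016 -0.035 0"

```text
clock: 21.07
position: [0.5575, -0.2219, 0.1929]
ee_rot: [0.566, -0.421, 0.564, 0.429]
contact_force: [0.0, 0.6, -1.3]
grip_width: 0.175
```

```bash
python3 -c "
from h import *
wait(3)
planc(-1,-59.5,.16)
"
```

```text
t 21.22 pos [ 0.5575 -0.2229  0.1923] jaw 73.64 TURN 0.54 shift post [ 0.0317 -0.0056 -0.0548] pre [ 0.0317 -0.0051 -0.0549] tilt [-0.0043  0.0109] F [-1.1  1.1 -0.7] grip 0.172 j6 -1.69
tcp case [-6.35 -4.95] tilt case [-0.0073  0.0092]
```

>>> send_rows --pt "0.01 -0.0025 -0.025 0.5"

```text
clock: 21.3
position: [0.5546, -0.2435, 0.1835]
ee_rot: [0.57, -0.418, 0.565, 0.426]
contact_force: [0.5, 0.9, -0.7]
grip_width: 0.172
```

```bash
python3 -c "
from h import *
wait(3)
planc(-1,-59.5,.14)
"
```

```text
t 21.45 pos [ 0.5522 -0.246   0.1809] jaw 73.14 TURN 0.04 shift post [ 0.0406 -0.0041 -0.0313] pre [ 0.0406 -0.0041 -0.0313] tilt [-0.0067  0.0128] F [-0.1  0.3 -0.7] grip 0.176 j6 -1.72
tcp case [ -4.7  -28.58] tilt case [-0.0101  0.0103]
```

>>> send_rows --pt "0.01 -0.0025 -0.026 0"

```text
clock: 21.53
position: [0.5491, -0.2669, 0.1727]
ee_rot: [0.569, -0.418, 0.565, 0.427]
contact_force: [0.7, -0.4, 0.1]
grip_width: 0.173
```

```bash
python3 -c "
from h import *
wait(3)
planc(-1,-59.5,.14)
"
```

```text
t 21.68 pos [ 0.5467 -0.27    0.1702] jaw 73.15 TURN 0.05 shift post [ 0.0301 -0.0023 -0.0067] pre [ 0.0301 -0.0023 -0.0067] tilt [-0.008   0.0144] F [-0.8 -0.1 -0.8] grip 0.171 j6 -1.76
tcp case [ -2.95 -53.17] tilt case [-0.0119  0.0115]
```

>>> send_rows --pt "0.028 -0.002 -0.0065 0"

```text
clock: 21.77
position: [0.5504, -0.2757, 0.1475]
ee_rot: [0.571, -0.419, 0.564, 0.424]
contact_force: [1.2, -1.4, 0.2]
grip_width: 0.171
```

```bash
python3 -c "
from h import *
wait(3)
planc(-1,-59.5,.14)
im,d,Q=caseview('w20.png',(150,330,210,430)); rel(Q,227,262)
print([(v,*np.round(Q[v,322],1).tolist()) for v in range(212,282,3)])
"
```

```text
t 21.92 pos [ 0.5457 -0.2741  0.141 ] jaw 73.2 TURN 0.1 shift post [ 0.0009 -0.0018 -0.0021] pre [ 0.0009 -0.0018 -0.0021] tilt [-0.0117  0.0172] F [-1.  -0.7  0.4] grip 0.17 j6 -1.77
tcp case [ -2.76 -57.43] tilt case [-0.0162  0.0131]
[(227, np.float64(-55.6), None), (230, np.float64(-55.6), None), (233, np.float64(-55.6), None), (236, np.float64(-65.4), None), (239, np.float64(-65.4), [-61.8, -54.8, -18.2, 93.2]), (242, np.float64(-69.7), None), (245, np.float64(-69.7), None), (248, np.float64(-70.4), None), (251, np.float64(-70.4), None), (254, np.float64(-71.2), None), (257, np.float64(-71.2), None), (260, np.float64(-71.9), None)]
[(212, -29.1, -57.5, 52.6), (215, -28.9, -57.6, 64.9), (218, -27.9, -57.7, 71.3), (221, -25.9, -57.7, 72.0), (224, -23.7, -57.7, 71.3), (227, -21.8, -57.7, 72.5), (230, -19.3, -57.7, 70.9), (233, -17.5, -57.7, 72.2), (236, -11.3, -57.5, 55.1), (239, -71.8, -60.9, 314.6), (242, -28.8, -58.6, 143.5), (245, -28.9, -58.7, 149.5), (248, -28.6, -58.8, 154.1), (251, -28.5, -58.8, 159.1), (254, -28.9, -58.9, 165.1), (257, -28.4, -59.0, 168.4), (260, -28.3, -59.0, 172.3), (263, -27.7, -59.0, 174.7), (266, -26.5, -59.0, 175.0), (269, -25.4, -59.1, 175.5), (272, -24.1, -59.1, 175.5), (275, -22.8, -59.0, 175.5), (278, -21.3, -59.0, 174.8), (281, -19.9, -59.0, 174.7)]
```

View pics/zw20.png

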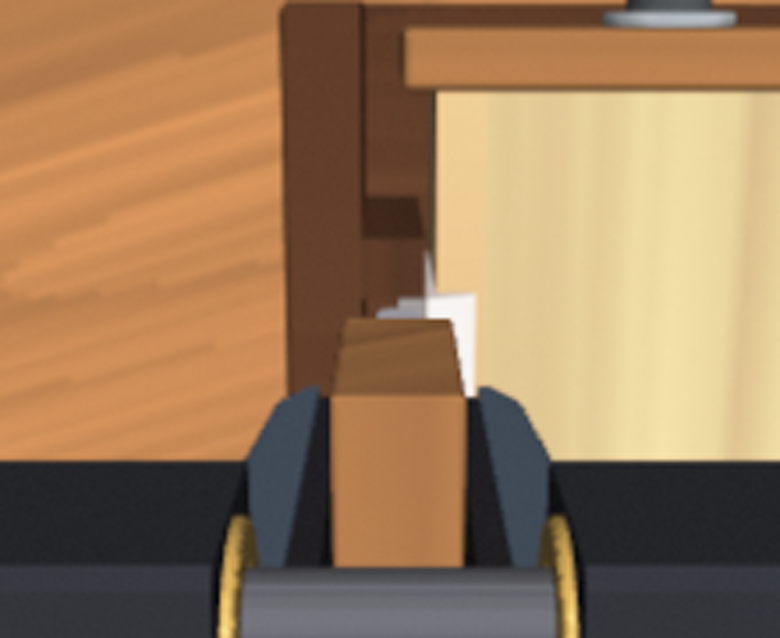

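>>> send_rows --pt "0.002 -0.0037 -0.0022 0"

```text
clock: 22.05
position: [0.5501, -0.2769, 0.1418]
ee_rot: [0.569, -0.416, 0.566, 0.428]
contact_force: [0.2, -0.6, -0.1]
grip_width: 0.172
```

```bash
python3 -c "
from h import *
wait(3)
planc(0,-59.6,.076)
im,d,Q=caseview('w21.png',(150,330,210,430)); rel(Q,227,262)
print([(v,*np.round(Q[v,320],1).tolist()) for v in range(224,250,2)])
print([(u,*np.round(Q[239,u],1).tolist()) for u in range(306,340,2)])
"
```

```text
t 22.2 pos [ 0.5503 -0.2778  0.1412] jaw 73.24 TURN 0.14 shift post [ 0.0652  0.002  -0.0009] pre [ 0.0652  0.002  -0.0008] tilt [-0.0075  0.015 ] F [0.5 0.5 0.4] grip 0.173 j6 -1.77
tcp case [  2.74 -59.55] tilt case [-0.0115  0.0122]
[(227, np.float64(-65.2), None), (230, np.float64(-65.2), None), (233, np.float64(-65.2), None), (236, np.float64(-65.2), None), (239, np.float64(-65.2), [-63.7, -56.7, -14.0, 92.4]), (242, np.float64(-71.6), None), (245, np.float64(-71.6), None), (248, np.float64(-72.3), None), (251, np.float64(-72.3), None), (254, np.float64(-73.1), None), (257, np.float64(-73.1), None), (260, np.float64(-73.9), None)]
[(224, -19.8, -61.0, 72.1), (226, -5.4, -60.6, 8.9), (228, -3.9, -60.6, 10.4), (230, -2.0, -60.6, 9.8), (232, -0.6, -60.6, 11.2), (234, 1.8, -60.6, 8.5), (236, 2.9, -60.6, 11.9), (238, -13.9, -61.2, 89.0), (240, -24.8, -61.5, 138.8), (242, -24.7, -61.6, 142.5), (244, -24.4, -61.6, 145.3), (246, -24.5, -61.6, 149.4), (248, -24.6, -61.6, 153.7)]
[(306, -8.8, -70.9, 70.7), (308, -8.8, -69.5, 71.0), (310, -8.8, -68.1, 70.7), (312, -8.7, -66.7, 70.2), (314, -8.7, -65.2, 70.2), (316, -14.1, -63.7, 92.4), (318, -14.0, -62.5, 92.2), (320, -13.9, -61.2, 91.9), (322, -14.3, -59.9, 93.6), (324, -14.0, -58.6, 92.4), (326, -14.0, -57.3, 92.3), (328, -6.0, -55.1, 59.3), (330, -7.0, -53.7, 63.4), (332, -7.3, -52.3, 64.5), (334, -7.9, -51.0, 67.1), (336, -7.4, -49.5, 65.0), (338, -7.5, -48.1, 65.6)]
```

View pics/zw21.png

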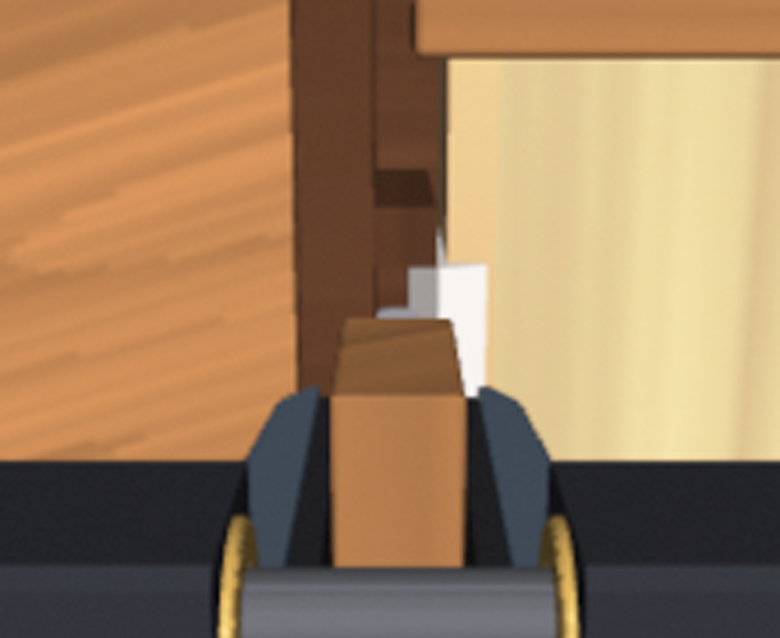

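>>> send_rows --pt "0.015 0.0022 -0.0003 0" --grip_force 50

```text
clock: 22.33
position: [0.5502, -0.2783, 0.1292]
ee_rot: [0.57, -0.418, 0.565, 0.425]
contact_force: [0.3, 0.1, -0.3]
grip_width: 0.173
```

```bash
python3 -c "
from h import *
wait(3)
planc(0,-59.6,.076)
im,d,Q=caseview('w22.png',(150,330,210,430)); rel(Q,227,262)
print([(v,*np.round(Q[v,320],1).tolist()) for v in range(222,250,2)])
"
```

```text
t 22.48 pos [ 0.5471 -0.2768  0.1256] jaw 73.23 TURN 0.13 shift post [ 0.0496 -0.0013 -0.0006] pre [ 0.0496 -0.0013 -0.0006] tilt [-0.0095  0.0162] F [-0.4 -0.2 -1.3] grip 0.175 j6 -1.78
tcp case [ -0.6  -59.59] tilt case [-0.0138  0.0127]
[(227, np.float64(-55.4), None), (230, np.float64(-55.3), None), (233, np.float64(-55.3), None), (236, np.float64(-65.2), None), (239, np.float64(-65.2), None), (242, np.float64(-71.1), None), (245, np.float64(-71.1), None), (248, np.float64(-71.8), None), (251, np.float64(-71.8), None), (254, np.float64(-72.5), None), (257, np.float64(-72.5), None), (260, np.float64(-73.2), None)]
[(222, -26.3, -61.2, 70.9), (224, -25.1, -61.2, 71.3), (226, -23.6, -61.2, 70.8), (228, -22.5, -61.2, 71.6), (230, -21.3, -61.2, 72.5), (232, -19.8, -61.2, 71.5), (234, -18.2, -61.2, 70.5), (236, -3.1, -60.8, 11.8), (238, -16.5, -61.2, 74.8), (240, -27.0, -61.6, 123.0), (242, -26.9, -61.6, 126.6), (244, -70.2, -62.9, 298.6), (246, -27.1, -61.7, 135.1), (248, -26.9, -61.7, 138.2)]
```

>>> send_rows --pt "0.01 -0.0016 -0.0003 0"

```text
clock: 22.62
position: [0.5505, -0.2786, 0.1185]
ee_rot: [0.569, -0.417, 0.566, 0.426]
contact_force: [0.6, 0.2, -0.9]
grip_width: 0.174
```

```bash
python3 -c "
from h import *
plan(0,0,0,73.1)
wait(3)
planc(0,-59.6,.076)
"
```

```text
t 22.62 pos [ 0.5505 -0.2786  0.1185] jaw 73.22 TURN 0.12 shift post [0.1241 0.6068 0.1051] pre [0.1241 0.6066 0.1064] tilt [-0.0036  0.013 ] F [ 0.6  0.2 -0.9] grip 0.174 j6 -1.78
t 22.77 pos [ 0.5488 -0.2776  0.1156] jaw 73.22 TURN 0.12 shift post [ 0.0396  0.0007 -0.0003] pre [ 0.0396  0.0007 -0.0003] tilt [-0.0092  0.0161] F [-0.   0.1 -0.8] grip 0.174 j6 -1.78
tcp case [  1.23 -59.84] tilt case [-0.0135  0.0127]
```

>>> send_rows --pt "0.01 -0.001 -0.0003 0"

```text
clock: 22.85
position: [0.5508, -0.2787, 0.1072]
ee_rot: [0.569, -0.417, 0.566, 0.427]
contact_force: [0.7, 0.0, 0.3]
grip_width: 0.176
```

```bash
python3 -c "
from h import *
plan(0,0,0,73.1)
wait(3)
planc(0,-59.6,.076)
force(3)
"
```

```text
t 22.85 pos [ 0.5508 -0.2787  0.1072] jaw 73.22 TURN 0.12 shift post [0.1141 0.607  0.1053] pre [0.1142 0.6068 0.1065] tilt [-0.0055  0.0142] F [0.7 0.  0.3] grip 0.176 j6 -1.78
t 23.0 pos [ 0.5492 -0.2782  0.1045] jaw 73.23 TURN 0.13 shift post [0.0286 0.0013 0.0003] pre [0.0286 0.0013 0.0003] tilt [-0.0107  0.0162] F [-0.  -1.8 -2.5] grip 0.168 j6 -1.78
tcp case [  1.76 -60.24] tilt case [-0.015   0.0124]
t 23.15 Fcase [-0.5  -1.33 -2.71] poscase mm [  1.72 -60.25 105.  ] torque [-0.27  0.06  0.  ]
```

>>> send_rows --pt "0.01 0.0005 0 0"

```text
clock: 23.23
position: [0.55, -0.2783, 0.0971]
ee_rot: [0.569, -0.416, 0.566, 0.427]
contact_force: [0.2, 0.9, 1.7]
grip_width: 0.17
```

```bash
python3 -c "
from h import *
plan(0,0,0,73.1)
wait(2)
force(2)
planc(0,-59.8,.076)
"
```

```text
t 23.23 pos [ 0.55   -0.2783  0.0971] jaw 73.21 TURN 0.11 shift post [0.1046 0.6061 0.1052] pre [0.1046 0.6059 0.1064] tilt [-0.0062  0.0146] F [0.2 0.9 1.7] grip 0.17 j6 -1.78
t 23.43 Fcase [-0.75 -0.61 -2.64] poscase mm [  0.54 -60.13  94.43] torque [-0.28  0.07 -0.02]
t 23.43 pos [ 0.548  -0.2777  0.0945] jaw 73.22 TURN 0.12 shift post [0.0185 0.0002 0.0001] pre [0.0185 0.0002 0.0001] tilt [-0.0119  0.0166] F [-0.6 -0.4 -1.9] grip 0.171 j6 -1.78
tcp case [  0.53 -60.12] tilt case [-0.0162  0.0125]
```

>>> send_rows --pt "0.01 0.0005 0 0"

```text
clock: 23.52
position: [0.5488, -0.2779, 0.0863]
ee_rot: [0.569, -0.416, 0.567, 0.428]
contact_force: [-0.2, 0.4, 1.1]
grip_width: 0.171
```

```bash
python3 -c "
from h import *
plan(0,0,0,73.1)
wait(2)
force(2)
planc(0,-59.8,.076)
"
```

```text
t 23.52 pos [ 0.5488 -0.2779  0.0863] jaw 73.22 TURN 0.12 shift post [0.0948 0.6048 0.1053] pre [0.0948 0.6046 0.1065] tilt [-0.0079  0.0151] F [-0.2  0.4  1.1] grip 0.171 j6 -1.78
t 23.72 Fcase [ 0.16 -0.95 -1.86] poscase mm [ -0.76 -60.01  83.68] torque [-0.22  0.09 -0.01]
t 23.72 pos [ 0.5468 -0.2772  0.0838] jaw 73.23 TURN 0.13 shift post [ 0.0078 -0.0009  0.0001] pre [ 0.0078 -0.0009  0.0001] tilt [-0.0135  0.0172] F [-0.2 -1.  -2. ] grip 0.171 j6 -1.78
tcp case [ -0.75 -60.01] tilt case [-0.0179  0.0125]
```

>>> send_rows --pt "0.0068 -0.0012 0 0"

```text
clock: 23.8
position: [0.5485, -0.2777, 0.0781]
ee_rot: [0.568, -0.415, 0.567, 0.429]
contact_force: [-0.5, -0.9, 1.6]
grip_width: 0.172
```

```bash
python3 -c "
from h import *
plan(0,0,0,73.1)
wait(2)
force(3)
planc(0,-59.8,.076)
im,d,Q=caseview('w23.png',(150,330,210,430))
print([(v,*np.round(Q[v,320],1).tolist()) for v in range(222,290,5)])
"
```

```text
t 23.8 pos [ 0.5485 -0.2777  0.0781] jaw 73.22 TURN 0.12 shift post [0.089  0.6042 0.1053] pre [0.089  0.6039 0.1065] tilt [-0.0117  0.0165] F [-0.5 -0.9  1.6] grip 0.172 j6 -1.78
t 24.05 Fcase [ 2.1  -1.12 -3.16] poscase mm [  0.74 -59.94  76.66] torque [-0.38 -0.23 -0.05]
t 24.05 pos [ 0.5482 -0.2776  0.0767] jaw 73.23 TURN 0.13 shift post [0.0007 0.0007 0.0001] pre [0.0007 0.0007 0.0001] tilt [-0.0129  0.017 ] F [ 2.  -1.4 -2.8] grip 0.173 j6 -1.78
tcp case [  0.7  -59.95] tilt case [-0.0173  0.0125]
[(222, -30.4, -61.6, 45.0), (227, -30.4, -61.7, 59.6), (232, -30.1, -61.8, 71.0), (237, -27.3, -61.8, 70.5), (242, -26.1, -61.8, 76.6), (247, -26.3, -61.9, 87.0), (252, -26.4, -62.0, 96.4), (257, -26.2, -62.0, 103.6), (262, -25.2, -62.1, 107.7), (267, -23.3, -62.1, 108.6), (272, -21.3, -62.1, 108.9), (277, -19.3, -62.1, 109.6), (282, -16.8, -62.1, 108.8), (287, -14.8, -62.1, 109.3)]
```

View pics/zw23.png

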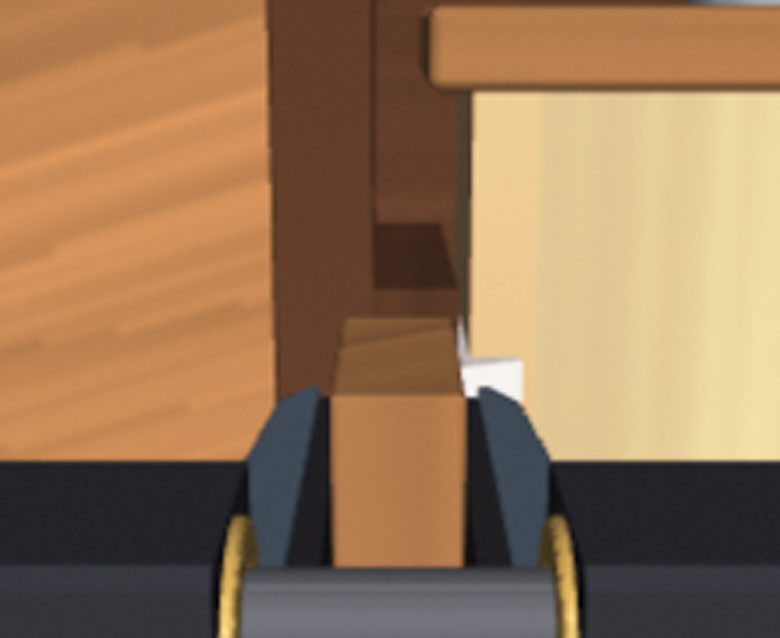

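>>> send_rows --pt "0 0 0.0005 0"

```text
clock: 24.18
position: [0.5482, -0.2775, 0.0768]
ee_rot: [0.567, -0.414, 0.568, 0.429]
contact_force: [0.2, -2.8, -1.2]
grip_width: 0.172
```

```bash
python3 -c "
from h import *
wait(1)
force(4)"
```

```text
t 24.43 Fcase [ 1.26 -3.23 -2.07] poscase mm [  0.6  -59.87  76.81] torque [-0.74  0.01  0.01]
```

>>> send_rows --pt "0 0 0.0008 0"

```text
clock: 24.52
position: [0.5482, -0.2773, 0.0768]
ee_rot: [0.567, -0.415, 0.568, 0.429]
contact_force: [-0.4, -4.3, -2.7]
grip_width: 0.175
```

```bash
python3 -c "
from h import *
wait(1)
force(4)"
```

```text
t 24.77 Fcase [ 1.02 -4.79 -2.26] poscase mm [  0.6  -59.49  76.81] torque [-1.07  0.11 -0.03]
```

>>> send_rows --pt "0 0 -0.0015 0"

```text
clock: 24.85
position: [0.5481, -0.2776, 0.0768]
ee_rot: [0.568, -0.414, 0.568, 0.429]
contact_force: [1.2, 1.6, -1.7]
grip_width: 0.175
```

```bash
python3 -c "
from h import *
wait(1)
force(4)"
```

```text
t 25.1 Fcase [ 0.98  1.23 -1.12] poscase mm [  0.6  -59.96  76.82] torque [ 0.17 -0.33 -0.03]
```

>>> send_rows --pt "0 0 -0.0008 0"

```text
clock: 25.18
position: [0.5481, -0.2775, 0.0768]
ee_rot: [0.568, -0.414, 0.567, 0.43]
contact_force: [1.8, 2.5, -1.7]
grip_width: 0.17
```

```bash
python3 -c "
from h import *
wait(1)
force(4)"
```

```text
t 25.43 Fcase [ 1.37  3.09 -0.72] poscase mm [  0.59 -60.    76.81] torque [ 0.47 -0.4  -0.01]
```

Run:
```python
from h import *
# dark strip between post/wall ledge and drawer wall, just in front of the post dark wall; print profile
for f,rows in [('w10.png',range(188,206,3)),('w11.png',range(188,206,3)),('w12.png',range(188,206,3)),('w23.png',range(188,206,3))]:
    im=cv2.imread('pics/'+f).astype(float)
    print(f)
    for v in rows:
        g=im[v,300:352].mean(1); G=np.gradient(g)
        up=np.interp(np.linspace(0,51,1021),np.arange(52),g)
        # positions: outer cheek edge not in; find crossing into bright drawer (g>110) and cheek
        br=np.argmax(up>110)/20+300
        print(v,'bright',round(br,2),np.round(g[12:46]).astype(int).tolist())
```

```text
w10.png
188 bright 342.3 [68, 68, 69, 67, 69, 70, 69, 70, 69, 68, 68, 69, 68, 69, 69, 68, 69, 69, 69, 68, 68, 68, 69, 69, 70, 68, 66, 64, 64, 65, 89, 171, 201, 200]
191 bright 342.3 [68, 68, 69, 68, 69, 70, 70, 69, 69, 69, 69, 69, 69, 69, 68, 67, 69, 69, 68, 69, 68, 69, 67, 69, 68, 67, 66, 65, 64, 64, 88, 171, 199, 200]
194 bright 342.25 [69, 69, 68, 68, 69, 70, 70, 69, 70, 69, 70, 70, 71, 70, 69, 69, 70, 70, 69, 69, 70, 70, 69, 69, 69, 67, 67, 65, 63, 64, 90, 171, 200, 200]
197 bright 342.3 [68, 70, 68, 68, 69, 68, 69, 68, 68, 67, 68, 69, 68, 67, 68, 67, 67, 68, 67, 67, 67, 67, 67, 67, 66, 66, 66, 65, 64, 65, 88, 172, 199, 200]
200 bright 342.2 [68, 68, 68, 69, 69, 68, 69, 67, 68, 67, 69, 67, 67, 68, 67, 67, 67, 68, 68, 67, 67, 68, 68, 67, 67, 67, 66, 65, 64, 64, 94, 173, 200, 200]
203 bright 341.95 [69, 68, 68, 68, 68, 68, 68, 69, 68, 69, 68, 68, 69, 68, 68, 67, 68, 68, 68, 67, 68, 69, 69, 68, 67, 68, 66, 65, 63, 65, 113, 179, 199, 200]
w11.png
188 bright 343.65 [67, 68, 66, 67, 69, 68, 68, 68, 69, 68, 68, 67, 68, 67, 67, 67, 68, 69, 68, 67, 67, 67, 68, 67, 68, 68, 67, 65, 63, 64, 
[... 1992 characters left out ...]
, 68, 68, 69, 68, 69, 68, 68, 69, 68, 66, 65, 63, 62, 64, 163, 197, 197]
194 bright 342.5 [68, 66, 55, 51, 63, 65, 67, 67, 67, 66, 68, 67, 66, 67, 66, 66, 66, 67, 66, 65, 66, 66, 65, 66, 65, 66, 66, 63, 63, 62, 64, 163, 197, 198]
197 bright 342.5 [66, 68, 55, 50, 63, 67, 67, 67, 67, 68, 67, 66, 67, 67, 67, 66, 66, 66, 66, 67, 66, 66, 66, 66, 66, 65, 66, 64, 62, 62, 64, 163, 197, 197]
200 bright 342.5 [68, 66, 57, 51, 63, 66, 66, 65, 66, 67, 67, 66, 67, 66, 67, 67, 67, 68, 66, 68, 65, 66, 66, 67, 66, 66, 66, 63, 63, 62, 64, 162, 197, 197]
203 bright 342.5 [67, 68, 62, 57, 65, 69, 68, 68, 67, 69, 68, 68, 69, 68, 68, 68, 68, 69, 69, 68, 69, 69, 68, 67, 68, 67, 66, 62, 63, 63, 63, 161, 197, 196]
```

>>> send_rows --pt "-0.015 0 0.0005 0" --pt "-0.025 0 0 0" --pt "-0.03 0 0 0" --pt "-0.03 0 0 0" --pt "-0.01 0 0.03 0" --pt "0 0.008 0.036 0" --pt "0 0.01 0.036 0" --pt "0 0.01 0.036 0" --pt "0 0.01 0.036 0" --pt "0 0.01 0.036 0"

```text
clock: 26.27
position: [0.5626, -0.0702, 0.1931]
ee_rot: [0.566, -0.413, 0.574, 0.423]
contact_force: [0.3, 0.2, -0.6]
grip_width: 0.177
```

```bash
python3 -c "
from h import *
wait(2)
plan(.5143,.1913,.16,95.3)"
```

```text
t 26.37 pos [ 0.5626 -0.0667  0.1932] jaw 72.9 TURN -22.4 shift post [0.0343 0.0236 0.2613] pre [0.036  0.1214 0.2323] tilt [-0.0172  0.0079] F [ 1.1 -1.5 -1.3] grip 0.173 j6 -1.42
```

>>> send_rows --pt "0 0.012 0.025 -7.1" --pt "0 0.012 0.025 -7.1" --pt "0 0.008 0.025 -7.1" --pt "0 0 0.034 -0.9" --pt "0 0 0.034 0" --pt "0 0 0.034 0" --pt "0 0 0.034 0" --pt "0 0 0.034 0"

```text
clock: 27.03
position: [0.5263, 0.1777, 0.1939]
ee_rot: [0.47, -0.519, 0.483, 0.526]
contact_force: [0.5, 0.6, -1.3]
grip_width: 0.171
```

```bash
python3 -c "
from h import *
wait(2)
plan(.5143,.1913,.14,95.3)"
```

```text
t 27.13 pos [0.5261 0.1807 0.1937] jaw 95.6 TURN 0.3 shift post [0.0538 0.0097 0.0119] pre [0.0538 0.0096 0.0119] tilt [-0.0198 -0.0056] F [ 0.3 -1.1 -0.4] grip 0.169 j6 -1.36
```

>>> send_rows --pt "0.022 0.004 0.006 0.3" --pt "0.022 0.004 0.005 0"

```text
clock: 27.3
position: [0.5203, 0.1902, 0.1532]
ee_rot: [0.472, -0.522, 0.479, 0.524]
contact_force: [-0.4, 0.3, -1.5]
grip_width: 0.174
```

```bash
python3 -c "
from h import *
wait(3)
plan(.5143,.1913,.07,95.3)
im,d,Q=rackview('w24.png')
print([(v,*np.round(Q[v,322],1).tolist()) for v in range(200,262,3)])
for v in (228,):print([(u,*np.round(Q[v,u],1).tolist()) for u in range(310,344,2)])
"
```

```text
t 27.45 pos [0.5189 0.1892 0.1522] jaw 95.39 TURN 0.09 shift post [0.0822 0.0032 0.003 ] pre [0.0822 0.0032 0.003 ] tilt [-0.014  -0.0074] F [-1.1 -0.3 -0.5] grip 0.172 j6 -1.33
[(200, -31.9, -3.7, 65.1), (203, -29.7, -3.7, 65.2), (206, -27.8, -3.7, 66.8), (209, -25.5, -3.7, 66.5), (212, -23.1, -3.7, 65.4), (215, -21.0, -3.7, 66.5), (218, -18.8, -3.6, 66.4), (221, -4.3, -3.9, 2.5), (224, -1.3, -3.9, 1.5), (227, 1.4, -3.9, 2.2), (230, 4.3, -3.9, 1.9), (233, 7.1, -3.9, 2.2), (236, 10.1, -3.9, 1.7), (239, -12.0, -3.5, 104.4), (242, -22.3, -3.3, 153.1), (245, -22.7, -3.2, 160.3), (248, -22.4, -3.2, 165.0), (251, -22.4, -3.2, 170.2), (254, -22.7, -3.2, 175.9), (257, -22.3, -3.1, 179.2), (260, -22.3, -3.1, 183.6)]
[(310, -11.1, -12.6, 65.9), (312, -10.9, -11.1, 65.2), (314, -11.1, -9.6, 66.0), (316, -6.5, -8.6, 44.2), (318, 2.5, -7.6, 1.6), (320, 2.2, -5.7, 3.1), (322, 2.5, -3.9, 1.7), (324, 2.6, -2.0, 0.9), (326, 2.5, -0.2, 1.6), (328, 2.3, 1.7, 2.3), (330, 2.2, 3.5, 2.8), (332, -1.2, 5.0, 18.8), (334, -11.1, 5.3, 65.6), (336, -11.1, 6.8, 65.7), (338, -11.0, 8.3, 65.1), (340, -11.2, 9.8, 66.3), (342, -11.1, 11.3, 65.8)]
```

View pics/zw24.png

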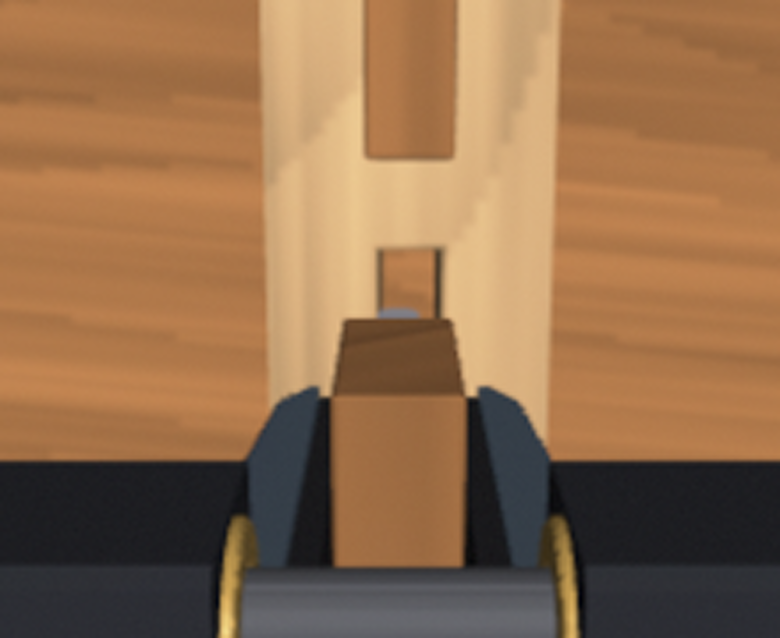

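>>> send_rows --pt "0.022 0.0037 0.0022 0"

```text
clock: 27.58
position: [0.5207, 0.1913, 0.1361]
ee_rot: [-0.475, 0.523, -0.477, -0.522]
contact_force: [1.3, 2.1, -0.3]
grip_width: 0.174
```

```bash
python3 -c "
from h import *
wait(3)
plan(.5143,.1913,.07,95.3)
im,d,Q=rackview('w25.png')
print([(v,*np.round(Q[v,322],1).tolist()) for v in range(218,246,2)])
for v in (232,236):print([(u,*np.round(Q[v,u],1).tolist()) for u in range(310,344,2)])
"
```

```text
t 27.73 pos [0.5159 0.1902 0.1317] jaw 95.32 TURN 0.02 shift post [0.0617 0.0007 0.0016] pre [0.0617 0.0007 0.0016] tilt [-0.0121 -0.0071] F [ 0.6 -0.  -0.5] grip 0.173 j6 -1.33
[(218, -25.6, -2.2, 65.1), (220, -24.1, -2.2, 64.9), (222, -22.8, -2.2, 65.2), (224, -21.5, -2.2, 65.4), (226, -20.1, -2.2, 65.5), (228, -18.8, -2.2, 65.9), (230, -3.4, -2.4, 1.7), (232, -1.6, -2.4, 2.0), (234, -0.0, -2.4, 2.7), (236, 1.8, -2.4, 2.5), (238, -15.3, -2.1, 80.7), (240, -26.0, -1.9, 129.4), (242, -26.0, -1.9, 133.5), (244, -25.9, -1.8, 137.0)]
[(310, -16.0, -10.4, 66.4), (312, -15.7, -9.1, 65.0), (314, -9.6, -8.4, 37.8), (316, -1.7, -7.7, 2.2), (318, -1.6, -5.9, 1.8), (320, -1.7, -4.2, 2.2), (322, -1.6, -2.4, 2.0), (324, -1.6, -0.7, 1.9), (326, -1.5, 1.1, 1.5), (328, -1.6, 2.8, 1.9), (330, -1.6, 4.6, 1.5), (332, -13.0, 5.1, 52.7), (334, -15.8, 6.1, 65.0), (336, -16.0, 7.5, 66.1), (338, -15.8, 8.9, 65.1), (340, -16.3, 10.2, 67.4), (342, -15.8, 11.7, 65.1)]
[(310, -12.9, -10.5, 65.0), (312, -12.9, -9.1, 65.1), (314, -6.3, -8.5, 37.1), (316, 1.7, -7.7, 3.2), (318, 2.1, -5.9, 1.5), (320, 2.0, -4.2, 1.8), (322, 1.8, -2.4, 2.5), (324, 2.0, -0.7, 1.6), (326, 1.9, 1.1, 1.9), (328, 1.8, 2.8, 2.4), (330, 2.0, 4.6, 1.6), (332, -10.1, 5.1, 52.9), (334, -12.9, 6.2, 65.0), (336, -13.2, 7.5, 66.2), (338, -13.0, 8.9, 65.4), (340, -12.9, 10.3, 65.0), (342, -12.8, 11.7, 64.5)]
```

>>> send_rows --pt "0.014 0.0005 0.0003 0"

```text
clock: 27.87
position: [0.5191, 0.1911, 0.122]
ee_rot: [-0.475, 0.523, -0.478, -0.522]
contact_force: [1.0, 0.0, 0.2]
grip_width: 0.173
```

```bash
python3 -c "
from h import *
plan(.5143,.1913,.07,95.3)
wait(3)
plan(.5143,.1913,.07,95.3)"
```

```text
t 27.87 pos [0.5191 0.1911 0.122 ] jaw 95.3 TURN -0.0 shift post [0.052  0.0046 0.0008] pre [0.052  0.0046 0.0008] tilt [-0.0026 -0.004 ] F [1.  0.  0.2] grip 0.173 j6 -1.33
t 28.02 pos [0.5172 0.1907 0.1198] jaw 95.31 TURN 0.01 shift post [0.0498 0.0024 0.0011] pre [0.0498 0.0024 0.0011] tilt [-0.0079 -0.0058] F [ 0.9 -1.1  0.1] grip 0.173 j6 -1.33
```

>>> send_rows --pt "0.015 -0.0002 0.0002 0"

```text
clock: 28.1
position: [0.5173, 0.1909, 0.108]
ee_rot: [0.473, -0.522, 0.48, 0.523]
contact_force: [-5.3, 0.8, 2.2]
grip_width: 0.174
```

```bash
python3 -c "
from h import *
plan(.5143,.1913,.07,95.3)
wait(3)
plan(.5143,.1913,.07,95.3)"
```

```text
t 28.1 pos [0.5173 0.1909 0.108 ] jaw 95.27 TURN -0.03 shift post [0.038  0.0026 0.0008] pre [0.038  0.0026 0.0008] tilt [-0.0076 -0.0049] F [-5.3  0.8  2.2] grip 0.174 j6 -1.33
t 28.25 pos [0.517  0.1905 0.105 ] jaw 95.3 TURN -0.0 shift post [0.035  0.0023 0.0012] pre [0.035  0.0023 0.0012] tilt [-0.0089 -0.0063] F [ 0.4 -0.4 -1.8] grip 0.173 j6 -1.33
```

Inside the slot (touching its +x side); shift back 2 mm as it goes down.

>>> send_rows --pt "0.015 0.0022 0.0005 0"

```text
clock: 28.33
position: [0.5163, 0.1912, 0.0928]
ee_rot: [0.474, -0.522, 0.479, 0.523]
contact_force: [0.8, 0.8, 0.4]
grip_width: 0.172
```

```bash
python3 -c "
from h import *
plan(.5143,.1913,.07,95.3)
wait(3)
plan(.5143,.1913,.07,95.3)"
```

```text
t 28.33 pos [0.5163 0.1912 0.0928] jaw 95.29 TURN -0.01 shift post [0.0228 0.0018 0.0004] pre [0.0228 0.0018 0.0004] tilt [-0.0048 -0.0048] F [0.8 0.8 0.4] grip 0.172 j6 -1.33
t 28.48 pos [0.5145 0.1906 0.0901] jaw 95.31 TURN 0.01 shift post [ 0.0201 -0.0001  0.0008] pre [ 0.0201 -0.0001  0.0008] tilt [-0.0096 -0.0067] F [-0.3 -0.3 -1.2] grip 0.169 j6 -1.33
```

>>> send_rows --pt "0.015 0.001 0 0"

```text
clock: 28.57
position: [0.5163, 0.1913, 0.0783]
ee_rot: [-0.475, 0.523, -0.478, -0.522]
contact_force: [1.3, 0.4, -1.3]
grip_width: 0.175
```

```bash
python3 -c "
from h import *
plan(.5143,.1913,.07,95.3)
wait(3)
plan(.5143,.1913,.07,95.3)"
```

```text
t 28.57 pos [0.5163 0.1913 0.0783] jaw 95.32 TURN 0.02 shift post [0.0083 0.002  0.0002] pre [0.0083 0.002  0.0002] tilt [-0.0025 -0.0044] F [ 1.3  0.4 -1.3] grip 0.175 j6 -1.33
t 28.72 pos [0.5136 0.1904 0.0755] jaw 95.32 TURN 0.02 shift post [ 0.0054 -0.0008  0.0009] pre [ 0.0054 -0.0008  0.0009] tilt [-0.0096 -0.0069] F [-0.3 -0.2 -1.6] grip 0.172 j6 -1.33
```

>>> send_rows --pt "0.004 0 0 0" --pt "0 0 0 0" --pt "0 0 0 0" --pt "0 0 0 0" --fingers -0.1

```text
clock: 29.05
position: [0.5161, 0.1911, 0.0745]
ee_rot: [-0.474, 0.523, -0.479, -0.523]
contact_force: [-0.4, -0.4, -0.2]
grip_width: 0.432
```

>>> send_rows --pt "-0.025 0 0 0" --pt "-0.03 0 0 0" --pt "-0.025 0.01 0 0" --pt "0 0.035 0 0" --pt "0 0.02 0 0"

```text
clock: 29.47
position: [0.4545, 0.1861, 0.1592]
ee_rot: [-0.475, 0.523, -0.478, -0.522]
contact_force: [-1.5, 0.5, -0.1]
grip_width: 0.454
```

```bash
python3 -c "
from h import *
wait(3)
plan(.4442,.1848,.07,95.3)
im,d,Q=rackview('w26.png',(100,400,160,480))
for x0,x1 in ((-35,33),(-105,-37)):
    k=(Q[...,0]>x0)&(Q[...,0]<x1)&(abs(Q[...,1])<20)&(Q[...,2]>85)&(Q[...,2]<125)&(d>0)
    if k.sum(): print(k.sum(), cv2.minAreaRect(Q[k][:,:2].astype(np.float32)), np.percentile(Q[k][:,2],[5,50,95]))
"
```

```text
t 29.62 pos [0.4562 0.1865 0.1591] jaw 95.27 TURN -0.03 shift post [ 0.0891  0.0122 -0.0002] pre [ 0.0891  0.0122 -0.0002] tilt [ 0.0012 -0.0036] F [ 0.1 -0.3  0.4] grip 0.451 j6 -1.29
909 ((-1.609518051147461, -1.8014416694641113), (15.788413047790527, 52.75581741333008), 89.99768829345703) [ 88.90981765 102.06448205 103.28843208]
2168 ((-71.14110565185547, -2.138190269470215), (15.795313835144043, 60.07515335083008), 89.7529067993164) [100.87139451 102.29052635 103.428167  ]
```

View pics/zw26.png

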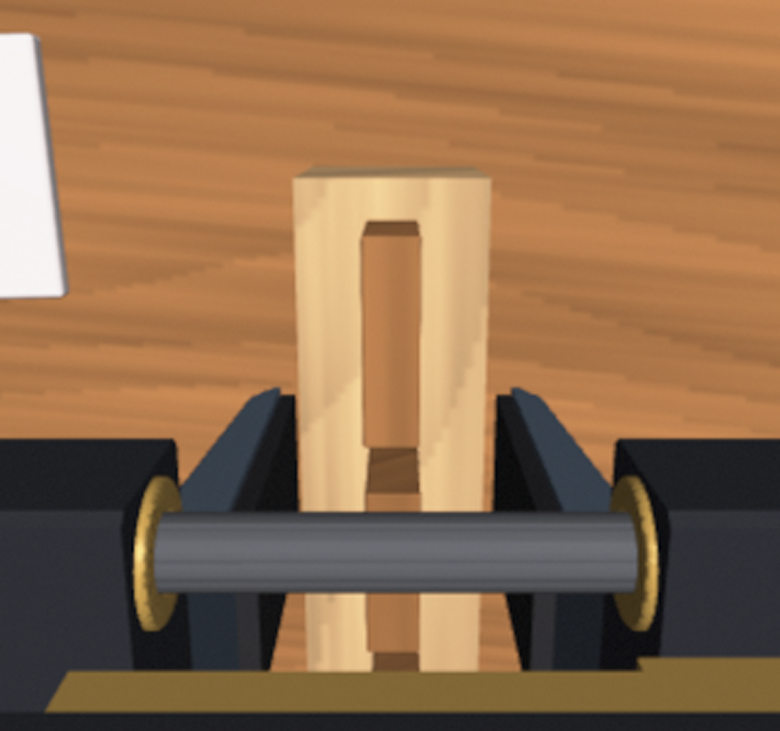

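>>> send_rows --pt "0.028 0.008 0 0" --pt "0.028 0.004 0 0" --pt "0.02 0.002 0 0"

```text
clock: 29.92
position: [0.4522, 0.1877, 0.0851]
ee_rot: [-0.481, 0.526, -0.472, -0.518]
contact_force: [0.3, -0.2, -0.1]
grip_width: 0.452
```

```bash
python3 -c "
from h import *
wait(3)
plan(.444,.1848,.069,95.3)"
```

```text
t 30.07 pos [0.4513 0.1873 0.0852] jaw 95.22 TURN -0.08 shift post [ 0.0161  0.0077 -0.0018] pre [ 0.0161  0.0077 -0.0018] tilt [0.0138 0.0007] F [0.7 0.  1.2] grip 0.448 j6 -1.29
```

>>> send_rows --pt "0.0155 0.0077 -0.0018 0"

```text
clock: 30.15
position: [0.4491, 0.1865, 0.0724]
ee_rot: [-0.483, 0.527, -0.47, -0.517]
contact_force: [0.2, 1.0, 0.1]
grip_width: 0.449
```

```bash
python3 -c "
from h import *
wait(3)
plan(.444,.1848,.069,95.3)"
```

```text
t 30.3 pos [0.4445 0.1848 0.07  ] jaw 95.21 TURN -0.09 shift post [ 0.001   0.0005 -0.    ] pre [ 0.001   0.0005 -0.    ] tilt [0.0135 0.0005] F [-0.2 -0.3  0.4] grip 0.452 j6 -1.28
```

>>> send_rows --pt "0 0 0 0" --fingers -1 --grip_force 50

```text
clock: 30.38
position: [0.4458, 0.1853, 0.0711]
ee_rot: [-0.481, 0.526, -0.473, -0.518]
contact_force: [0.3, -0.1, -0.7]
grip_width: 0.403
```

```bash
python3 -c "
from h import *
wait(8)
plan(.444,.1848,.16,95.3)"
```

```text
t 30.78 pos [0.4451 0.185  0.0707] jaw 95.22 TURN -0.08 shift post [-0.0893 -0.0002 -0.0002] pre [-0.0893 -0.0002 -0.0002] tilt [0.015 0.001] F [ 0.2 -0.3  4.1] grip 0.173 j6 -1.28
```

>>> send_rows --pt "-0.025 0 0 0" --pt "-0.03 0 0 0" --pt "-0.035 0 0 0" --pt "-0.03 0 -0.02 0" --pt "0 -0.008 -0.037 0" --pt "0 -0.008 -0.037 0" --pt "0 -0.008 -0.037 0" --pt "0 -0.008 -0.037 0" --pt "0 -0.008 -0.037 0"

```text
clock: 31.53
position: [0.5051, -0.0161, 0.1984]
ee_rot: [-0.479, 0.531, -0.467, -0.52]
contact_force: [0.3, 0.0, -0.4]
grip_width: 0.173
```

```bash
python3 -c "
from h import *
wait(3)
planc(0,-58.2,.16)
"
```

```text
t 31.68 pos [ 0.5053 -0.0167  0.1978] jaw 95.71 TURN 22.61 shift post [ 0.04   -0.1154 -0.2355] pre [ 0.0377 -0.0159 -0.262 ] tilt [0.0216 0.0036] F [ 0.7  0.1 -0.2] grip 0.172 j6 -1.73
tcp case [-116.2  177.2] tilt case [0.0196 0.0098]
```

>>> send_rows --pt "0 0 -0.02 7.1" --pt "0 -0.005 -0.02 7.1" --pt "0 -0.01 -0.02 7.1" --pt "0 -0.022 -0.034 0.8" --pt "0 -0.022 -0.034 0" --pt "0 -0.022 -0.034 0" --pt "0 -0.022 -0.034 0"

```text
clock: 32.27
position: [0.5617, -0.2247, 0.1952]
ee_rot: [0.572, -0.423, 0.559, 0.426]
contact_force: [1.2, 0.8, -0.5]
grip_width: 0.171
```

```bash
python3 -c "
from h import *
wait(3)
planc(0,-58.2,.16)
"
```

```text
t 32.42 pos [ 0.5618 -0.2258  0.1943] jaw 73.55 TURN 0.45 shift post [ 0.0334 -0.0011 -0.0523] pre [ 0.0334 -0.0007 -0.0523] tilt [0.0127 0.0145] F [-0.2  0.4 -0.6] grip 0.177 j6 -1.7
tcp case [-1.34 -6.46] tilt case [0.008  0.0176]
```

>>> send_rows --pt "0.01 0 -0.026 0.45"

```text
clock: 32.5
position: [0.5565, -0.2466, 0.1853]
ee_rot: [0.575, -0.421, 0.559, 0.424]
contact_force: [-0.0, 0.2, -0.7]
grip_width: 0.172
```

```bash
python3 -c "
from h import *
wait(3)
planc(0.5,-58.2,.143)
"
```

```text
t 32.65 pos [ 0.5536 -0.2491  0.1828] jaw 73.1 TURN -0.0 shift post [ 0.0393 -0.0028 -0.0278] pre [ 0.0393 -0.0028 -0.0278] tilt [0.01   0.0165] F [-0.   0.3 -0.6] grip 0.17 j6 -1.74
tcp case [ -2.47 -31.17] tilt case [0.0047 0.0187]
```

>>> send_rows --pt "0.01 0 -0.024 0"

```text
clock: 32.73
position: [0.5488, -0.2677, 0.1744]
ee_rot: [0.575, -0.42, 0.559, 0.424]
contact_force: [0.5, -1.0, -0.4]
grip_width: 0.174
```

```bash
python3 -c "
from h import *
wait(3)
planc(0.5,-58.2,.143)
"
```

```text
t 32.88 pos [ 0.5462 -0.2703  0.1719] jaw 73.11 TURN 0.01 shift post [ 0.0289 -0.0037 -0.0052] pre [ 0.0289 -0.0037 -0.0052] tilt [0.0086 0.0182] F [-0.1  0.  -0. ] grip 0.171 j6 -1.77
tcp case [ -3.33 -53.6 ] tilt case [0.0029 0.0199]
```

>>> send_rows --pt "0.026 -0.0037 -0.0052 0"

```text
clock: 32.97
position: [0.5517, -0.2752, 0.1511]
ee_rot: [0.576, -0.421, 0.559, 0.422]
contact_force: [1.2, -0.7, -0.7]
grip_width: 0.171
```

```bash
python3 -c "
from h import *
wait(3)
planc(0.5,-58.2,.143)
im,d,Q=caseview('w27.png',(150,330,210,430))
print([(v,*np.round(Q[v,318],1).tolist()) for v in range(218,262,2)])
for v in (237,): print([(u,*np.round(Q[v,u],1).tolist()) for u in range(306,342,2)])
"
```

```text
t 33.12 pos [ 0.5478 -0.2737  0.1449] jaw 73.16 TURN 0.06 shift post [ 0.0019 -0.0014 -0.0018] pre [ 0.0019 -0.0014 -0.0018] tilt [0.0053 0.0208] F [-0.5  0.2 -0.3] grip 0.173 j6 -1.78
tcp case [ -0.87 -56.41] tilt case [-0.0009  0.0214]
[(218, -24.6, -58.8, 72.3), (220, -23.2, -58.8, 72.1), (222, -21.6, -58.8, 71.6), (224, -20.2, -58.8, 71.4), (226, -18.7, -58.8, 71.3), (228, -17.5, -58.9, 72.2), (230, -2.2, -58.3, 12.4), (232, -31.2, -59.6, 142.6), (234, -31.1, -59.6, 146.6), (236, -31.1, -59.6, 150.6), (238, -31.2, -59.7, 154.9), (240, -31.1, -59.7, 158.2), (242, -31.1, -59.8, 161.9), (244, -31.3, -59.8, 165.9), (246, -30.8, -59.8, 167.6), (248, -30.8, -59.8, 170.6), (250, -30.6, -59.9, 173.1), (252, -30.3, -59.9, 175.2), (254, -30.3, -59.9, 178.0), (256, -29.1, -59.9, 176.7), (258, -28.5, -59.9, 177.6), (260, -28.1, -59.9, 179.0)]
[(306, -31.2, -65.4, 152.9), (308, -31.1, -64.4, 152.4), (310, -31.0, -63.5, 152.0), (312, -31.2, -62.5, 153.0), (314, -31.1, -61.6, 152.4), (316, -31.3, -60.6, 153.2), (318, -31.2, -59.7, 153.0), (320, -31.0, -58.7, 152.1), (322, -31.0, -57.7, 152.1), (324, -31.2, -56.8, 152.9), (326, -31.2, -55.8, 153.0), (328, -30.9, -54.8, 151.9), (330, -31.5, -54.0, 154.1), (332, -31.2, -53.0, 152.9), (334, -31.3, -52.1, 153.7), (336, -31.1, -51.0, 152.6), (338, -8.6, -44.0, 63.4), (340, -8.7, -42.6, 63.8)]
```

View pics/zw27.png

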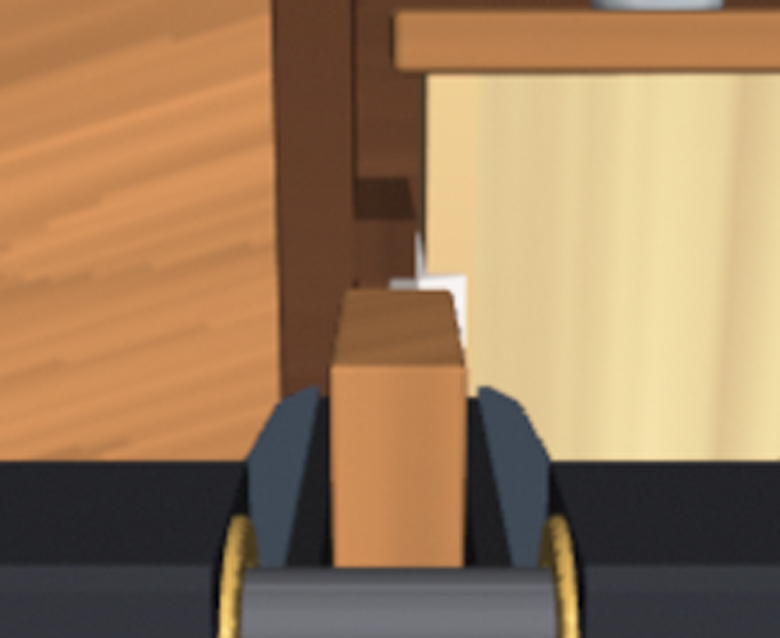

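>>> send_rows --pt "0.008 -0.0018 -0.0018 0" --grip_force 58

```text
clock: 33.25
position: [0.5513, -0.276, 0.1406]
ee_rot: [0.575, -0.419, 0.56, 0.424]
contact_force: [1.3, 0.7, -0.4]
grip_width: 0.174
```

```bash
python3 -c "
from h import *
wait(3)
planc(1,-58.4,.077)
im,d,Q=caseview('w28.png',(150,330,210,430))
print([(v,*np.round(Q[v,318],1).tolist()) for v in range(218,240,2)])
for v in (210,): print([(u,*np.round(Q[v,u],1).tolist()) for u in range(306,342,2)])
"
```

```text
t 33.4 pos [ 0.5499 -0.276   0.1382] jaw 73.19 TURN 0.09 shift post [ 0.0612  0.001  -0.0018] pre [ 0.0612  0.001  -0.0018] tilt [0.0077 0.0196] F [ 0.1 -0.2  0.6] grip 0.174 j6 -1.78
tcp case [  1.86 -57.93] tilt case [0.0017 0.021 ]
[(218, -23.9, -60.3, 70.8), (220, -22.4, -60.3, 70.2), (222, -21.0, -60.3, 70.1), (224, -19.8, -60.3, 71.3), (226, -18.5, -60.3, 71.6), (228, -3.7, -59.7, 12.1), (230, -1.5, -59.7, 10.2), (232, -29.2, -60.9, 134.6), (234, -29.3, -61.0, 139.2), (236, -29.4, -61.0, 143.9), (238, -29.5, -61.0, 148.1)]
[(306, -29.5, -68.4, 71.2), (308, -29.3, -67.1, 70.0), (310, -29.6, -65.7, 71.9), (312, -29.5, -64.3, 71.0), (314, -29.5, -63.0, 71.0), (316, -29.6, -61.6, 71.8), (318, -29.3, -60.2, 70.1), (320, -29.4, -58.9, 70.9), (322, -29.3, -57.5, 70.2), (324, -29.4, -56.2, 71.0), (326, -29.4, -54.8, 70.5), (328, -29.5, -53.5, 71.4), (330, -21.4, -50.0, 24.8), (332, -26.9, -50.0, 56.7), (334, -27.5, -48.8, 60.1), (336, -27.7, -47.4, 61.1), (338, -27.5, -45.9, 59.9), (340, -27.6, -44.5, 60.8)]
```

>>> send_rows --pt "0.012 0.0004 -0.0006 0"

```text
clock: 33.53
position: [0.5513, -0.2771, 0.129]
ee_rot: [0.575, -0.42, 0.56, 0.423]
contact_force: [0.1, -0.4, -1.0]
grip_width: 0.168
```

```bash
python3 -c "
from h import *
plan(0,0,0,73.1)
wait(2); force(1)
planc(.8,-58.4,.077)"
```

```text
t 33.53 pos [ 0.5513 -0.2771  0.129 ] jaw 73.19 TURN 0.09 shift post [0.1263 0.609  0.1023] pre [0.1263 0.6089 0.1033] tilt [0.0131 0.0167] F [ 0.1 -0.4 -1. ] grip 0.168 j6 -1.78
t 33.68 Fcase [-0.73  0.56 -0.28] poscase mm [  1.13 -58.34 126.2 ] torque [-0.02 -0.01  0.07]
t 33.68 pos [ 0.5491 -0.2761  0.1262] jaw 73.17 TURN 0.07 shift post [ 0.0492  0.0004 -0.0011] pre [ 0.0492  0.0004 -0.0011] tilt [0.0069 0.02  ] F [-0.5  0.7 -0.3] grip 0.171 j6 -1.78
tcp case [  1.13 -58.34] tilt case [0.0008 0.0211]
```

>>> send_rows --pt "0.008 -0.0005 -0.0004 0"

```text
clock: 33.77
position: [0.5507, -0.2771, 0.1199]
ee_rot: [0.575, -0.418, 0.561, 0.424]
contact_force: [-0.9, 0.1, -1.1]
grip_width: 0.174
```

```bash
python3 -c "
from h import *
plan(0,0,0,73.1)
wait(2); force(1)
planc(.8,-58.4,.077)"
```

```text
t 33.77 pos [ 0.5507 -0.2771  0.1199] jaw 73.17 TURN 0.07 shift post [0.1192 0.608  0.1026] pre [0.1193 0.6079 0.1033] tilt [0.0103 0.0182] F [-0.9  0.1 -1.1] grip 0.174 j6 -1.78
t 33.92 Fcase [ 0.52  0.06 -0.62] poscase mm [  1.28 -58.54 117.71] torque [-0.05  0.05  0.01]
t 33.92 pos [ 0.5492 -0.2764  0.1177] jaw 73.16 TURN 0.06 shift post [ 0.0407  0.0005 -0.0007] pre [ 0.0407  0.0005 -0.0007] tilt [0.0058 0.0206] F [ 0.5 -0.1 -0.6] grip 0.174 j6 -1.78
tcp case [  1.28 -58.54] tilt case [-0.0004  0.0214]
```

>>> send_rows --pt "0.007 0 -0.0002 0"

```text
clock: 34.0
position: [0.5502, -0.2771, 0.112]
ee_rot: [0.574, -0.418, 0.561, 0.425]
contact_force: [-1.3, -3.8, 5.0]
grip_width: 0.172
```

```bash
python3 -c "
from h import *
plan(0,0,0,73.1)
wait(2); force(2)
planc(.8,-58.5,.077)"
```

```text
t 34.0 pos [ 0.5502 -0.2771  0.112 ] jaw 73.17 TURN 0.07 shift post [0.1123 0.6073 0.1029] pre [0.1123 0.6072 0.1037] tilt [0.0087 0.0187] F [-1.3 -3.8  5. ] grip 0.172 j6 -1.78
t 34.2 Fcase [ 0.41 -2.2  -2.07] poscase mm [  1.72 -59.36 110.58] torque [-0.85 -0.05 -0.01]
t 34.2 pos [ 0.5493 -0.2773  0.1106] jaw 73.18 TURN 0.08 shift post [0.0336 0.0009 0.0002] pre [0.0336 0.0009 0.0002] tilt [0.0062 0.0189] F [-0.2 -2.7 -2.1] grip 0.175 j6 -1.78
tcp case [  1.68 -59.37] tilt case [0.0005 0.0199]
```

>>> send_rows --pt "0.007 0 -0.0002 0"

```text
clock: 34.28
position: [0.5505, -0.2777, 0.1057]
ee_rot: [0.574, -0.418, 0.561, 0.424]
contact_force: [0.5, 0.9, 11.7]
grip_width: 0.174
```

```bash
python3 -c "
from h import *
plan(0,0,0,73.1)
wait(2); force(2)
planc(.8,-58.5,.077)"
```

```text
t 34.28 pos [ 0.5505 -0.2777  0.1057] jaw 73.15 TURN 0.05 shift post [0.1054 0.6079 0.1035] pre [0.1054 0.6078 0.104 ] tilt [0.0096 0.0182] F [ 0.5  0.9 11.7] grip 0.174 j6 -1.79
t 34.48 Fcase [2.28 0.   0.65] poscase mm [  2.63 -59.31 104.04] torque [-0.39 -0.52  0.02]
t 34.48 pos [ 0.5503 -0.2775  0.104 ] jaw 73.17 TURN 0.07 shift post [0.027  0.0019 0.0003] pre [0.027  0.0019 0.0003] tilt [0.0084 0.0184] F [ 3.1 -0.7  0.6] grip 0.173 j6 -1.79
tcp case [  2.61 -59.31] tilt case [0.0027 0.0201]
```

>>> send_rows --pt "0.007 0.001 0.0002 0"

```text
clock: 34.57
position: [0.5505, -0.2774, 0.0988]
ee_rot: [0.574, -0.419, 0.561, 0.424]
contact_force: [-0.9, -1.2, 5.9]
grip_width: 0.168
```

```bash
python3 -c "
from h import *
plan(0,0,0,73.1)
wait(2); force(2)
planc(.8,-58.5,.077)
im,d,Q=caseview('w29.png',(150,330,210,430))"
```

```text
t 34.57 pos [ 0.5505 -0.2774  0.0988] jaw 73.18 TURN 0.08 shift post [0.0971 0.608  0.1035] pre [0.0971 0.6078 0.1044] tilt [0.0114 0.0168] F [-0.9 -1.2  5.9] grip 0.168 j6 -1.79
t 34.77 Fcase [ 2.85 -1.66 -0.93] poscase mm [  2.02 -59.14  96.92] torque [-0.61 -0.46 -0.08]
t 34.77 pos [ 0.5497 -0.2772  0.0969] jaw 73.18 TURN 0.08 shift post [0.0199 0.0013 0.0002] pre [0.0199 0.0013 0.0002] tilt [0.009  0.0179] F [ 2.3 -2.5 -1.5] grip 0.171 j6 -1.79
tcp case [  2.01 -59.13] tilt case [0.0034 0.0197]
```

View pics/zw29.png

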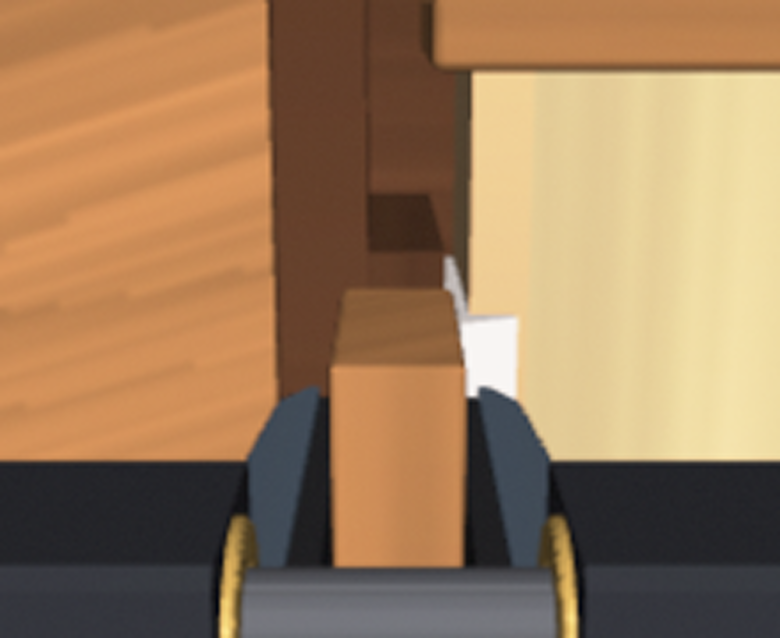

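>>> send_rows --pt "0.008 0.0008 0 0"

```text
clock: 34.9
position: [0.5499, -0.2771, 0.0906]
ee_rot: [0.575, -0.419, 0.561, 0.424]
contact_force: [0.1, -0.3, 6.2]
grip_width: 0.174
```

```bash
python3 -c "
from h import *
plan(0,0,0,73.1)
wait(2); force(2)
planc(.8,-58.7,.077)"
```

```text
t 34.9 pos [ 0.5499 -0.2771  0.0906] jaw 73.17 TURN 0.07 shift post [0.089  0.6072 0.1035] pre [0.089  0.6071 0.1042] tilt [0.0113 0.017 ] F [ 0.1 -0.3  6.2] grip 0.174 j6 -1.79
t 35.1 Fcase [ 2.75 -1.18 -2.37] poscase mm [  1.13 -58.97  88.43] torque [-0.64 -0.49 -0.03]
t 35.1 pos [ 0.5489 -0.2768  0.0884] jaw 73.17 TURN 0.07 shift post [0.0114 0.0004 0.    ] pre [0.0114 0.0004 0.    ] tilt [0.0085 0.0181] F [ 2.3 -1.8 -2.7] grip 0.174 j6 -1.79
tcp case [  1.14 -58.97] tilt case [0.0029 0.0198]
```

>>> send_rows --pt "0.008 0.0005 0.0002 0"

```text
clock: 35.18
position: [0.5492, -0.2767, 0.082]
ee_rot: [0.574, -0.419, 0.561, 0.424]
contact_force: [-0.5, -2.2, 5.6]
grip_width: 0.17
```

```bash
python3 -c "
from h import *
plan(0,0,0,73.1)
wait(2); force(2)
planc(.8,-58.7,.077)"
```

```text
t 35.18 pos [ 0.5492 -0.2767  0.082 ] jaw 73.18 TURN 0.08 shift post [0.081  0.6063 0.1035] pre [0.081  0.6061 0.1044] tilt [0.0103 0.017 ] F [-0.5 -2.2  5.6] grip 0.17 j6 -1.79
t 35.38 Fcase [ 2.87 -2.3  -2.9 ] poscase mm [  0.35 -58.77  79.75] torque [-0.83 -0.29  0.04]
t 35.38 pos [ 0.5482 -0.2763  0.0797] jaw 73.18 TURN 0.08 shift post [ 0.0027 -0.0004  0.    ] pre [ 0.0027 -0.0004  0.    ] tilt [0.0075 0.0182] F [ 2.1 -2.8 -3.4] grip 0.174 j6 -1.79
tcp case [  0.35 -58.76] tilt case [0.0019 0.0196]
```

>>> send_rows --pt "0.0042 -0.0005 0 0"

```text
clock: 35.47
position: [0.5486, -0.2764, 0.0767]
ee_rot: [0.574, -0.418, 0.562, 0.425]
contact_force: [-9.9, 3.8, 48.6]
grip_width: 0.171
```

```bash
python3 -c "
from h import *
plan(0,0,0,73.1)
wait(2); force(2)
planc(.8,-58.7,.077)
im,d,Q=caseview('w30.png',(150,330,210,430))
print([(v,*np.round(Q[v,320],1).tolist()) for v in range(215,290,5)])"
```

```text
t 35.47 pos [ 0.5486 -0.2764  0.0767] jaw 73.18 TURN 0.08 shift post [0.0777 0.6054 0.1034] pre [0.0777 0.6052 0.1043] tilt [0.0073 0.0183] F [-9.9  3.8 48.6] grip 0.171 j6 -1.79
t 35.67 Fcase [-1.38 -1.03  7.98] poscase mm [  0.67 -58.71  76.84] torque [-0.53  0.14 -0.03]
t 35.67 pos [ 0.5486 -0.2764  0.0769] jaw 73.19 TURN 0.09 shift post [-0.0001 -0.0001 -0.    ] pre [-0.0001 -0.0001 -0.    ] tilt [0.0077 0.018 ] F [-1.7 -0.4  7.9] grip 0.176 j6 -1.79
tcp case [  0.69 -58.69] tilt case [0.0021 0.0194]
[(215, -30.3, -59.8, 25.1), (220, -30.3, -60.1, 41.6), (225, -30.3, -60.3, 55.1), (230, -30.3, -60.4, 67.6), (235, -30.7, -60.6, 80.3), (240, -30.5, -60.7, 88.9), (245, -30.5, -60.9, 97.9), (250, -30.2, -61.0, 104.5), (255, -29.2, -61.0, 108.6), (260, -27.1, -61.0, 108.6), (265, -25.1, -61.0, 109.2), (270, -22.9, -61.0, 109.1), (275, -20.5, -61.0, 108.5), (280, -18.4, -61.0, 108.8), (285, -16.2, -61.0, 109.0)]
```

View pics/zw30.png

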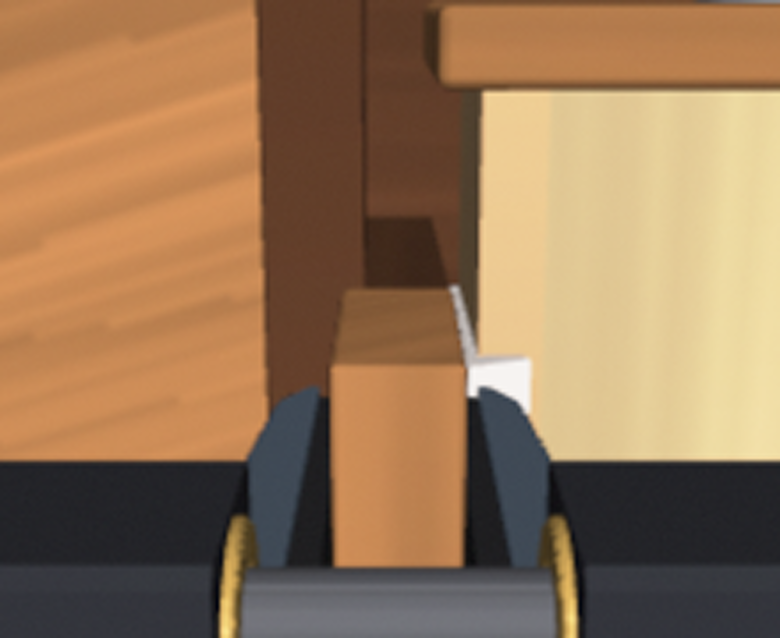

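>>> send_rows --pt "0 0 0 0" --pt "0 0 0 0" --pt "0 0 0 0" --fingers -0.3

```text
clock: 35.97
position: [0.5466, -0.2738, 0.0764]
ee_rot: [0.574, -0.415, 0.562, 0.427]
contact_force: [0.1, 0.7, -0.5]
grip_width: 0.342
```

>>> send_rows --pt "-0.02 0 0 0" --pt "-0.03 0 0 0" --pt "-0.03 0 0 0" --pt "-0.02 0.02 0 0" --pt "0 0.03 0 0"

```text
clock: 36.38
position: [0.4982, -0.2592, 0.175]
ee_rot: [0.572, -0.41, 0.563, 0.432]
contact_force: [-1.2, -0.8, 0.1]
grip_width: 0.353
```

```bash
python3 -c "
from h import *
wait(3)
planc(.8,-58.7,.16)
im,d,Q=caseview('w31.png',(100,400,160,480))
k=(abs(Q[...,0])<45)&(Q[...,1]<-40)&(Q[...,1]>-85)&(Q[...,2]>82)&(Q[...,2]<125)&(d>0)
print(k.sum(), cv2.minAreaRect(Q[k][:,:2].astype(np.float32)), np.percentile(Q[k][:,2],[5,25,50,75,95]))
t=k&(Q[...,2]>103); A=np.c_[Q[t][:,:2],np.ones(t.sum())]; print('plane',np.linalg.lstsq(A,Q[t][:,2],rcond=None)[0])
snap('side','side2.png'); snap('top','top2.png')
"
```

```text
t 36.53 pos [ 0.4938 -0.2572  0.172 ] jaw 73.08 TURN -0.02 shift post [ 0.0104 -0.0583 -0.0028] pre [ 0.0104 -0.0583 -0.0027] tilt [-0.0153  0.0372] F [-0.3  0.6 -0.5] grip 0.35 j6 -1.8
tcp case [-57.25 -56.32] tilt case [-0.0254  0.0311]
1147 ((-0.018003463745117188, -60.04743576049805), (15.712154388427734, 60.55088806152344), 89.71066284179688) [ 88.40811067 107.3246612  108.18986393 108.80278509 109.44695239]
plane [5.47176476e-03 5.26290341e-03 1.08615506e+02]
```

View pics/zw31.png

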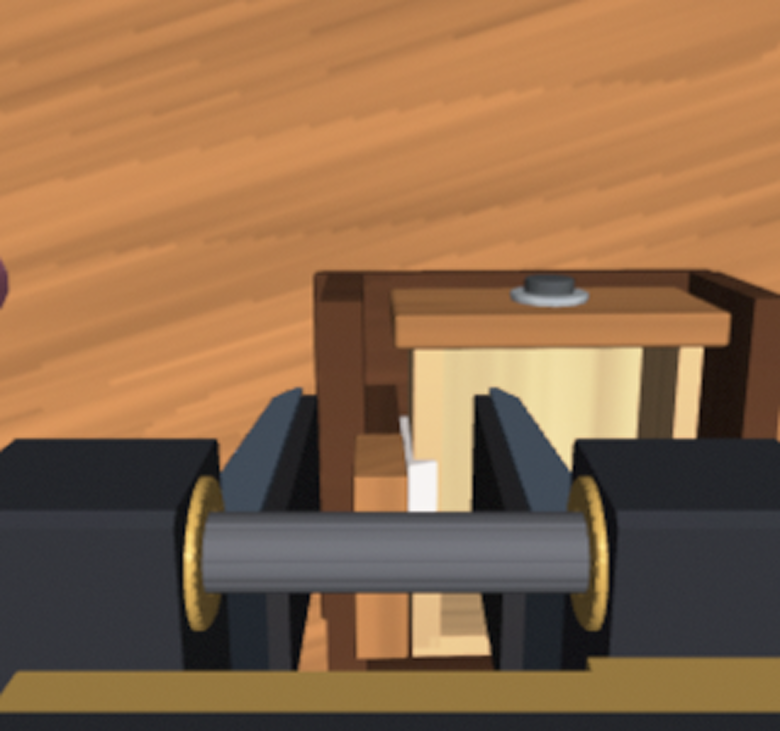

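View pics/side2.png

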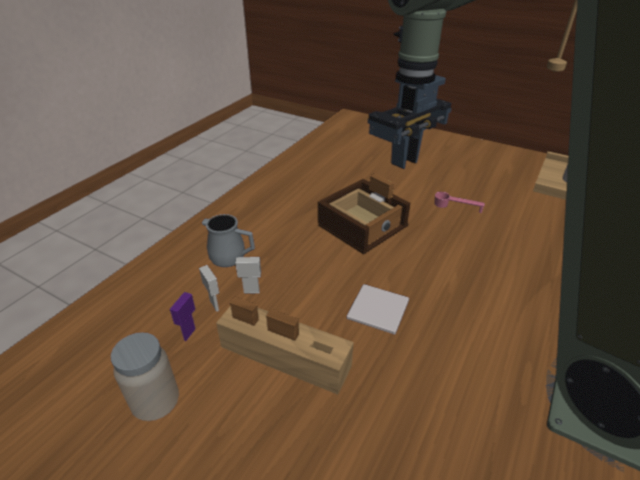

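```bash
python3 -c "
from h import *
m=optics.camera_model('side'); im,d=optics.get_image('side'); P=cloud(d,m)
for n,x,y in (('thin',.5849,.198),('mid',.5152,.1918)):
    k=(abs(P[...,0]-x)<.034)&(abs(P[...,1]-y)<.02)&(P[...,2]>.075)&(P[...,2]<.13)&(d>0); print(n,k.sum(),np.percentile(P[k][:,2],[50,90,98]))
print(ctrl.sense()['clock'],ctrl.sense()['contact_force'])
ticket.hand_in()
"
```

```text
thin 458 [0.09617885 0.10106353 0.10178031]
mid 578 [0.09649036 0.10123316 0.10196644]
36.7333 [-1.28940322  0.04044042  0.33316164]
the job is handed in; nothing more can be done
```

I tried the leaves in order and handed the job in at about 37 s. The thick leaf is fully home in the gap and let go, and the thin and middle leaves stand in the rack.

- **Thin leaf:** it went to within about 1 mm of home and was loose. It had about 2.2 mm of free sideways play before the drawer's spring pushed back.
- **Middle leaf:** it went fully home. The sideways force test was inconclusive, because it showed almost no play and the tool's small tilt used up most of the clearance. I called it loose because the wrist picture showed the drawer had not moved, and the thin-leaf test put the gap at about 8.1 mm.
- **Thick leaf:** it binds. With the leaf held in place, I estimate from the picture that the drawer had moved about 2.4 mm. I did not measure that again after letting go.

**Last checks:**
- The thick leaf's head is level, with its top at about 108 mm, which matches fully home.
- Both rack leaves have their tops at about 102 mm, which means they are seated.
- In the last side picture the jar, pitcher, scoop, coaster and look-alikes appear unmoved.
- The gripper touches nothing.

**Less gentle moments:**
- The thin leaf bumped a post once at the gap mouth (31 N at the wrist).
- It also bumped the rack slot edge twice while going back (34 and 41 N) and slipped in the grip before it was seated.
- The thick leaf came to rest on the case with a brief peak of 49 N.

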